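Lock up border stamps in a printing bed

TASK

Load the printing bed for inking: swing its hinged keeper frame up out of the way, stand up any stamp that has fallen over, turn each stamp on the table until the flat on its brass shank matches the flat of a socket, and put it fully home in a socket of its own, motif upward (any stamp in any socket). When all are in, swing the keeper fully down over their flanges, then swing the bolt upright into the slot of the keeper's fork, so that no stamp can lift with the sticky ink.

Things in the scene. Friction and masses are not known exactly. Their poses are not given: they have to be found in the camera images.
- stamp_tree: printing stamp (standing, toppled or absent), 64 mm tall, 110 g. Foot up: brass shank 34 mm across, 14 long, with one flat 12 mm from its axis; brass flange 48 across, 6 thick, flat on the same side (19 mm from axis); wooden block 34x34, 44 tall, raised black rubber fir tree on its face (top), foot of the motif toward the flat. Origin: centre of shank's foot; +z up to the face; the flat faces own -y; block sides face x and y
- stamp_star: printing stamp (standing, toppled or absent), 64 mm tall, 110 g. Foot up: brass shank 34 mm across, 14 long, with one flat 12 mm from its axis; brass flange 48 across, 6 thick, flat on the same side (19 mm from axis); wooden block 34x34, 44 tall, raised black rubber star on its face (top), foot of the motif toward the flat. Origin: centre of shank's foot; +z up to the face; the flat faces own -y; block sides face x and y
- stamp_heart: printing stamp (standing, toppled or absent), 64 mm tall, 110 g. Foot up: brass shank 34 mm across, 14 long, with one flat 12 mm from its axis; brass flange 48 across, 6 thick, flat on the same side (19 mm from axis); wooden block 34x34, 44 tall, raised black rubber heart on its face (top), foot of the motif toward the flat. Origin: centre of shank's foot; +z up to the face; the flat faces own -y; block sides face x and y
- stamp_house: printing stamp (standing, toppled or absent), 64 mm tall, 110 g. Foot up: brass shank 34 mm across, 14 long, with one flat 12 mm from its axis; brass flange 48 across, 6 thick, flat on the same side (19 mm from axis); wooden block 34x34, 44 tall, raised black rubber house on its face (top), foot of the motif toward the flat. Origin: centre of shank's foot; +z up to the face; the flat faces own -y; block sides face x and y
- bed: printing bed, fixed to the table: wooden block 64 mm deep (x), 215 long (own y -91 to +124), top 24 mm above the table, three sockets in a row along y, keeper hinged at the +y end, swing bolt at the -y end. Origin: on the table under the middle socket, z up. A toppled stamp lies with its axis dipping 9 degrees toward the face
- socket_1 (a point): socket nearest the hinge (bed y = +54 mm): the point where a home stamp's origin lies, 14 mm under the bed's top. Each socket: round hole 36 mm across with a flat 13 mm from its centre on the bed's -y side, 15.5 deep, mouth bevelled 2 mm, so 1 mm clearance all round. A home stamp's flange lies on the bed's top, its axes parallel to the bed's
- socket_2 (a point): the same point of the middle socket (bed y = 0)
- socket_3 (a point): the same point of the socket nearest the swing bolt (bed y = -54 mm)
- hinge (a point): centre of the keeper's hinge, 36 mm above the table; the hinge line runs along the bed's x
- keeper (a joint): keeper frame, rad: 0 level over the bed (a stop), growing as it swings up, 1.57 upright, 2.0 at most. Two 8x8 mm rails 20 to 28 mm either side of the row, joined near the free end, then a fork (slot 10 mm wide, tines 8 thick, 212 to 238 mm from the hinge). Down, the rails lie 2 mm over home stamps' flanges. Stiff hinge, 0.26 N m: stays where left
- keeper_knob (a point): centre of the keeper's black ball knob (22 mm), on a 9 mm stem on the frame's upper face, 36 mm off the frame's middle and 202 mm along it from the hinge (72 mm above the table when down)
- swing_bolt (a joint): swing bolt, rad: 0 upright (a stop), standing in the slot of the lowered fork; grows as it leans out toward the bed's -y. 7 mm thick; its nut passes 5 mm over the tines of a fully lowered keeper and catches on one that is not down. Light friction (0.03 N m): stays where left
- bolt_pivot (a point): centre of the bolt's pivot, 12 mm above the table; its line runs along the bed's x
- bolt_nut (a point): centre of the bolt's round brass nut (18 mm across, 22 mm long along the bolt), 44 mm from the pivot
There are look-alikes about, which are no part of the job. What is shaped like the stamp_house but turquoise is not meant.

How it is judged:
On the way, in this order (a step that is already met when the one before it is completed fails the run):
1. every stamp stands fully home in a socket while the keeper is still up ((distance between stamp_tree and socket_1 below 0.004 m or distance between stamp_tree and socket_2 below 0.004 m or distance between stamp_tree and socket_3 below 0.004 m) and angle between each of stamp_tree, stamp_star, stamp_heart, stamp_house's own z axis and vertical below 0.07 rad and angle between the y axis of each of stamp_tree, stamp_star, stamp_heart, stamp_house and the y axis of bed, either way round below 0.15 rad and (distance between stamp_star and socket_1 below 0.004 m or distance between stamp_star and socket_2 below 0.004 m or distance between stamp_star and socket_3 below 0.004 m) and (distance between stamp_heart and socket_1 below 0.004 m or distance between stamp_heart and socket_2 below 0.004 m or distance between stamp_heart and socket_3 below 0.004 m) and (distance between stamp_house and socket_1 below 0.004 m or distance between stamp_house and socket_2 below 0.004 m or distance between stamp_house and socket_3 below 0.004 m) and value of joint keeper above 0.6 rad), for 0.3 s.
2. the keeper is fully down over the home stamps, the bolt still out ((distance between stamp_tree and socket_1 below 0.004 m or distance between stamp_tree and socket_2 below 0.004 m or distance between stamp_tree and socket_3 below 0.004 m) and angle between each of stamp_tree, stamp_star, stamp_heart, stamp_house's own z axis and vertical below 0.07 rad and angle between the y axis of each of stamp_tree, stamp_star, stamp_heart, stamp_house and the y axis of bed, either way round below 0.15 rad and (distance between stamp_star and socket_1 below 0.004 m or distance between stamp_star and socket_2 below 0.004 m or distance between stamp_star and socket_3 below 0.004 m) and (distance between stamp_heart and socket_1 below 0.004 m or distance between stamp_heart and socket_2 below 0.004 m or distance between stamp_heart and socket_3 below 0.004 m) and (distance between stamp_house and socket_1 below 0.004 m or distance between stamp_house and socket_2 below 0.004 m or distance between stamp_house and socket_3 below 0.004 m) and value of joint keeper below 0.02 rad and value of joint swing_bolt above 0.4 rad), for 0.2 s.
At the end, for the whole second after the job is handed in: every stamp is fully home in a socket, motif upward (its foot within 4 mm of the socket's point, tilted less than 0.07 rad, turned within 0.15 rad of the bed), the keeper is fully down (under 0.02 rad) and the bolt is upright in its fork (under 0.1 rad) ((distance between stamp_tree and socket_1 below 0.004 m or distance between stamp_tree and socket_2 below 0.004 m or distance between stamp_tree and socket_3 below 0.004 m) and angle between each of stamp_tree, stamp_star, stamp_heart, stamp_house's own z axis and vertical below 0.07 rad and angle between the y axis of each of stamp_tree, stamp_star, stamp_heart, stamp_house and the y axis of bed, either way round below 0.15 rad and (distance between stamp_star and socket_1 below 0.004 m or distance between stamp_star and socket_2 below 0.004 m or distance between stamp_star and socket_3 below 0.004 m) and (distance between stamp_heart and socket_1 below 0.004 m or distance between stamp_heart and socket_2 below 0.004 m or distance between stamp_heart and socket_3 below 0.004 m) and (distance between stamp_house and socket_1 below 0.004 m or distance between stamp_house and socket_2 below 0.004 m or distance between stamp_house and socket_3 below 0.004 m) and value of joint keeper below 0.02 rad and value of joint swing_bolt below 0.1 rad); the robot touches nothing.
Of stamp_tree, stamp_star only 1 to 2 are there at a start; the rules pass over those that are not, and their reading is None.
Of stamp_heart, stamp_house only 1 to 1 are there at a start; the rules pass over those that are not, and their reading is None.
At some moment in a run one of stamp_tree, stamp_star may be knocked a few centimetres aside while the robot is not near it.
Once in a run the grip may slacken for a moment while it holds something.
It also fails if it takes over 210 s, if anything falls off the work surface, if the arm or the gripper's body presses on something with over 40 N, if the wrist force passes 120 N, or if a joint passes its speed limit or range.

ROBOT

A 6-joint arm with a two-finger parallel gripper is mounted at the origin on a cart in front of the work surface, level with it; the furniture and walls round the work are solid. World frame = base frame: x ahead of the robot, y to its left, z up, the work surface at z = 0. Lengths are in m, angles in rad, forces in N, time in s.
With the tool pointing down it reaches from about 0.4 to 0.825 m from the base axis. Payload 7 kg.
Tool frame: the origin (TCP) lies midway between the tips of the shut fingers; the grasp point (between the pads) lies 19 mm behind it; z points along the fingers, x is the direction in which the jaws open and shut, and the axes are right-handed (so a half turn about z gives the same grasp; the last joint's range is limited). The gripper opens to 88 mm and grips with 3 to 60 N. Pads are 19 mm wide; open, the fingers measure 130 mm over their backs; the gripper's body (78 mm by 193 mm) begins 47 mm behind the grasp point.
Start: joints at [1.574, 0.359, 0.012, 0, -1.224, -0.288], TCP at [0.19, 0.648, 0.227] pointing down, gripper open.
Joint ranges: [-3.07, 3.07], [-1.43, 2.12], [-1.02, 1.25], [-3.03, 1.67], [-3.05, -0], [-3.03, 3.03]. Speed limits (rad/s): [2.39, 2.39, 3.01, 3.14, 3.14, 3.14].

INTERFACE

Orientations are given as [roll, pitch, yaw] about the fixed x, y, z axes, in that order (R = Rz(yaw) Ry(pitch) Rx(roll)).
In Python, from station import arm, grab_frame, camera_params gives the robot as it stands.
- The arm moves only by the shell command python3 -m handwheel 'ROWS' [FORCE]. ROWS is JSON, a list that holds one entry, the list of rows, each a list of 5 numbers: the finger opening in m, from 0 to 0.0876, then the shift along the tool's x, y, z in m, then the turn about the tool's z in degrees. A call has 1 to 20 rows; each row is the pose to reach, as a shift and turn from the pose measured when the call began, along the tool's axes at that moment; what a row does not reach only later rows make up. A row lasts 1/12 s, in which the tool goes at most 41.7 mm and 7.16 degrees, less where a joint would pass 70% of its speed; a pose out of reach is approached as far as the arm can. A call with a gripper value outside its range is refused whole. The fingers move at their own pace and stop on an object; FORCE is the grip in N (left out, the last holds). Time passes only in rows, so rows that repeat a pose let the fingers close. It gives the time, the measured TCP pose, the force and the opening at its end, in the units of the state.
- arm.get_state(): the state, without advancing time (a new reading comes with each control period).
- grab_frame(name): name is "scene" or "top" or "wrist"; returns the picture (480x640x3 uint8, blue, green, red); there is no depth.
- camera_params(name): a dict with "intrinsics" (3x3 intrinsics, pixels), "R" (3x3) and "t" (3): a world point X has camera coordinates R X + t; the wrist camera has in their place "tool_from_camera" (4x4, takes a point from camera to tool coordinates, whose origin is the TCP and whose axes are the tool frame's). Camera axes: x right, y down, z forward; pixel columns grow to the right and rows downward; lengths in m; the calibration is good to about 2 mm. The wrist camera is an equidistant fisheye: a pixel r from the principal point sees the ray r / f radians off the axis. A picture is of the moment at which its call begins: read the wrist's pose just before it. camera_params takes no time and is no camera call.
- arm.job_done(): hands the job in, once; it reports no verdict.
The state is a dict: "t": time; "q": joint angles; "qd": joint speeds; "joint_efforts": joint torques, N m; "eef_pos": TCP position; "ee_rot": TCP orientation; "force": force on the tool from outside, world axes, zero at the start; "moment": the same for the moment, N m; "width": finger opening in m.
Only numpy, scipy, OpenCV 4.12 (cv2) and the standard library are available. Lean on these libraries where they do the work, as an engineer would, in place of code of your own. Each camera call takes 0.05 s, during which the arm holds its last target.

## Working session

There is one attempt and no reset: what is moved stays moved. The work goes in short steps, Python scripts to look and compute and a shell command to move; the robot and the scene stay as the last step left them, time stands still between calls to the robot, and variables do not carry over. Pictures are saved under pics/ and viewed, and the job is handed in when it is done.

```bash
ls; mkdir -p pics; python3 - <<'E'
from station import arm, grab_frame, camera_params
import cv2, numpy as np
np.set_printoptions(precision=4,suppress=True)
for n in ["scene","top","wrist"]:
    cv2.imwrite(f"pics/{n}0.png",grab_frame(n)); print(n,camera_params(n))
print(arm.get_state())
E
```

```text
pics
scene {'intrinsics': array([[557.8993,   0.    , 320.4533],
       [  0.    , 557.8993, 251.702 ],
       [  0.    ,   0.    ,   1.    ]]), 'R': array([[ 0.8361, -0.5484, -0.0149],
       [-0.3359, -0.4905, -0.8041],
       [ 0.4337,  0.6773, -0.5943]]), 't': array([-0.4075,  0.2587,  0.9717])}
top {'intrinsics': array([[595.742 ,   0.    , 328.2851],
       [  0.    , 595.742 , 242.3669],
       [  0.    ,   0.    ,   1.    ]]), 'R': array([[ 0.0309, -0.9995,  0.0083],
       [-0.9979, -0.0313, -0.057 ],
       [ 0.0572, -0.0065, -0.9983]]), 't': array([0.0121, 0.515 , 1.5719])}
wrist {'intrinsics': array([[371.6483,   0.    , 325.4272],
       [  0.    , 371.6483, 239.8794],
       [  0.    ,   0.    ,   1.    ]]), 'tool_from_camera': array([[ 1.    ,  0.0015, -0.0009, -0.0002],
       [-0.0012,  0.9538,  0.3006, -0.0821],
       [ 0.0013, -0.3006,  0.9538, -0.1576],
       [ 0.    ,  0.    ,  0.    ,  1.    ]])}
{'t': 0.15, 'q': array([ 1.5741,  0.3592,  0.0113, -0.0003, -1.2241, -0.2881]), 'qd': array([-0.0009, -0.0024,  0.0017,  0.0021,  0.0005,  0.0007]), 'joint_efforts': array([ -0.0012, -58.3279,  29.3288,   7.0011,   0.0088,  -0.0001]), 'eef_pos': array([0.1896, 0.6475, 0.2258]), 'ee_rot': array([-3.1415, -0.0013, -1.8557]), 'force': array([ 0.1279,  0.0191, -0.124 ]), 'moment': array([-0.0112,  0.082 , -0.0312]), 'width': 0.08789139845373578}
```

View pics/scene0.png

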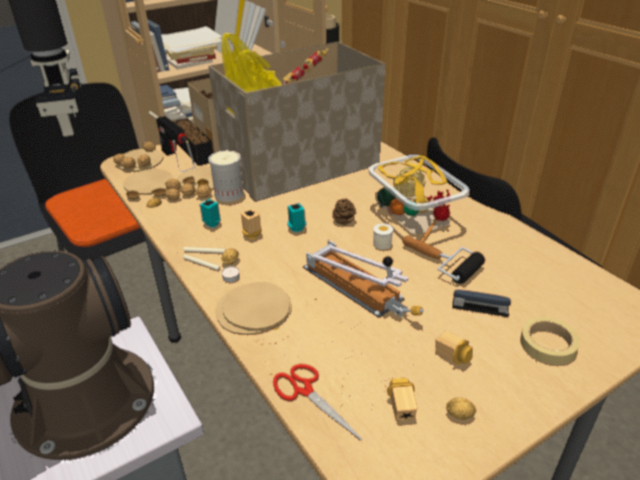

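View pics/top0.png

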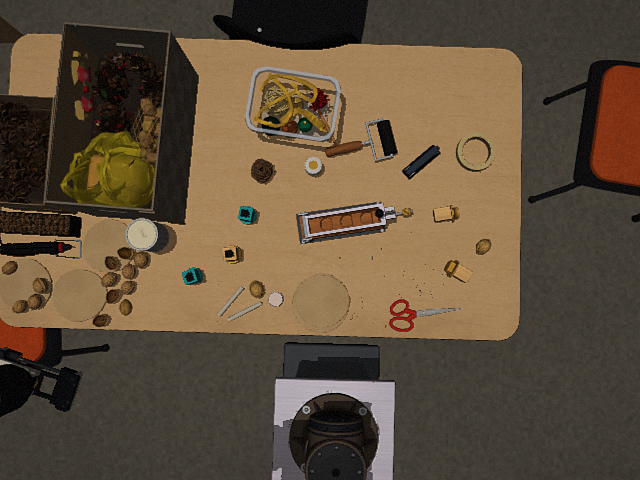

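View pics/wrist0.png

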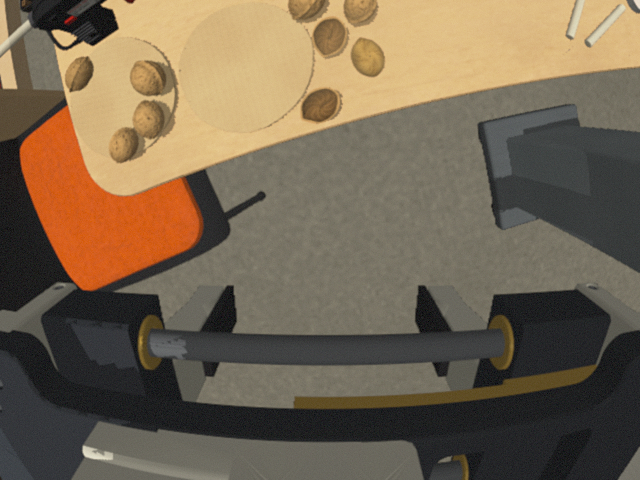

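```bash
cat > h.py <<'E'
from station import arm, grab_frame, camera_params
import cv2, numpy as np
from scipy.spatial.transform import Rotation as Rn
np.set_printoptions(precision=4,suppress=True)
def ray(name,px,st=None):
    c=camera_params(name); K=c["intrinsics"]; u=np.array(px,float)
    d=np.array([(u[0]-K[0,2])/K[0,0],(u[1]-K[1,2])/K[1,1]])
    if name=="wrist":
        r=np.hypot(*d); s=np.sinc(r/np.pi)
        v=np.array([d[0]*s,d[1]*s,np.cos(r)]); T=c["tool_from_camera"]
        R=Rn.from_euler("xyz",st["ee_rot"]).as_matrix()
        return R@T[:3,3]+st["eef_pos"], R@T[:3,:3]@v
    R=c["R"];t=c["t"]
    return -R.T@t, R.T@np.array([d[0],d[1],1])
def onz(name,px,z,st=None):
    o,d=ray(name,px,st); return o+d*(z-o[2])/d[2]
def tri(r1,r2):
    (o1,d1),(o2,d2)=r1,r2
    d1=d1/np.linalg.norm(d1);d2=d2/np.linalg.norm(d2)
    s=np.linalg.lstsq(np.stack([d1,-d2],1),o2-o1,rcond=None)[0]
    p,q=o1+s[0]*d1,o2+s[1]*d2
    return (p+q)/2,np.linalg.norm(p-q)
def proj(name,X,st=None):
    c=camera_params(name);K=c["intrinsics"]
    if name=="wrist":
        R=Rn.from_euler("xyz",st["ee_rot"]).as_matrix()
        T=c["tool_from_camera"]; p=R.T@(np.array(X)-st["eef_pos"]); p=T[:3,:3].T@(p-T[:3,3])
        th=np.arctan2(np.hypot(p[0],p[1]),p[2]); k=th/np.hypot(p[0],p[1])
        return np.array([K[0,0]*k*p[0]+K[0,2],K[1,1]*k*p[1]+K[1,2]])
    p=c["R"]@np.array(X)+c["t"]; p=K@p; return p[:2]/p[2]
def tool(X,st=None):
    "world point -> shift in tool axes"
    st=st or arm.get_state(); R=Rn.from_euler("xyz",st["ee_rot"]).as_matrix()
    return R.T@(np.array(X)-st["eef_pos"])
def crop(img,x0,y0,x1,y1,k,fn):
    cv2.imwrite(fn,cv2.resize(img[y0:y1,x0:x1],None,fx=k,fy=k,interpolation=cv2.INTER_CUBIC))
E
python3 - <<'E'
from h import *
t=cv2.imread("pics/top0.png"); s=cv2.imread("pics/scene0.png")
crop(t,290,190,490,290,4,"pics/t1.png"); crop(s,300,230,500,430,3,"pics/s1.png"); crop(t,170,190,290,300,5,"pics/t2.png")
for p in [(446,213),(459,271),(231,254),(192,276),(247,215)]: print(p,onz("top",p,0.03))
E
```

```text
(446, 213) [ 0.6012 -0.2811  0.03  ]
(459, 271) [ 0.4488 -0.3184  0.03  ]
(231, 254) [0.4748 0.283  0.03  ]
(192, 276) [0.4139 0.3829 0.03  ]
(247, 215) [0.5791 0.245  0.03  ]
```

View pics/t1.png

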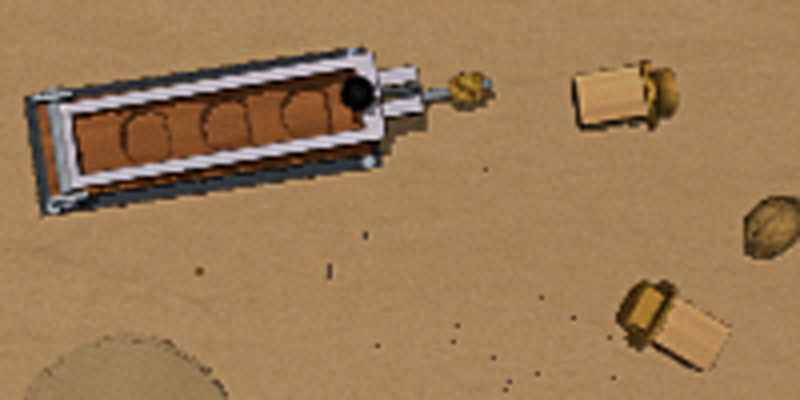

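View pics/s1.png

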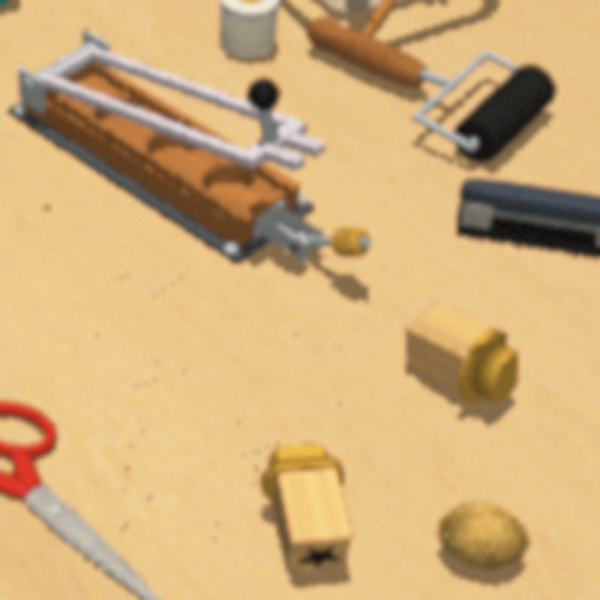

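View pics/t2.png

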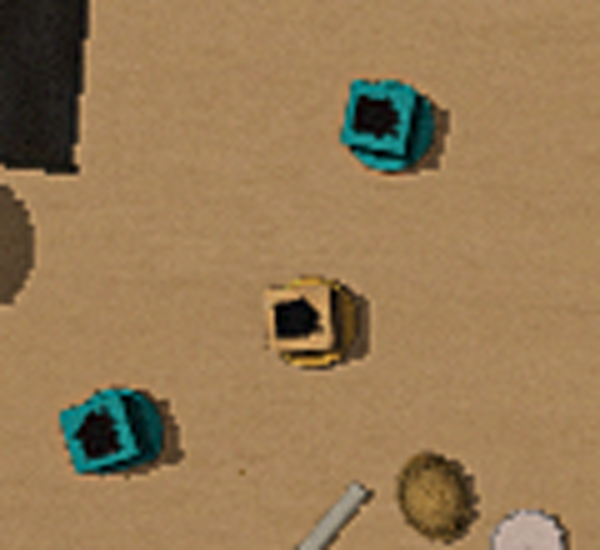

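```bash
python3 - <<'E'
from h import *
f=lambda p:(290+p[0]/4,190+p[1]/4)
g=lambda p:(300+p[0]/3,230+p[1]/3)
k,e=tri(ray("top",f((357,93))),ray("scene",g((264,95))));print("knob",k,e)
for p in [(146,138),(225,125),(305,113)]: print(onz("top",f(p),0.024)[:2])
print("nut",tri(ray("top",f((468,91))),ray("scene",g((352,241)))))
for p in [(28,97),(45,214),(375,163),(362,50)]: print(onz("top",f(p),0.003)[:2])
st=arm.get_state()
print(Rn.from_euler("xyz",st["ee_rot"]).as_matrix())
E
```

```text
knob [ 0.5854 -0.0964  0.1118] 0.0013672445484131243
[0.5611 0.0343]
[ 0.5714 -0.0178]
[ 0.5811 -0.0706]
nut (array([ 0.5979, -0.1769,  0.0375]), np.float64(0.0005515717837150015))
[0.5881 0.1144]
[0.5097 0.1004]
[ 0.551 -0.12 ]
[ 0.627  -0.1093]
[[-0.2811 -0.9597 -0.0003]
 [-0.9597  0.2811 -0.0012]
 [ 0.0013 -0.0001 -1.    ]]
```

```bash
python3 - <<'E'
from h import *
print(tool((0.575,-0.04,0.23)))
E
```

```text
[ 0.5514 -0.5631 -0.0034]
```

```bash
python3 -m handwheel '[[[0.0876,0.55,-0.56,0,63],[0.0876,0.55,-0.56,0,63],[0.0876,0.55,-0.56,0,63],[0.0876,0.55,-0.56,0,63],[0.0876,0.55,-0.56,0,63],[0.0876,0.55,-0.56,0,63],[0.0876,0.55,-0.56,0,63],[0.0876,0.55,-0.56,0,63],[0.0876,0.55,-0.56,0,63],[0.0876,0.55,-0.56,0,63],[0.0876,0.55,-0.56,0,63],[0.0876,0.55,-0.56,0,63],[0.0876,0.55,-0.56,0,63],[0.0876,0.55,-0.56,0,63],[0.0876,0.55,-0.56,0,63],[0.0876,0.55,-0.56,0,63],[0.0876,0.55,-0.56,0,63],[0.0876,0.55,-0.56,0,63],[0.0876,0.55,-0.56,0,63],[0.0876,0.55,-0.56,0,63]]]' 20
cat > snap.py <<'E'
import sys
from h import *
st=arm.get_state(); n=sys.argv[1]
for c in sys.argv[2:]: cv2.imwrite(f"pics/{c}_{n}.png",grab_frame(c))
import pickle; pickle.dump(st,open(f"pics/st_{n}.pkl","wb"))
print(st["t"],st["eef_pos"],st["ee_rot"],st["force"],st["width"],st["q"])
E
python3 snap.py 1 wrist
```

```text
t: 1.82
eef_pos: [0.5742, -0.0425, 0.2257]
ee_rot: [-3.139, -0.002, -2.959]
force: [0.1, 0.6, -0.5]
width: 0.0871
1.8167 [ 0.5742 -0.0425  0.2257] [-3.1392 -0.0018 -2.9594] [ 0.0567  0.6327 -0.4884] 0.08709005195137143 [ 0.2672  0.1979 -0.2135  0.0024 -1.1614 -0.0859]
```

View pics/wrist_1.png

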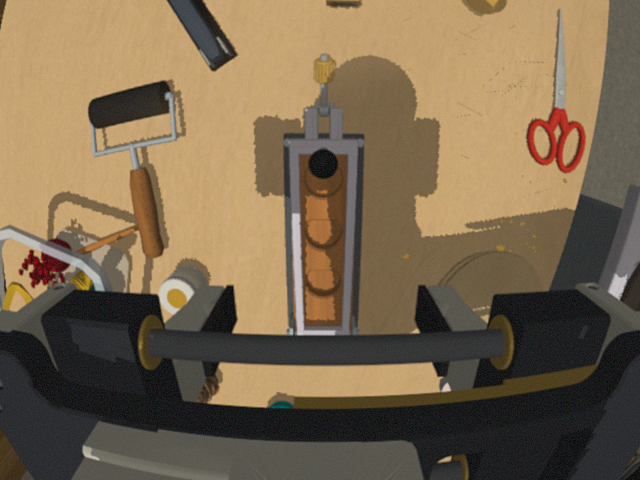

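```bash
python3 - <<'E'
from h import *
t=cv2.imread("pics/wrist_1.png")
crop(t,250,40,400,190,4,"pics/w1a.png");crop(t,250,190,400,340,4,"pics/w1b.png")
E
```

```text
(no output)
```

View pics/w1a.png

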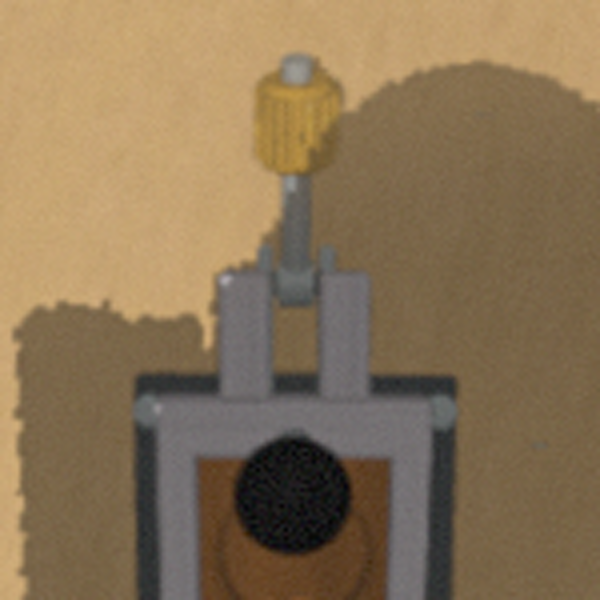

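View pics/w1b.png

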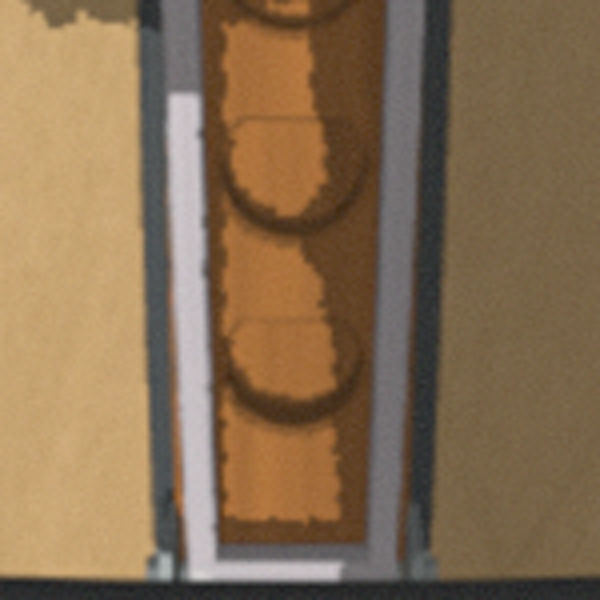

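```bash
python3 - <<'E'
from h import *
import pickle
st=pickle.load(open("pics/st_1.pkl","rb"))
k,e=tri(ray("top",(379.25,213.25)),ray("wrist",(323.25,163.25),st));print("knob",k,e)
k2,e=tri(ray("scene",(388,261.7)),ray("wrist",(323.25,163.25),st));print("knob",k2,e)
for c in [(295,117),(295,235),(294,320),(294,425),(295,22)]:
    print(c,onz("wrist",(250+c[0]/4,190+c[1]/4),.024,st)[:2])
n,e=tri(ray("top",(407,212.75)),ray("wrist",(250+296/4,40+125/4),st));print("nut",n,e)
n,e=tri(ray("scene",(417.3,310.3)),ray("wrist",(250+296/4,40+125/4),st));print("nut",n,e)
print("pivot",onz("wrist",(250+296/4,40+282/4),.014,st))
for c in [(159,560),(415,565)]: print("base",onz("wrist",(250+c[0]/4,190+c[1]/4),.036,st))
for c in [(148,410),(443,410)]: print("screws",onz("wrist",(250+c[0]/4,40+c[1]/4),.006,st))
E
```

```text
knob [ 0.5858 -0.0964  0.1149] 0.0005870070560982454
knob [ 0.5858 -0.0955  0.1108] 0.000777285010497827
(295, 117) [ 0.5743 -0.0324]
(295, 235) [ 0.5687 -0.0018]
(294, 320) [0.5647 0.0213]
(294, 425) [0.5592 0.0513]
(295, 22) [ 0.5787 -0.0561]
nut [ 0.6013 -0.18    0.0032] 0.002905674752591724
nut [ 0.6005 -0.1742  0.0343] 0.0006973955129039994
pivot [ 0.5936 -0.1381  0.014 ]
base [0.5888 0.0929 0.036 ]
base [0.5201 0.0817 0.036 ]
screws [ 0.6246 -0.1     0.006 ]
screws [ 0.5515 -0.1136  0.006 ]
```

```bash
python3 - <<'E'
from h import *
print(tool((.5858,-.096,.095)))
E
```

```text
[-0.0028 -0.0566  0.1307]
```

```bash
python3 -m handwheel '[[[0.0876,-0.003,-0.0566,0.03,0],[0.0876,-0.003,-0.0566,0.07,0],[0.0876,-0.003,-0.0566,0.11,0],[0.0876,-0.003,-0.0566,0.13,0],[0.0876,-0.003,-0.0566,0.13,0],[0.0876,-0.003,-0.0566,0.13,0],[0.015,-0.003,-0.0566,0.13,0],[0.015,-0.003,-0.0566,0.13,0],[0.015,-0.003,-0.0566,0.13,0],[0.015,-0.003,-0.0566,0.13,0],[0.015,-0.003,-0.0566,0.13,0],[0.015,-0.003,-0.0566,0.13,0],[0.015,-0.003,-0.0566,0.13,0],[0.015,-0.003,-0.0566,0.13,0]]]' 25
python3 snap.py 2 wrist
```

```text
t: 3.03
eef_pos: [0.586, -0.096, 0.0958]
ee_rot: [-3.14, -0.002, -2.96]
force: [-0.1, -0.0, -0.1]
width: 0.0399
3.0333 [ 0.586  -0.096   0.0958] [-3.1401 -0.002  -2.9598] [-0.0761 -0.0352 -0.1157] 0.039885660081473776 [ 0.1674  0.3427 -0.3383  0.0019 -0.8917  0.0131]
```

View pics/wrist_2.png

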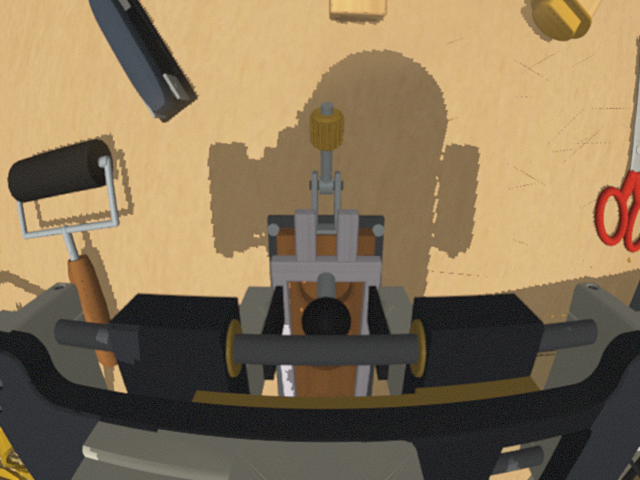

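```bash
python3 -m handwheel '[[[0.01,0,0,0,0],[0.01,0,0,0,0],[0.01,0,0,0,0],[0.01,0,0,0,0],[0.01,0,0,0,0],[0.01,0,0,0,0]]]' 25
```

```text
t: 3.58
eef_pos: [0.5859, -0.0961, 0.0955]
ee_rot: [-3.14, -0.003, -2.96]
force: [0.1, -0.0, -0.1]
width: 0.0201
```

```bash
python3 -m handwheel '[[[0.01,0,0,0,0],[0.01,0,0.006,-0.013,0],[0.01,0,0.0129,-0.0266,0],[0.01,0,0.021,-0.039,0],[0.01,0,0.0303,-0.0519,0]]]' 25
python3 snap.py 3 wrist scene
```

```text
t: 4.0
eef_pos: [0.5805, -0.0662, 0.1476]
ee_rot: [-3.14, -0.003, -2.96]
force: [2.0, 1.1, -4.5]
width: 0.0199
4.0 [ 0.5805 -0.0662  0.1476] [-3.14   -0.0027 -2.9604] [ 2.005   1.1228 -4.5337] 0.01988821395245658 [ 0.2219  0.2755 -0.3001  0.0018 -0.998  -0.0417]
```

View pics/wrist_3.png

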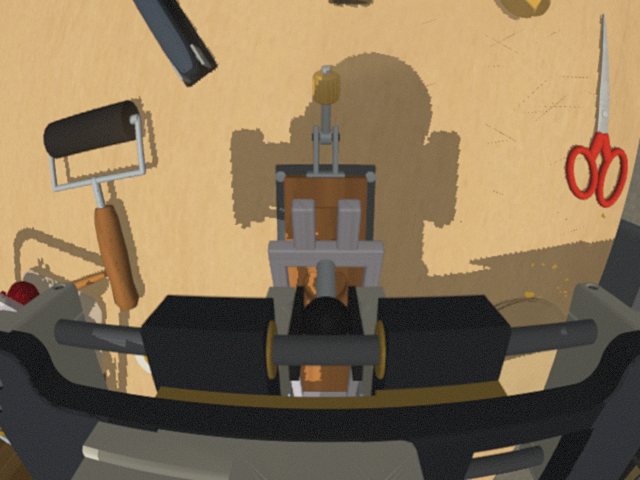

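View pics/scene_3.png

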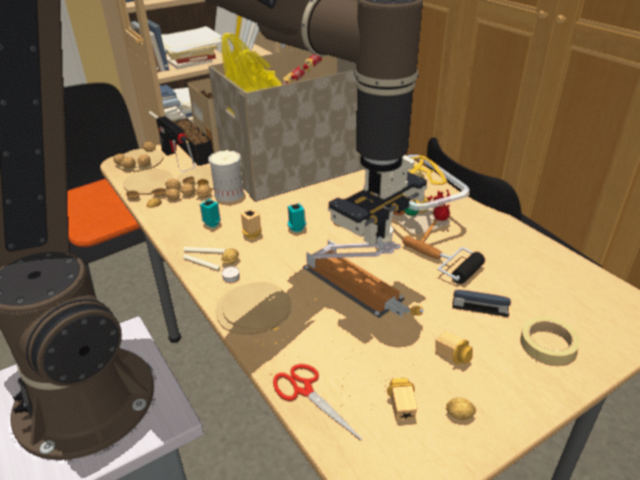

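```bash
python3 -m handwheel '[[[0.01,0,0.010,-0.0115,0],[0.01,0,0.021,-0.0225,0],[0.01,0,0.033,-0.0325,0],[0.01,0,0.0451,-0.0416,0],[0.01,0,0.058,-0.0498,0],[0.01,0,0.0718,-0.0568,0],[0.01,0,0.086,-0.063,0],[0.01,0,0.1005,-0.0679,0],[0.01,0,0.1155,-0.072,0],[0.01,0,0.1305,-0.0747,0],[0.01,0,0.146,-0.0763,0],[0.01,0,0.1612,-0.0768,0],[0.01,0,0.1765,-0.076,0],[0.01,0,0.1918,-0.0743,0],[0.01,0,0.207,-0.0712,0],[0.01,0,0.2217,-0.0673,0],[0.01,0,0.2217,-0.0673,0]]]' 25
python3 snap.py 4 wrist scene
```

```text
t: 5.52
eef_pos: [0.5408, 0.156, 0.2165]
ee_rot: [-3.141, 0.001, -2.957]
force: [5.3, 1.8, -1.8]
width: 0.0205
5.5167 [0.5408 0.156  0.2165] [-3.1411  0.0013 -2.957 ] [ 5.3093  1.7538 -1.8283] 0.020548738059529777 [ 0.6292  0.1815 -0.2555  0.0011 -1.1328 -0.4451]
```

View pics/wrist_4.png

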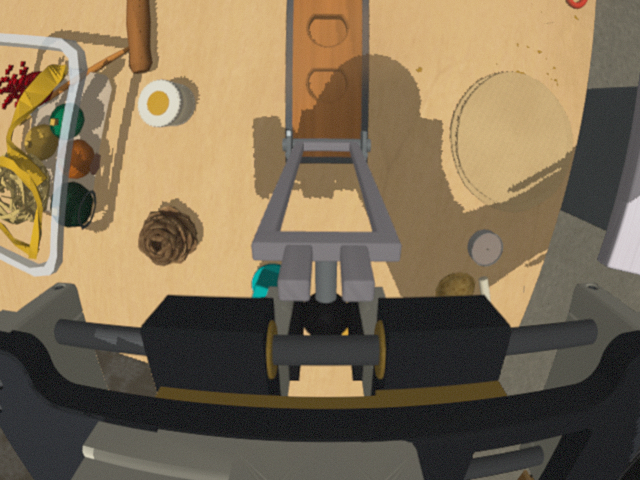

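View pics/scene_4.png

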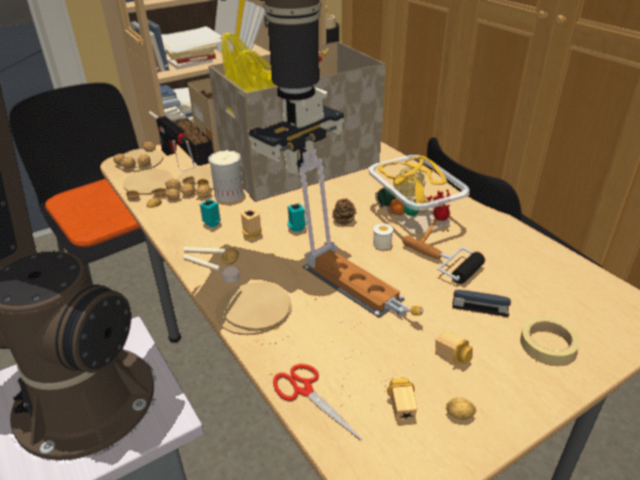

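```bash
python3 -m handwheel '[[[0.07,0,0,0,0],[0.07,0,0,0,0],[0.07,0,0,0,0],[0.07,0,0,0,0],[0.07,0,0,0,0],[0.07,0,0,0,0],[0.07,0,0,0,0],[0.07,0,0.005,-0.03,0],[0.07,0,0.01,-0.06,0],[0.07,0.01,0.04,-0.08,0],[0.07,0.03,0.08,-0.08,0],[0.07,0.06,0.09,-0.05,0],[0.07,0.07,0.09,-0.02,0],[0.07,0.07,0.09,0,0],[0.07,0.07,0.09,0,0]]]' 25
python3 snap.py 5 wrist top
```

```text
t: 6.87
eef_pos: [0.4529, 0.2294, 0.213]
ee_rot: [-3.139, -0.004, -2.956]
force: [-1.0, -0.9, 0.1]
width: 0.0702
6.8667 [0.4529 0.2294 0.213 ] [-3.1385 -0.0041 -2.9564] [-1.0442 -0.927   0.0866] 0.07016965769158454 [ 0.8561  0.0949 -0.367  -0.0001 -1.114  -0.6708]
```

View pics/wrist_5.png

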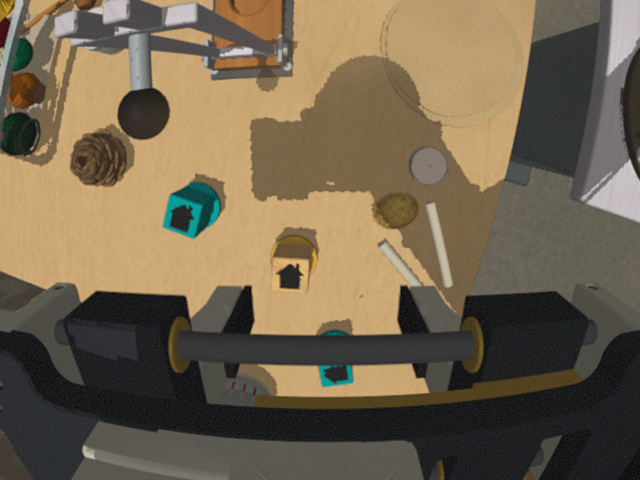

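View pics/top_5.png

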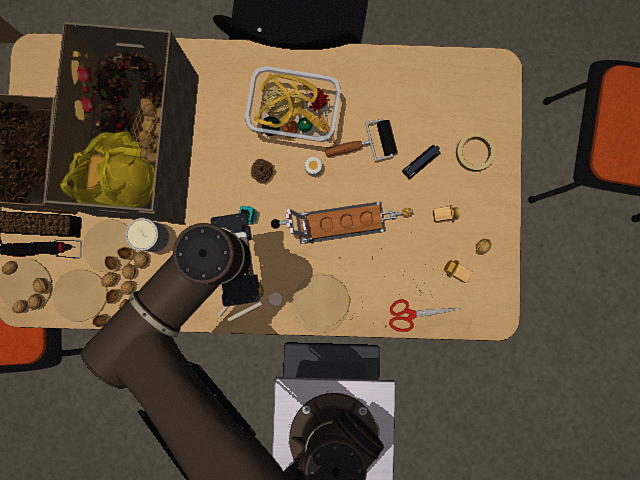

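```bash
python3 - <<'E'
from h import *
t=cv2.imread("pics/wrist_5.png")
crop(t,250,220,350,310,6,"pics/w5.png")
t=cv2.imread("pics/top0.png");crop(t,210,235,255,275,14,"pics/t5.png")
E
```

```text
(no output)
```

View pics/w5.png

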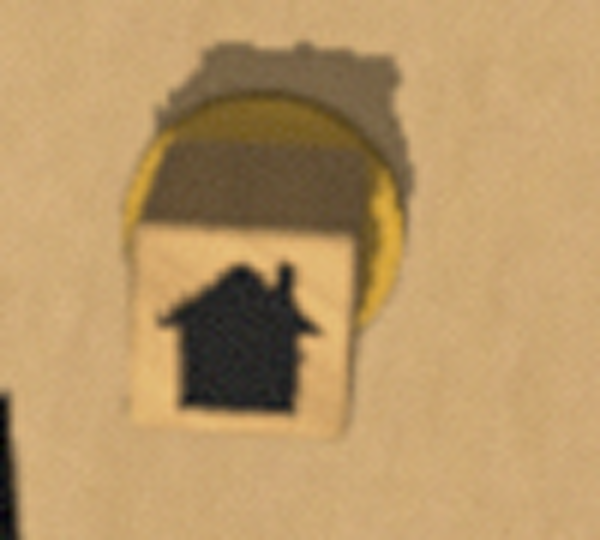

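View pics/t5.png

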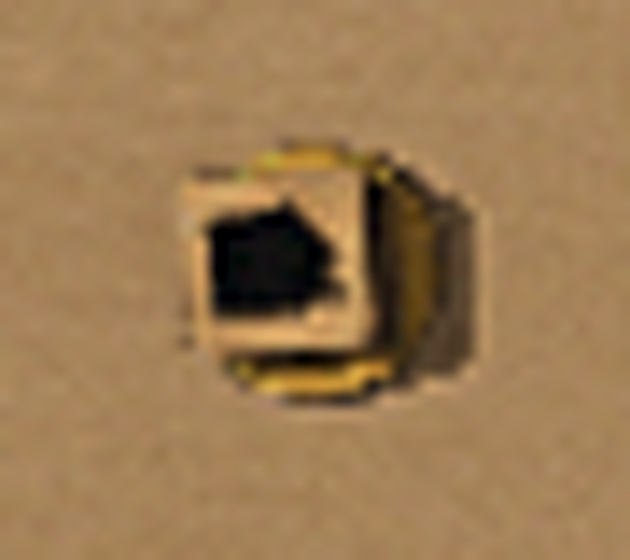

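```bash
cat > face.py <<'E'
from h import *
import sys,pickle
# face.py snapname z k ox oy  x,y x,y x,y x,y (crop corners: roof-left, roof-right, foot-right, foot-left)
def face(cam,pts,z,st=None):
    P=np.array([onz(cam,p,z,st)[:2] for p in pts])
    c=P.mean(0); up=(P[0]+P[1]-P[2]-P[3])/2; rt=(P[1]+P[2]-P[0]-P[3])/2
    print("centre",c,"sides",np.linalg.norm(up),np.linalg.norm(rt),"stamp yaw deg",np.degrees(np.arctan2(up[1],up[0]))-90,np.degrees(np.arctan2(rt[1],rt[0])))
    return c
E
python3 - <<'E'
from face import *
st=pickle.load(open("pics/st_5.pkl","rb"))
q=[(135,225),(355,232),(343,435),(130,422)]
face("wrist",[(250+x/6,220+y/6) for x,y in q],.064,st)
q=[(362,178),(370,348),(207,345),(188,182)]
face("top",[(210+x/14,235+y/14) for x,y in q],.064)
print(proj("wrist",st["eef_pos"]+[0,0,0],st))
E
```

```text
centre [0.4752 0.2824] sides 0.032630675557304006 0.03258225543002206 stamp yaw deg -173.50647926479036 -171.90925415247767
centre [0.4742 0.28  ] sides 0.030936140084410105 0.03074977610029631 stamp yaw deg -178.04050493511133 -173.07108574815967
[326.1921 303.8066]
```

```bash
python3 - <<'E'
from h import *
print(tool((.475,.2818,.026)))
E
```

```text
[-0.0278  0.0471  0.1912]
```

```bash
python3 -m handwheel '[[[0.07,-0.0278,0.0471,0.05,-86.4],[0.07,-0.0278,0.0471,0.06,-86.4],[0.07,-0.0278,0.0471,0.06,-86.4],[0.07,-0.0278,0.0471,0.06,-86.4],[0.07,-0.0278,0.0471,0.06,-86.4],[0.07,-0.0278,0.0471,0.06,-86.4],[0.07,-0.0278,0.0471,0.06,-86.4],[0.07,-0.0278,0.0471,0.06,-86.4],[0.07,-0.0278,0.0471,0.06,-86.4],[0.07,-0.0278,0.0471,0.06,-86.4],[0.07,-0.0278,0.0471,0.06,-86.4],[0.07,-0.0278,0.0471,0.06,-86.4],[0.07,-0.0278,0.0471,0.06,-86.4],[0.07,-0.0278,0.0471,0.07,-86.4],[0.07,-0.0278,0.0471,0.09,-86.4],[0.07,-0.0278,0.0471,0.09,-86.4]]]' 25
python3 snap.py 6 wrist
```

```text
t: 8.3
eef_pos: [0.4739, 0.2808, 0.1243]
ee_rot: [3.14, -0.003, -1.454]
force: [-1.5, -0.7, -0.6]
width: 0.07
8.3 [0.4739 0.2808 0.1243] [ 3.1397 -0.0033 -1.454 ] [-1.4677 -0.7078 -0.6001] 0.07002594478887739 [ 0.8913  0.2482 -0.3998  0.0013 -0.9265  0.7955]
```

View pics/wrist_6.png

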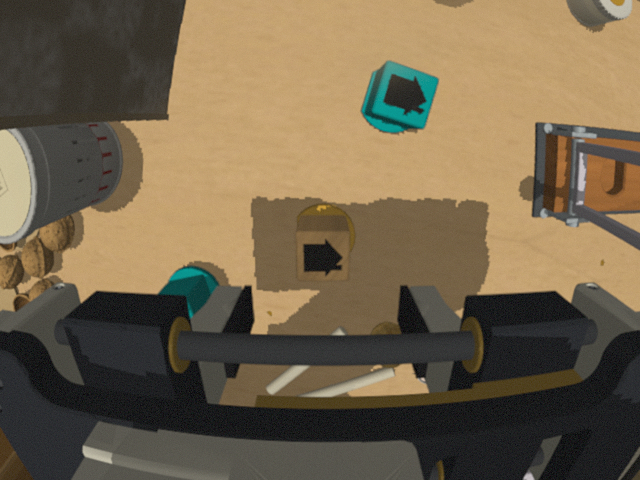

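```bash
python3 - <<'E'
from h import *
import pickle
st=pickle.load(open("pics/st_6.pkl","rb"))
c=onz("wrist",(323,256),.064,st); print(c)
P=[onz("wrist",p,.064,st)[:2] for p in [(298,232),(350,232),(350,279),(297,281)]]; print(np.array(P), np.mean(P,0))
print(tool((.475,.2818,.026)), tool(c))
E
```

```text
[0.4767 0.2827 0.064 ]
[[0.4904 0.2997]
 [0.4941 0.2681]
 [0.4631 0.2637]
 [0.4577 0.2973]] [0.4763 0.2822]
[-0.0011 -0.0009  0.0997] [-0.0016 -0.0026  0.0617]
```

```bash
python3 -m handwheel '[[[0.07,-0.001,-0.0015,0.03,0],[0.07,-0.001,-0.0015,0.06,0],[0.07,-0.001,-0.0015,0.085,0],[0.07,-0.001,-0.0015,0.0985,0],[0.07,-0.001,-0.0015,0.0985,0],[0.02,-0.001,-0.0015,0.0985,0],[0.02,-0.001,-0.0015,0.0985,0],[0.02,-0.001,-0.0015,0.0985,0],[0.02,-0.001,-0.0015,0.0985,0],[0.02,-0.001,-0.0015,0.0985,0],[0.02,-0.001,-0.0015,0.0985,0],[0.02,-0.001,-0.0015,0.0985,0],[0.02,-0.001,-0.0015,0.0985,0],[0.02,-0.001,-0.0015,0.0985,0]]]' 25

```

```text
t: 9.52
eef_pos: [0.4759, 0.2821, 0.0278]
ee_rot: [3.141, -0.003, -1.452]
force: [-1.0, -0.8, 5.9]
width: 0.0338
```

```bash
python3 -m handwheel '[[[0.02,0,0,-0.03,0],[0.02,0,0,-0.07,0],[0.02,0,0,-0.11,7],[0.02,0,0,-0.15,14],[0.02,0,0,-0.19,21],[0.02,0,0,-0.23,28],[0.02,0,0,-0.27,35],[0.02,0,0,-0.30,42],[0.02,0,0,-0.31,49],[0.02,0,0,-0.31,56],[0.02,0,0,-0.31,63],[0.02,0,0,-0.31,70],[0.02,0,0,-0.31,77],[0.02,0,0,-0.31,84],[0.02,0,0,-0.31,91],[0.02,0,0,-0.31,98],[0.02,0,0,-0.31,98]]]' 30
python3 snap.py 7 wrist
python3 - <<'E'
from h import *
print(tool((.572,-.0195,.33)))
E
```

```text
t: 10.93
eef_pos: [0.4755, 0.2829, 0.3373]
ee_rot: [-3.138, -0.001, 3.115]
force: [-0.5, -0.8, -1.0]
width: 0.034
10.9333 [0.4755 0.2829 0.3373] [-3.1381 -0.0008  3.1145] [-0.4521 -0.7946 -1.0171] 0.033955192608972555 [ 0.8917  0.106  -0.0716  0.0015 -1.3964 -0.919 ]
[-0.1022 -0.3004  0.0084]
```

View pics/wrist_7.png

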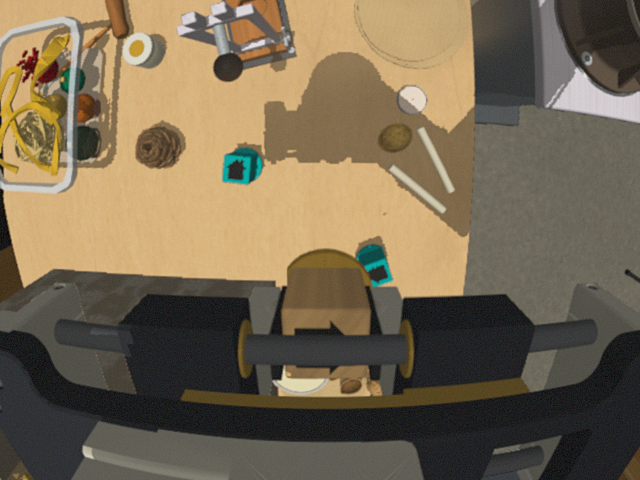

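```bash
python3 -m handwheel '[[[0.02,-0.01,-0.03,0,7],[0.02,-0.02,-0.06,0,14],[0.02,-0.032,-0.095,0,21],[0.02,-0.045,-0.13,0,28],[0.02,-0.057,-0.165,0,35],[0.02,-0.07,-0.2,0,42],[0.02,-0.08,-0.235,0,49],[0.02,-0.09,-0.27,0,56],[0.02,-0.102,-0.3,0,63],[0.02,-0.102,-0.3,0,70],[0.02,-0.102,-0.3,0,77],[0.02,-0.102,-0.3,0.02,78.3],[0.02,-0.102,-0.3,0.06,78.3],[0.02,-0.102,-0.3,0.10,78.3],[0.02,-0.102,-0.3,0.14,78.3],[0.02,-0.102,-0.3,0.16,78.3],[0.02,-0.102,-0.3,0.16,78.3],[0.02,-0.102,-0.3,0.16,78.3]]]' 30
python3 snap.py 8 wrist top scene

```

```text
t: 12.48
eef_pos: [0.5714, -0.0198, 0.178]
ee_rot: [-3.138, 0.004, 1.759]
force: [0.9, -0.0, 0.2]
width: 0.0338
12.4833 [ 0.5714 -0.0198  0.178 ] [-3.138   0.0039  1.7589] [ 0.8724 -0.0011  0.2094] 0.033751752524977384 [ 0.3098  0.2288 -0.2888  0.004  -1.0572 -1.6945]
```

View pics/wrist_8.png

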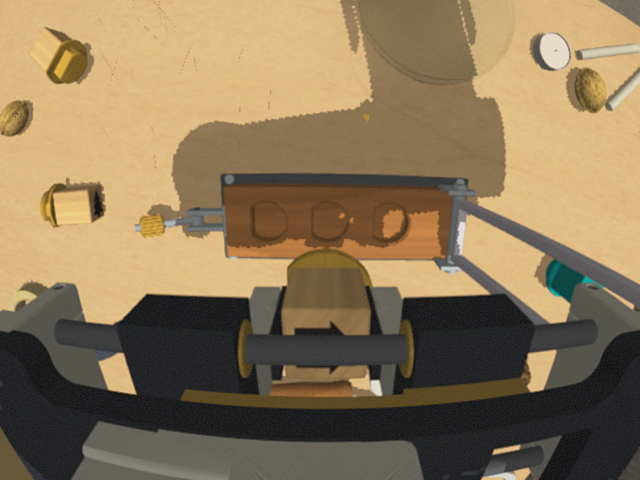

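View pics/scene_8.png

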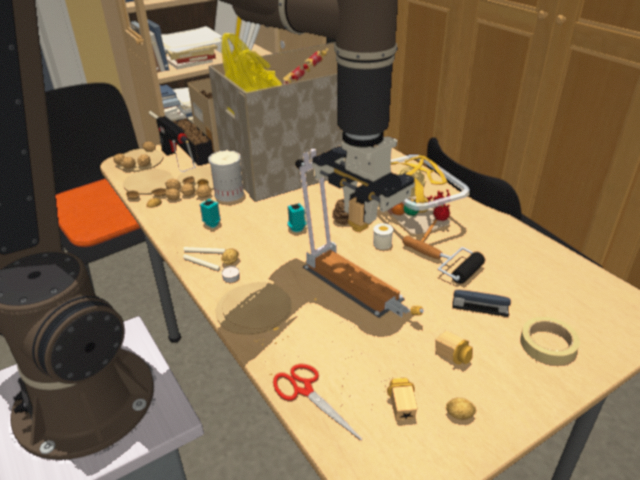

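```bash
python3 - <<'E'
from h import *
t=cv2.imread("pics/wrist_8.png")
crop(t,215,165,475,275,3,"pics/w8.png")
E
```

```text
(no output)
```

View pics/w8.png

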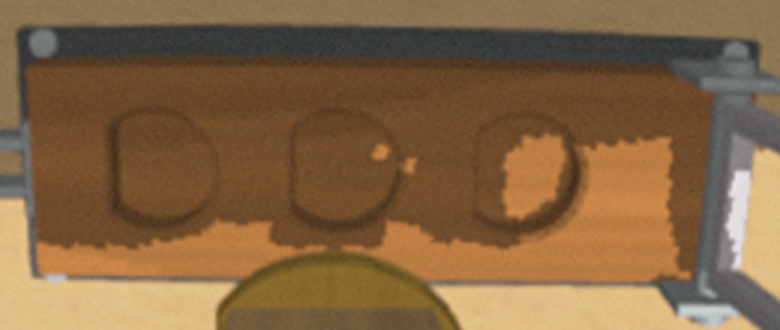

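```bash
python3 - <<'E'
from h import *
import pickle
st=pickle.load(open("pics/st_8.pkl","rb"))
for c in [(157,165),(338,168),(520,174)]:
    print(onz("wrist",(215+c[0]/3,165+c[1]/3),.024,st)[:2])
for c in [(28,62),(712,68),(35,275),(690,282)]: print(onz("wrist",(215+c[0]/3,165+c[1]/3),.024,st)[:2])
E
```

```text
[ 0.5795 -0.07  ]
[ 0.5706 -0.0181]
[0.5622 0.0344]
[ 0.556  -0.1123]
[0.5194 0.0838]
[ 0.6207 -0.1026]
[0.5851 0.0955]
```

```bash
python3 - <<'E'
from h import *
print(tool((.5713,-.0181,.06)))
E
```

```text
[ 0.0019 -0.0019  0.1207]
```

```bash
python3 -m handwheel '[[[0.02,0.0019,-0.0015,0.03,0.5],[0.02,0.0019,-0.0015,0.06,0.5],[0.02,0.0019,-0.0015,0.09,0.5],[0.02,0.0019,-0.0015,0.11,0.5],[0.02,0.0019,-0.0015,0.117,0.5],[0.02,0.0019,-0.0015,0.117,0.5],[0.02,0.0019,-0.0015,0.117,0.5]]]' 30
python3 snap.py 9 wrist scene

```

```text
t: 13.22
eef_pos: [0.573, -0.0178, 0.0654]
ee_rot: [3.137, 0.004, 1.75]
force: [0.4, -0.3, -0.7]
width: 0.034
13.2167 [ 0.573  -0.0178  0.0654] [3.1371 0.0036 1.7495] [ 0.3644 -0.3061 -0.6508] 0.03402207160669713 [ 0.313   0.346  -0.4222  0.0058 -0.7985 -1.709 ]
```

View pics/wrist_9.png

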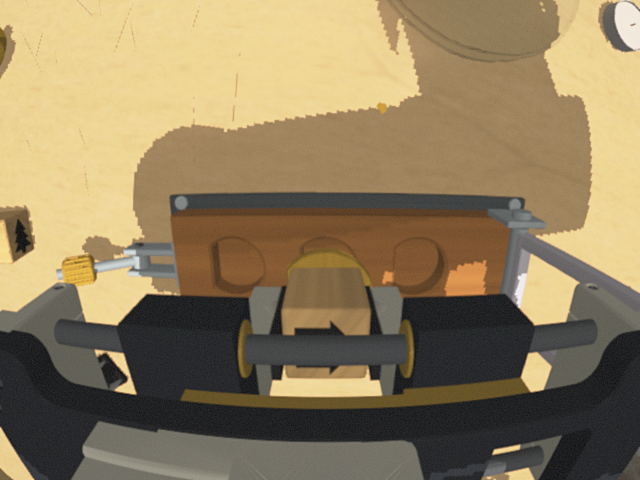

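```bash
python3 - <<'E'
from h import *
print(tool((.5713,-.0181,.038)))
E
python3 -m handwheel '[[[0.02,0,0.0018,0.0,0],[0.02,0,0.0018,0.008,0],[0.02,0,0.0018,0.014,0],[0.02,0,0.0018,0.018,0],[0.02,0,0.0018,0.021,0],[0.02,0,0.0018,0.024,0],[0.02,0,0.0018,0.026,0],[0.02,0,0.0018,0.028,0],[0.02,0,0.0018,0.028,0]]]' 30

```

```text
[ 0.     -0.0022  0.0278]
t: 14.07
eef_pos: [0.5778, -0.0172, 0.0425]
ee_rot: [3.13, 0.004, 1.752]
force: [-10.2, 1.5, 38.4]
width: 0.034
```

```bash
python3 -m handwheel '[[[0.02,0,0,-0.005,0],[0.02,0,0,-0.015,0],[0.02,0,-0.004,-0.025,0],[0.02,0,-0.0055,-0.025,0],[0.02,0,-0.0055,-0.025,0]]]' 30
python3 snap.py 10 wrist
python3 - <<'E'
from h import *
print(tool((.5713,-.0181,.038)))
E
```

```text
t: 14.48
eef_pos: [0.5717, -0.0182, 0.0676]
ee_rot: [3.129, 0.004, 1.751]
force: [-0.1, -0.9, -1.0]
width: 0.0335
14.4833 [ 0.5717 -0.0182  0.0676] [3.1294 0.0042 1.7514] [-0.08   -0.902  -1.0398] 0.03352617425129161 [ 0.3142  0.3373 -0.4304  0.0081 -0.7916 -1.71  ]
[ 0.0003 -0.0006  0.0292]
```

View pics/wrist_10.png

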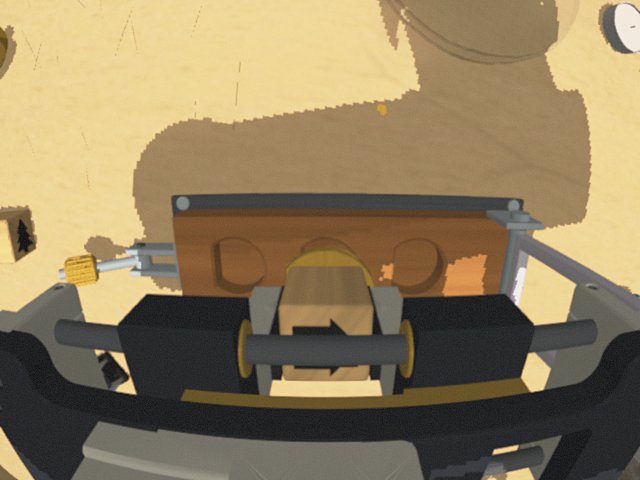

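```bash
cat > held.py <<'E'
from h import *
def tc(px,z):
    c=camera_params("wrist");K=c["intrinsics"];T=c["tool_from_camera"]
    d=np.array([(px[0]-K[0,2])/K[0,0],(px[1]-K[1,2])/K[1,1]]);r=np.hypot(*d);s=np.sinc(r/np.pi)
    v=T[:3,:3]@np.array([d[0]*s,d[1]*s,np.cos(r)]); o=T[:3,3]
    return o+v*(z-o[2])/v[2]
E
python3 - <<'E'
from held import *
for n,z in [(7,-.036),(9,-.036),(10,-.036),(10,-.042)]:
    t=cv2.imread(f"pics/wrist_{n}.png"); crop(t,260,240,390,390,5,f"pics/c{n}.png")
E
```

```text
(no output)
```

View pics/c9.png

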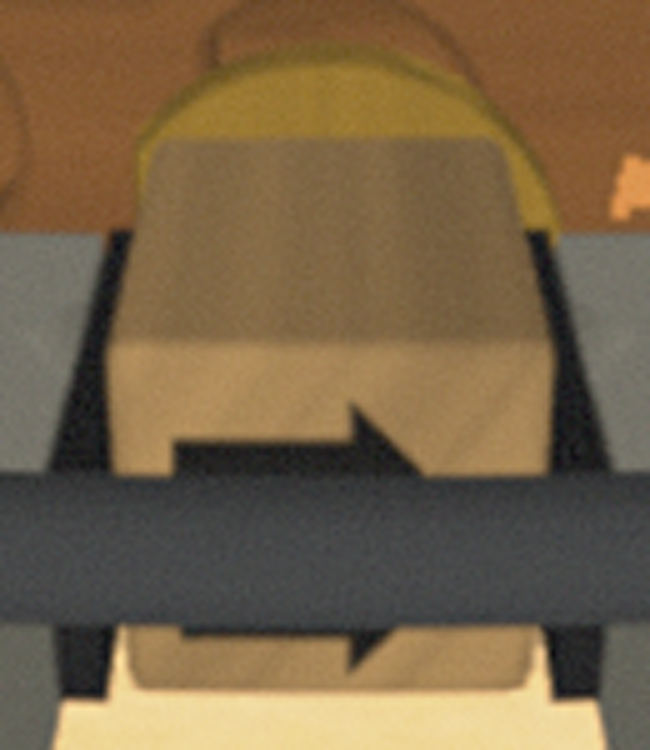

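View pics/c10.png

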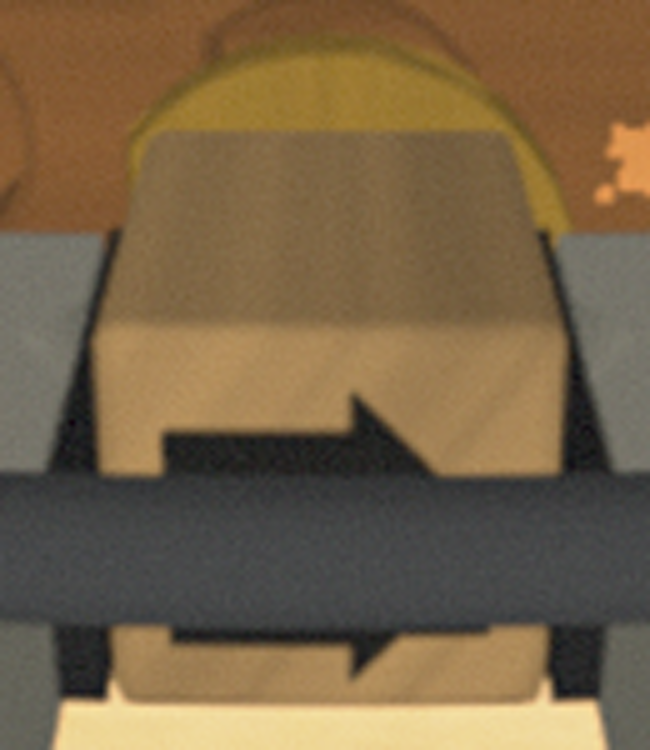

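```bash
python3 - <<'E'
from held import *
f=lambda p:(260+p[0]/5,240+p[1]/5)
for a,b,c in [((108,345),(554,345),(330,690)),((93,325),(567,325),(330,702))]:
    for z in np.arange(-.034,-.05,-.002):
        A,B,C=tc(f(a),z),tc(f(b),z),tc(f(c),z)
        print(round(z,3),"w",B[0]-A[0],"cx",(A[0]+B[0])/2,"len",C[1]-A[1],"cy",(A[1]+C[1])/2)
E
```

```text
-0.034 w 0.033662823762641444 cx 0.0006288580301662509 len 0.033144635559512234 cy 0.001454508417323773
-0.036 w 0.03311804007320453 cx 0.0006212049048231593 len 0.032608237990120206 cy 0.00010787724411697591
-0.038 w 0.032573256383767624 cx 0.0006135517794800659 len 0.03207184042072819 cy -0.0012387539290898003
-0.04 w 0.032028472694330706 cx 0.0006058986541369717 len 0.031535442851336165 cy -0.0025853851022965973
-0.042 w 0.03148368900489379 cx 0.0005982455287938783 len 0.030999045281944138 cy -0.003932016275503394
-0.044 w 0.03093890531545687 cx 0.0005905924034507841 len 0.03046264771255211 cy -0.0052786474487101775
-0.046 w 0.03039412162601996 cx 0.0005829392781076916 len 0.029926250143160076 cy -0.006625278621916971
-0.048 w 0.029849337936583044 cx 0.0005752861527645991 len 0.029389852573768048 cy -0.007971909795123768
-0.034 w 0.03561819942194817 cx 0.0005501152855204305 len 0.0361652773718934 cy 0.001269451228453941
-0.036 w 0.03504177083030627 cx 0.000543736496615866 len 0.03557999512180378 cy -7.418506414449272e-05
-0.038 w 0.034465342238664376 cx 0.000537357707711305 len 0.03499471287171413 cy -0.0014178213567429265
-0.04 w 0.033888913647022484 cx 0.0005309789188067422 len 0.03440943062162452 cy -0.0027614576493413534
-0.042 w 0.033312485055380585 cx 0.0005246001299021759 len 0.03382414837153487 cy -0.004105093941939787
-0.044 w 0.03273605646373869 cx 0.0005182213409976148 len 0.03323886612144525 cy -0.005448730234538221
-0.046 w 0.032159627872096794 cx 0.0005118425520930486 len 0.03265358387135563 cy -0.006792366527136644
-0.048 w 0.0315831992804549 cx 0.0005054637631884866 len 0.032068301621266 cy -0.008136002819735085
```

```bash
python3 - <<'E'
from held import *
f=lambda p:(260+p[0]/5,240+p[1]/5)
for z,e,b,fl in [(-.036,345,140,45),(-.0425,325,132,35)]:
    print(tc(f((330,e)),z)[1],tc(f((330,b)),z+.044)[1],tc(f((330,fl)),z+.044)[1])
E
```

```text
-0.016343734938640983 -0.014991794197303954 -0.02464267910616138
-0.02142875589603333 -0.018407469062964907 -0.027840838976782037
```

```bash
python3 -m handwheel '[[[0.02,0,0.0015,0.010,0],[0.02,0,0.0015,0.016,0],[0.02,0,0.0015,0.020,0],[0.02,0,0.0015,0.023,0],[0.02,0,0.0015,0.025,0],[0.02,0,0.0015,0.027,0],[0.02,0,0.0015,0.029,0],[0.02,0,0.0015,0.029,0]]]' 10
python3 snap.py 11 wrist
```

```text
t: 15.2
eef_pos: [0.5732, -0.0181, 0.0378]
ee_rot: [3.131, 0.004, 1.751]
force: [-1.1, -0.2, -0.9]
width: 0.0342
15.2 [ 0.5732 -0.0181  0.0378] [3.1307 0.0043 1.7513] [-1.1467 -0.2246 -0.9447] 0.03415077586007786 [ 0.3134  0.3792 -0.4536  0.0085 -0.7278 -1.71  ]
```

View pics/wrist_11.png

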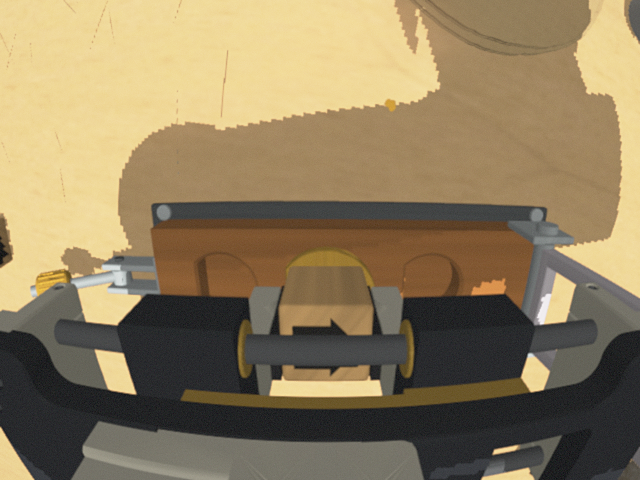

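```bash
python3 -m handwheel '[[[0.02,0,0,0.002,0],[0.02,0,0,0.004,0],[0.02,0,0,0.005,0],[0.02,0,0,0.006,0],[0.02,0,0,0.006,0]]]' 10
python3 snap.py 12 wrist
```

```text
t: 15.67
eef_pos: [0.5734, -0.0181, 0.0319]
ee_rot: [3.13, 0.004, 1.751]
force: [0.8, -0.4, -1.1]
width: 0.034
15.6667 [ 0.5734 -0.0181  0.0319] [3.1304 0.0043 1.7514] [ 0.7766 -0.3791 -1.0589] 0.03397306521033648 [ 0.3134  0.3873 -0.4585  0.0088 -0.7145 -1.7102]
```

Release, then lift and check.

```bash
python3 -m handwheel '[[[0.06,0,0,0,0],[0.06,0,0,0,0],[0.06,0,0,0,0],[0.06,0,0,0,0],[0.06,0,0,0,0],[0.06,0,0,-0.03,0],[0.06,0,0,-0.07,0],[0.06,0,0,-0.11,0],[0.06,0,0,-0.14,0],[0.06,0,0.03,-0.16,0],[0.06,0,0.04,-0.16,0]]]' 20
python3 snap.py 13 wrist top scene
python3 - <<'E'
from h import *
t=cv2.imread("pics/scene_13.png");crop(t,280,220,500,440,3,"pics/s13.png")
E
```

```text
t: 16.63
eef_pos: [0.6156, -0.0099, 0.1987]
ee_rot: [3.12, 0.005, 1.753]
force: [1.9, 0.4, 1.4]
width: 0.06
16.6333 [ 0.6156 -0.0099  0.1987] [3.1202 0.0051 1.7526] [1.9159 0.3573 1.4446] 0.059958097332945846 [ 0.3057  0.2677 -0.1874  0.0087 -1.0951 -1.6985]
```

View pics/wrist_13.png

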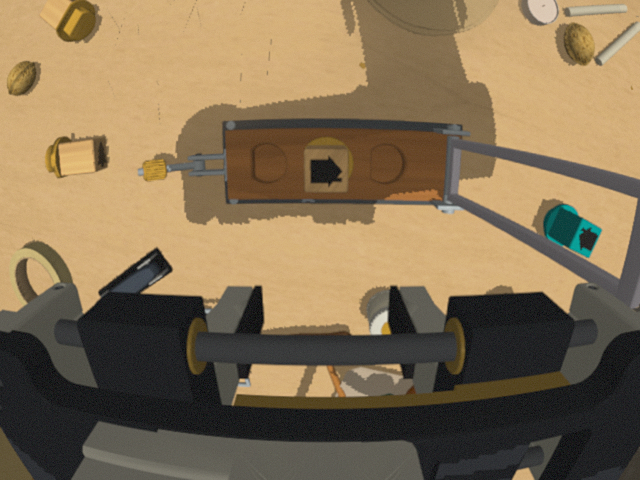

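View pics/s13.png

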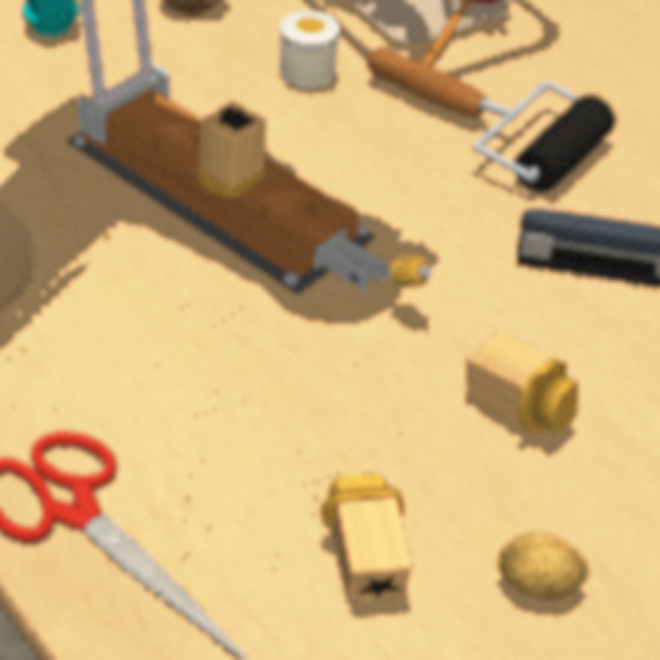

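View pics/top_13.png

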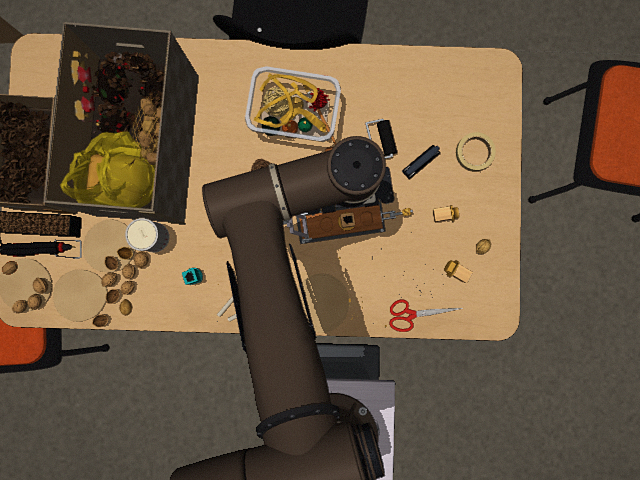

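```bash
python3 -m handwheel '[[[0.0876,0,0,0,0],[0.0876,0,0,0,0]]]' 20; python3 - <<'E'
from h import *
print(arm.get_state()["ee_rot"],arm.get_state()["qd"])
t=cv2.imread("pics/wrist_13.png");crop(t,30,120,130,200,6,"pics/w13.png");crop(t,20,0,120,80,6,"pics/w13b.png")
t=cv2.imread("pics/top_13.png");crop(t,425,195,495,290,7,"pics/t13.png")
E
```

```text
t: 16.95
eef_pos: [0.6097, -0.0106, 0.1904]
ee_rot: [3.134, 0.004, 1.751]
force: [-1.3, 1.2, 0.2]
width: 0.0684
[3.1336 0.0039 1.7508] [ 0.001  -0.0026  0.0054  0.0034 -0.0019  0.0002]
```

View pics/t13.png

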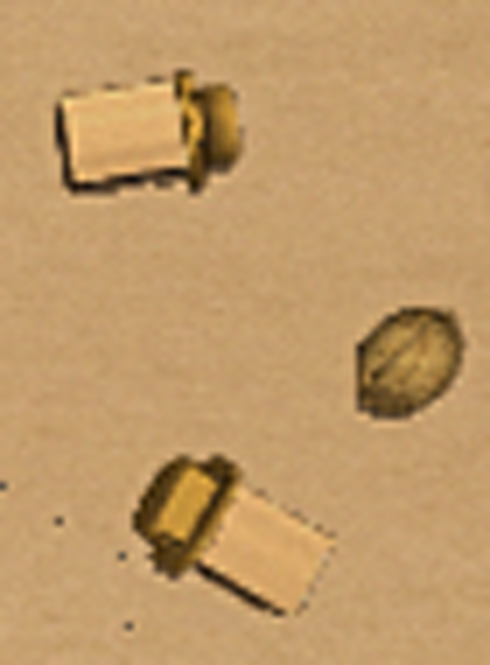

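View pics/w13.png

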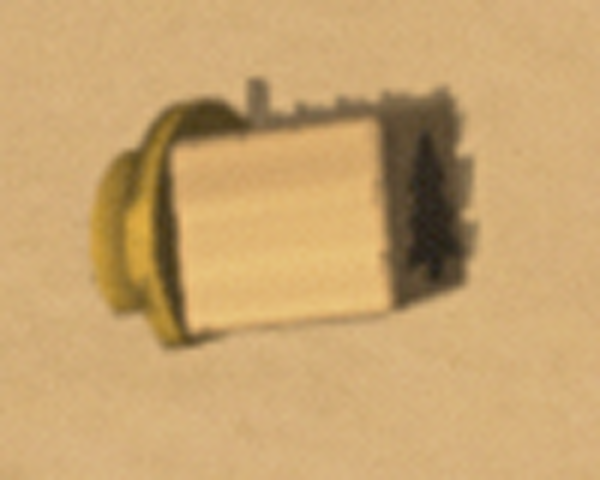

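```bash
python3 - <<'E'
from h import *
import pickle
st=pickle.load(open("pics/st_13.pkl","rb"))
f=lambda p:(30+p[0]/6,120+p[1]/6)
g=lambda p:(425+p[0]/7,195+p[1]/7)
def s(cam,st,pts):
    # pts: flange-left,face-left,face-right,flange-right on block top; z 40.5 at flange edge, 33.6 at face
    P=np.array([onz(cam,p,z,st)[:2] for p,z in zip(pts,[.0405,.0336,.0336,.0405])])
    a=(P[1]+P[2]-P[0]-P[3])/2
    print(P,"len",np.linalg.norm(a),"w",np.linalg.norm(P[1]-P[2]),np.linalg.norm(P[0]-P[3]),"axis ang",np.degrees(np.arctan2(a[1],a[0])),"flange mid",(P[0]+P[3])/2,"face mid",(P[1]+P[2])/2)
s("wrist",st,[f(p) for p in [(172,143),(380,118),(392,308),(190,332)]])
s("top",None,[g(p) for p in [(182,82),(60,98),(72,186),(192,172)]])
s("top",None,[g(p) for p in [(240,488),(335,545),(298,612),(200,560)]])
E
```

```text
[[ 0.586  -0.29  ]
 [ 0.5793 -0.2486]
 [ 0.6109 -0.244 ]
 [ 0.6183 -0.2846]] len 0.041628293372832234 w 0.031849947662954015 0.03274738192791877 axis ang 99.71453625654972 flange mid [ 0.6021 -0.2873] face mid [ 0.5951 -0.2463]
[[ 0.617  -0.2918]
 [ 0.6103 -0.2473]
 [ 0.5771 -0.2525]
 [ 0.5831 -0.2962]] len 0.04460120862099938 w 0.03361368216309171 0.034147211253646934 axis ang 98.19578570804862 flange mid [ 0.6001 -0.294 ] face mid [ 0.5937 -0.2499]
[[ 0.4651 -0.3165]
 [ 0.445  -0.3542]
 [ 0.4194 -0.3407]
 [ 0.4377 -0.302 ]] len 0.04274018622557585 w 0.028871405651160142 0.0309504594462672 axis ang -116.67755625607259 flange mid [ 0.4514 -0.3092] face mid [ 0.4322 -0.3474]
```

View pics/w13b.png

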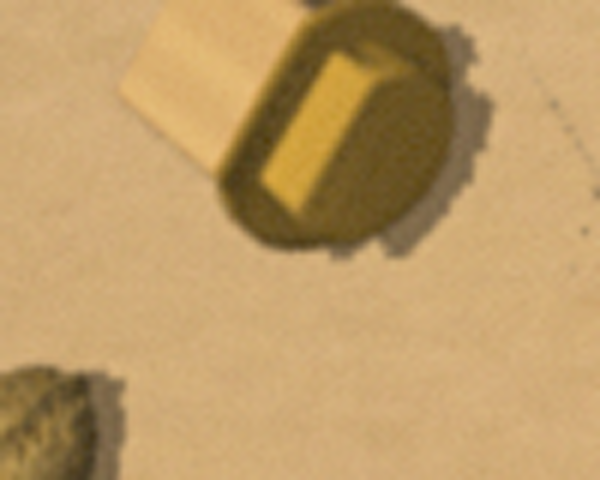

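```bash
python3 - <<'E'
from h import *
print(tool((.596,-.255,.16)))
E
```

```text
[-0.2378 -0.0575  0.0309]
```

```bash
python3 -m handwheel '[[[0.0876,-0.03,-0.01,0.01,-7],[0.0876,-0.07,-0.02,0.02,-14],[0.0876,-0.11,-0.03,0.03,-21],[0.0876,-0.15,-0.04,0.03,-28],[0.0876,-0.19,-0.05,0.03,-35],[0.0876,-0.22,-0.0575,0.03,-42],[0.0876,-0.2378,-0.0575,0.03,-49],[0.0876,-0.2378,-0.0575,0.03,-56],[0.0876,-0.2378,-0.0575,0.03,-63],[0.0876,-0.2378,-0.0575,0.03,-70],[0.0876,-0.2378,-0.0575,0.03,-77],[0.0876,-0.2378,-0.0575,0.03,-84],[0.0876,-0.2378,-0.0575,0.03,-88.2],[0.0876,-0.2378,-0.0575,0.03,-88.2],[0.0876,-0.2378,-0.0575,0.03,-88.2],[0.0876,-0.2378,-0.0575,0.03,-88.2]]]' 20
python3 snap.py 14 wrist; python3 - <<'E'
from h import *
t=cv2.imread("pics/wrist_14.png");crop(t,250,180,410,300,5,"pics/w14.png")
E
```

```text
t: 18.28
eef_pos: [0.5955, -0.2548, 0.1605]
ee_rot: [-3.138, 0.007, -2.996]
force: [-0.0, -0.3, -0.3]
width: 0.0877
18.2833 [ 0.5955 -0.2548  0.1605] [-3.1382  0.0074 -2.9957] [-0.0015 -0.2763 -0.2938] 0.08773055381992094 [-0.1028  0.3561 -0.1493  0.0017 -1.0575  0.2479]
```

View pics/wrist_14.png

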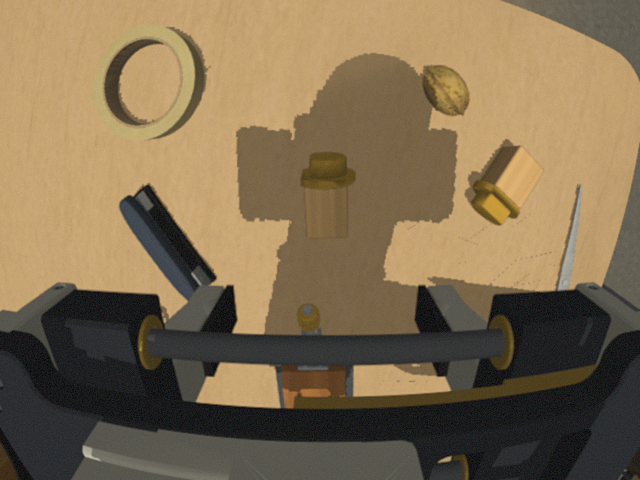

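View pics/w14.png

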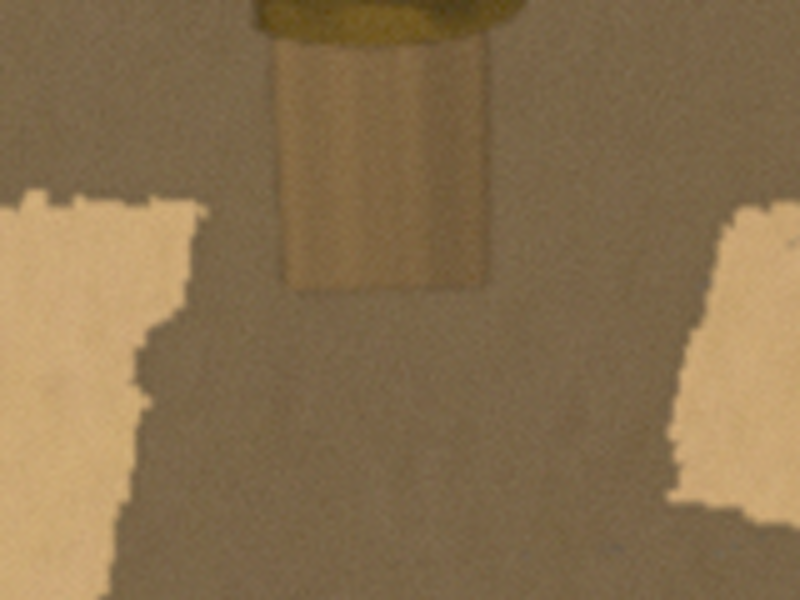

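```bash
python3 - <<'E'
from h import *
import pickle
st=pickle.load(open("pics/st_14.pkl","rb"))
f=lambda p:(250+p[0]/5,180+p[1]/5)
P=np.array([onz("wrist",f(p),z,st)[:2] for p,z in [((273,40),.0405),((286,290),.0336),((490,285),.0336),((488,40),.0405)]])
a=(P[1]+P[2]-P[0]-P[3])/2; ang=np.arctan2(a[1],a[0]); print(P,np.linalg.norm(a),np.linalg.norm(P[1]-P[2]),np.degrees(ang))
d=P[1]-P[2];print("perp",np.degrees(np.arctan2(d[1],d[0])))
fm=(P[1]+P[2])/2; G=fm-.0145*a/np.linalg.norm(a); print(fm,G,tool((*G,.003)),np.degrees(st["ee_rot"][2]))
E
```

```text
[[ 0.6177 -0.2873]
 [ 0.6105 -0.2462]
 [ 0.5783 -0.2519]
 [ 0.5855 -0.2921]] 0.04128659817720509 0.032739488353397336 100.04969908774231
perp 10.050322175973792
[ 0.5944 -0.249 ] [ 0.5969 -0.2633] [ 0.0012 -0.008   0.1576] -171.64156354937316
```

```bash
python3 -m handwheel '[[[0.0876,0.001,-0.008,0.03,-1.7],[0.0876,0.001,-0.008,0.065,-1.7],[0.0876,0.001,-0.008,0.1,-1.7],[0.0876,0.001,-0.008,0.13,-1.7],[0.06,0.001,-0.008,0.15,-1.7],[0.05,0.001,-0.008,0.156,-1.7],[0.04,0.001,-0.008,0.156,-1.7],[0.02,0.001,-0.008,0.156,-1.7],[0.02,0.001,-0.008,0.156,-1.7],[0.02,0.001,-0.008,0.156,-1.7],[0.02,0.001,-0.008,0.156,-1.7],[0.02,0.001,-0.008,0.156,-1.7],[0.02,0.001,-0.008,0.156,-1.7]]]' 12
python3 snap.py 15 wrist
```

```text
t: 19.42
eef_pos: [0.5975, -0.2633, 0.0054]
ee_rot: [-3.138, 0.009, -2.966]
force: [0.7, 0.0, 0.9]
width: 0.0343
19.4167 [ 0.5975 -0.2633  0.0054] [-3.1375  0.0086 -2.9656] [0.7082 0.0336 0.8995] 0.03430023478101207 [-0.1161  0.5243 -0.2879  0.002  -0.7492  0.2906]
```

View pics/wrist_15.png

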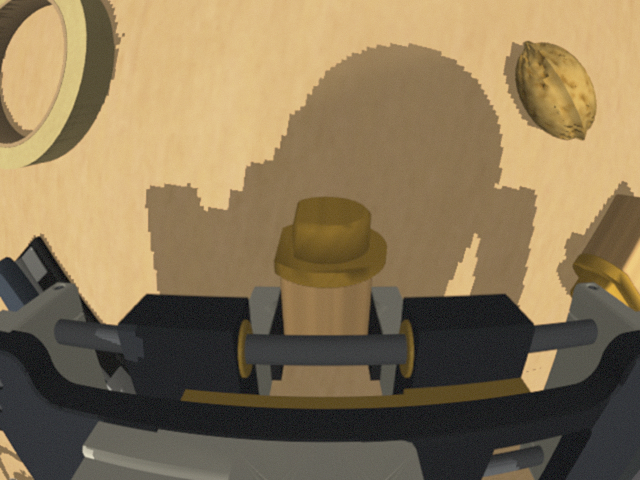

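```bash
python3 -m handwheel '[[[0.02,0,-0.0034,-0.0053,0],[0.02,0,-0.0066,-0.0093,0],[0.02,0,-0.0098,-0.0132,0],[0.02,0,-0.014,-0.0165,0],[0.02,0,-0.0182,-0.0198,0],[0.02,0,-0.025,-0.0256,0],[0.02,0,-0.0323,-0.0301,0],[0.02,0,-0.0393,-0.0331,0],[0.02,0,-0.0458,-0.0348,0],[0.02,0,-0.0458,-0.0348,0],[0.02,0,-0.0458,-0.0348,0]]]' 12
python3 snap.py 16 wrist scene;python3 - <<'E'
from h import *
t=cv2.imread("pics/scene_16.png");crop(t,380,280,540,420,4,"pics/s16.png")
E
```

```text
t: 20.38
eef_pos: [0.605, -0.3088, 0.0401]
ee_rot: [-3.138, 0.008, -2.966]
force: [-1.1, 0.5, -1.8]
width: 0.0343
20.3833 [ 0.605  -0.3088  0.0401] [-3.1377  0.0084 -2.9664] [-1.0912  0.4873 -1.8398] 0.034308075047680416 [-0.1853  0.5175 -0.1966  0.001  -0.8474  0.3598]
```

View pics/wrist_16.png

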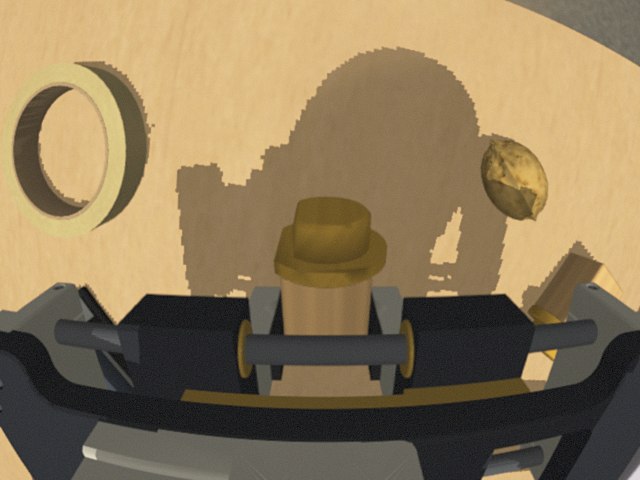

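View pics/s16.png

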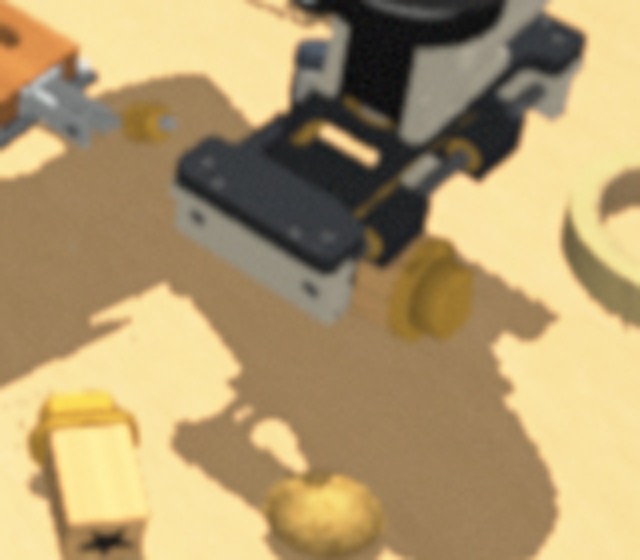

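```bash
python3 -m handwheel '[[[0.02,0,0,0,0],[0.02,0,0,0,0],[0.02,0,0,0,0],[0.02,0,0,0,0]]]' 3
python3 snap.py 17 wrist
```

```text
t: 20.82
eef_pos: [0.6049, -0.3079, 0.0398]
ee_rot: [-3.138, 0.008, -2.965]
force: [1.1, -0.0, -0.8]
width: 0.0338
20.8167 [ 0.6049 -0.3079  0.0398] [-3.138   0.0078 -2.9654] [ 1.1315 -0.0221 -0.8147] 0.0337517317755821 [-0.1841  0.5174 -0.1975  0.0009 -0.8473  0.3597]
```

View pics/wrist_17.png

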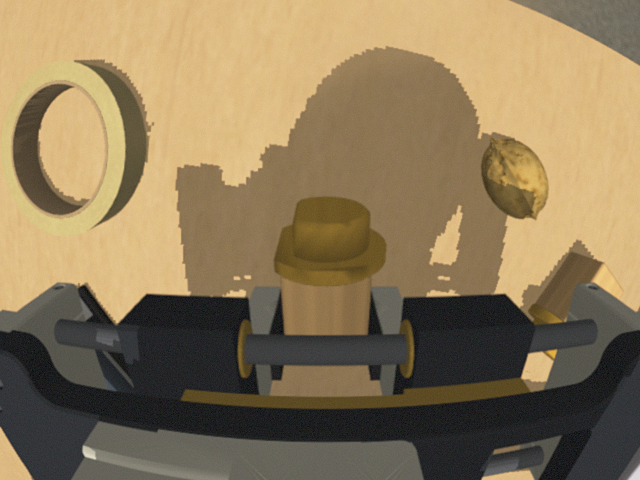

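```bash
python3 -m handwheel '[[[0.02,0,0,0.012,0],[0.02,0,0,0.024,0],[0.02,0,0,0.032,0],[0.02,0,0,0.0344,0],[0.02,0,0,0.0344,0],[0.06,0,0,0.0344,0],[0.06,0,0,0.0344,0],[0.06,0,0,0.0344,0],[0.06,0,0,0.0344,0],[0.06,0,0,0.02,0],[0.06,0,0,0,0],[0.06,0,0.010,-0.03,0],[0.06,0,0.010,-0.05,0],[0.06,0,0.010,-0.05,0],[0.06,0,0.010,-0.05,0]]]' 3
python3 snap.py 18 wrist; python3 - <<'E'
from h import *
t=cv2.imread("pics/wrist_18.png");crop(t,250,180,410,300,5,"pics/w18.png")
E
```

```text
t: 22.12
eef_pos: [0.6038, -0.2982, 0.092]
ee_rot: [-3.137, 0.012, -2.965]
force: [0.2, 0.7, -0.8]
width: 0.06
22.1167 [ 0.6038 -0.2982  0.092 ] [-3.1365  0.0115 -2.9652] [ 0.1656  0.7487 -0.754 ] 0.05999699257157 [-0.1694  0.4534 -0.1676  0.0011 -0.9372  0.3451]
```

View pics/w18.png

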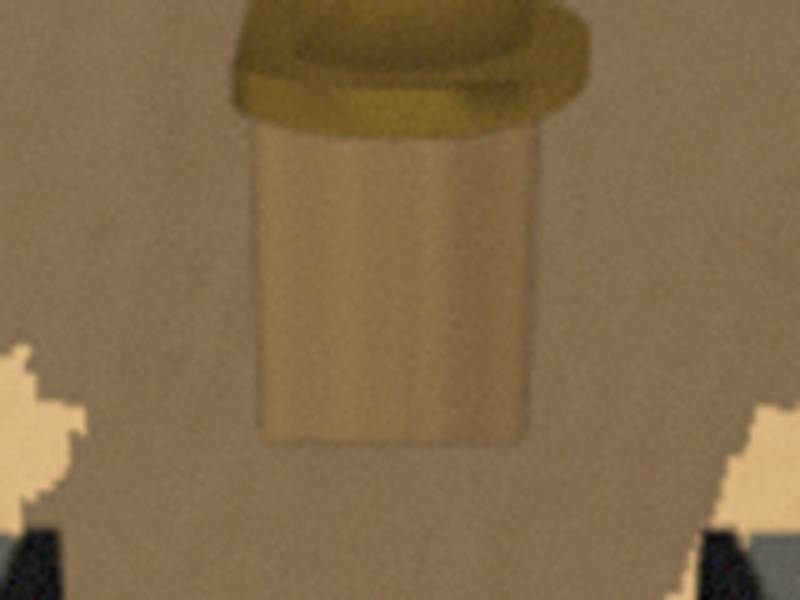

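```bash
python3 - <<'E'
from h import *
import pickle
st=pickle.load(open("pics/st_18.pkl","rb"))
F=onz("wrist",(250+395/5,180+440/5),.0336,st); print(F)
a=np.array([np.cos(np.radians(100)),np.sin(np.radians(100)),0])
print(tool([*(F+.0030*a)[:2],.026]))
E
```

```text
[ 0.6019 -0.2937  0.0336]
[0.0008 0.0077 0.0645]
```

```bash
python3 -m handwheel '[[[0.06,0.0008,0.0077,0.03,0],[0.06,0.0008,0.0077,0.055,0],[0.06,0.0008,0.0077,0.0645,0],[0.06,0.0008,0.0077,0.0645,0],[0.02,0.0008,0.0077,0.0645,0],[0.02,0.0008,0.0077,0.0645,0],[0.02,0.0008,0.0077,0.0645,0],[0.02,0.0008,0.0077,0.0645,0],[0.02,0.0008,0.0077,0.0645,0],[0.02,0.0008,0.0077,0.0645,0],[0.02,0.0008,0.0072,0.058,0],[0.02,0.0008,0.0057,0.05,0],[0.02,0.0008,0.003,0.042,0],[0.02,0.0008,0,0.034,0],[0.02,0.0008,0,0.034,0]]]' 3
python3 snap.py 19 wrist
```

```text
t: 23.42
eef_pos: [0.6037, -0.2992, 0.0592]
ee_rot: [-3.136, 0.012, -2.966]
force: [-0.0, 2.1, 4.5]
width: 0.034
23.4167 [ 0.6037 -0.2992  0.0592] [-3.136   0.0123 -2.9656] [-0.0096  2.0501  4.4539] 0.034026210245682066 [-0.1708  0.4872 -0.1982  0.0014 -0.872   0.3459]
```

View pics/wrist_19.png

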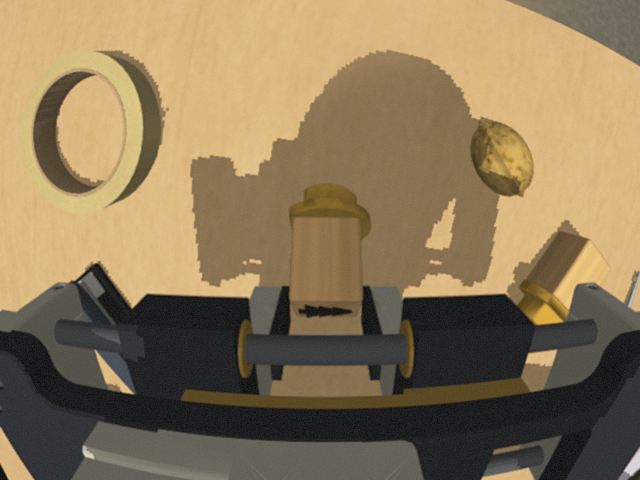

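```bash
python3 -m handwheel '[[[0.02,0,-0.004,-0.004,0],[0.02,0,-0.010,-0.008,0],[0.02,0,-0.016,-0.010,0],[0.02,0,-0.022,-0.012,0],[0.02,0,-0.022,-0.012,0],[0.02,0,-0.022,-0.012,0]]]' 3
python3 snap.py 20 wrist scene;python3 - <<'E'
from h import *
t=cv2.imread("pics/scene_20.png");crop(t,380,280,540,420,4,"pics/s20.png")
E
```

```text
t: 23.97
eef_pos: [0.607, -0.3209, 0.0702]
ee_rot: [-3.137, 0.012, -2.967]
force: [0.1, -0.4, -1.5]
width: 0.0341
23.9667 [ 0.607  -0.3209  0.0702] [-3.1367  0.0116 -2.9666] [ 0.0608 -0.4263 -1.4713] 0.03408119398610429 [-0.2031  0.4939 -0.1555  0.0003 -0.9087  0.3778]
```

View pics/wrist_20.png

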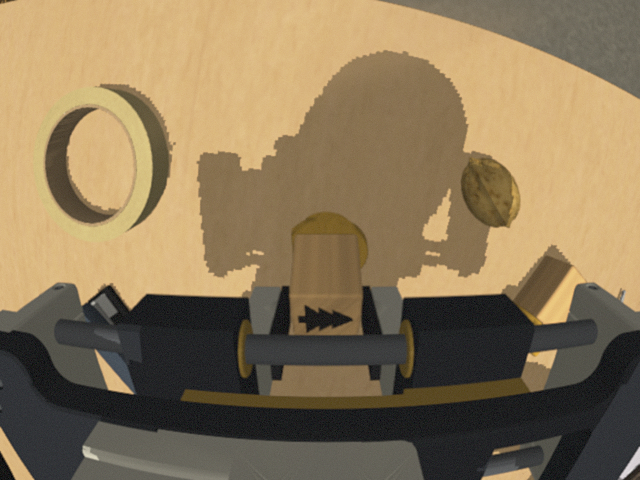

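View pics/s20.png

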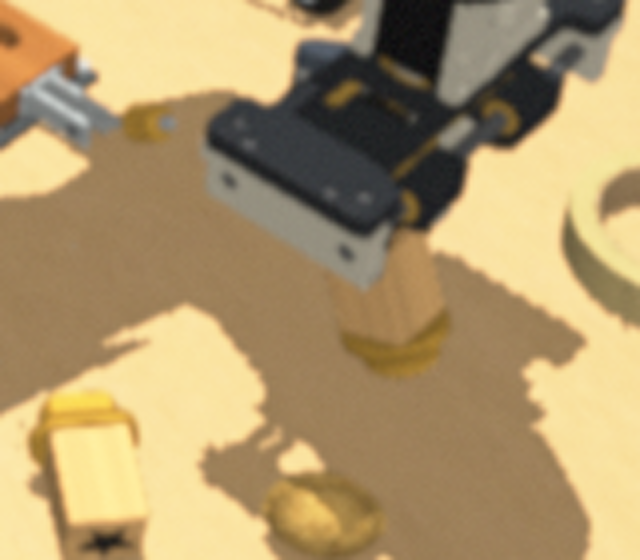

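```bash
python3 -m handwheel '[[[0.02,0,-0.003,0.002,0],[0.02,0,-0.006,0.004,0],[0.02,0,-0.010,0.007,0],[0.02,0,-0.014,0.010,0],[0.02,0,-0.014,0.010,0],[0.02,0,-0.014,0.010,0]]]' 3
python3 snap.py 21 wrist scene;python3 - <<'E'
from h import *
t=cv2.imread("pics/scene_21.png");crop(t,380,280,540,420,4,"pics/s21.png")
E
```

```text
t: 24.57
eef_pos: [0.6095, -0.3347, 0.0601]
ee_rot: [-3.137, 0.012, -2.966]
force: [0.5, -0.5, 1.5]
width: 0.034
24.5667 [ 0.6095 -0.3347  0.0601] [-3.1367  0.0115 -2.9665] [ 0.5316 -0.5448  1.5303] 0.03399921885232668 [-0.2226  0.5165 -0.1424  0.0001 -0.8993  0.3976]
```

View pics/wrist_21.png

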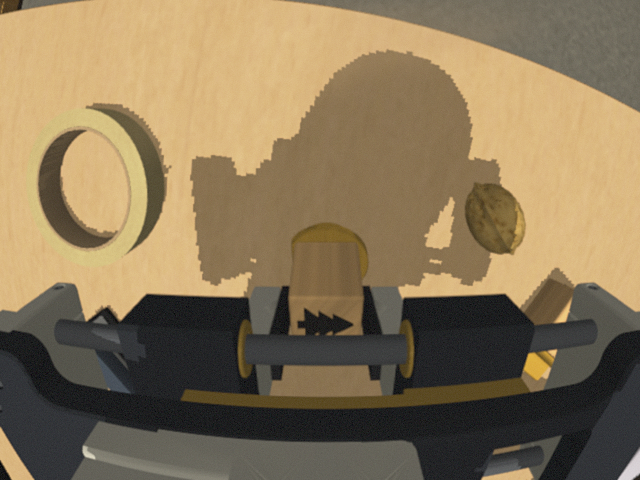

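View pics/s21.png

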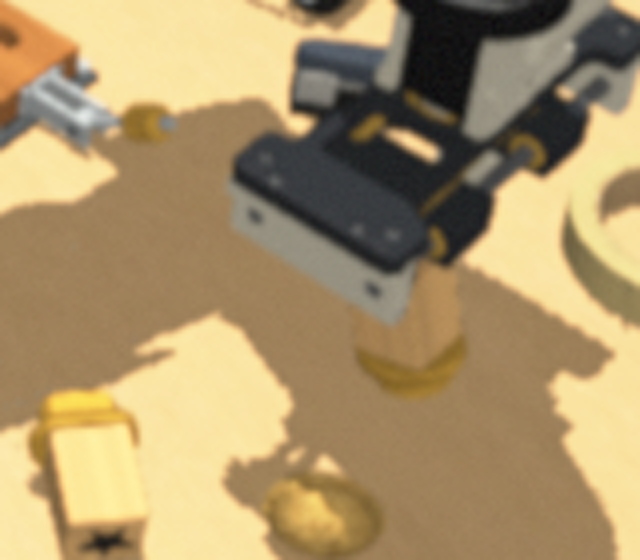

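```bash
python3 -m handwheel '[[[0.055,0,0,0,0],[0.055,0,0,0,0],[0.055,0,0,0,0],[0.055,0,0,0,0],[0.055,0,0,-0.03,0],[0.08,0,0,-0.07,-7],[0.08,0,0,-0.1,-14],[0.08,0,0,-0.11,-21],[0.08,0,0,-0.11,-28],[0.08,0,0,-0.11,-35],[0.08,0,0,-0.11,-42],[0.08,0,0,-0.11,-49],[0.08,0,0,-0.11,-56],[0.08,0,0,-0.11,-63],[0.08,0,0,-0.11,-70],[0.08,0,0,-0.11,-77],[0.08,0,0,-0.11,-84],[0.08,0,0,-0.11,-90],[0.08,0,0,-0.11,-90],[0.08,0,0,-0.11,-90]]]' 3
python3 snap.py 22 wrist scene;python3 - <<'E'
from h import *
t=cv2.imread("pics/wrist_22.png");crop(t,250,200,400,310,5,"pics/w22.png")
E
```

```text
t: 26.33
eef_pos: [0.608, -0.3339, 0.17]
ee_rot: [-3.13, -0.004, -1.399]
force: [0.0, -1.2, 0.2]
width: 0.0801
26.3333 [ 0.608  -0.3339  0.17  ] [-3.1303 -0.0045 -1.3989] [ 0.0231 -1.2122  0.2185] 0.08008244618510821 [-0.2221  0.4178 -0.0297 -0.0002 -1.1111  1.9649]
```

View pics/wrist_22.png

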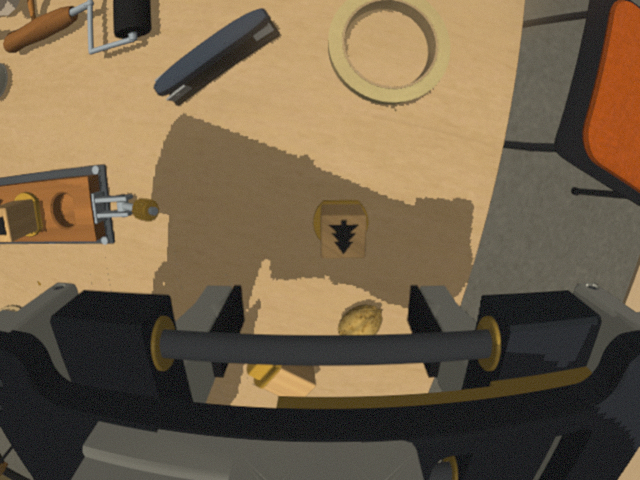

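View pics/w22.png

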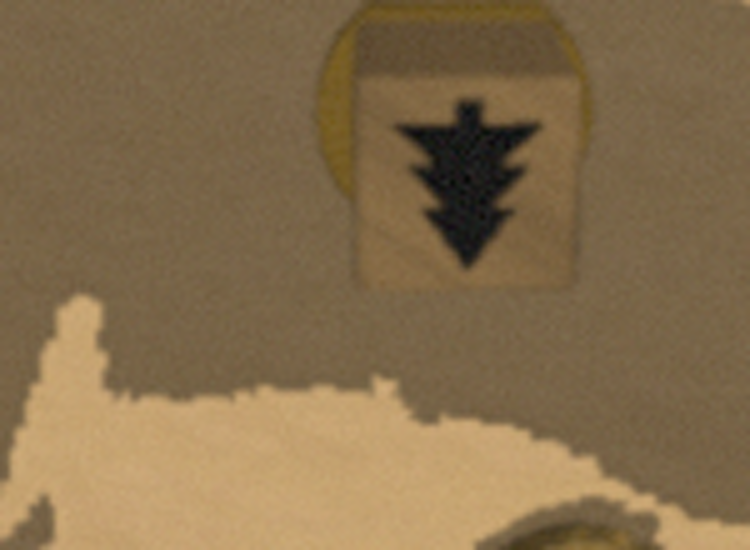

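```bash
python3 - <<'E'
from face import *
st=pickle.load(open("pics/st_22.pkl","rb"))
q=[(575,290),(358,288),(355,75),(580,75)]
c=face("wrist",[(250+x/5,200+y/5) for x,y in q],.064,st)
print(tool((*c,.028)),np.degrees(st["ee_rot"][2]))
E
```

```text
centre [ 0.6132 -0.3468] sides 0.03317507908260992 0.032934486432265875 stamp yaw deg -259.5496024734123 99.59340615249285
[ 0.0129 -0.0013  0.1421] -80.15033176059714
```

```bash
python3 -m handwheel '[[[0.08,0.0129,-0.0013,0.03,0],[0.08,0.0129,-0.0013,0.07,0],[0.08,0.0129,-0.0013,0.11,0],[0.07,0.0129,-0.0013,0.135,0],[0.06,0.0129,-0.0013,0.1405,0],[0.05,0.0129,-0.0013,0.1405,0],[0.02,0.0129,-0.0013,0.1405,0],[0.02,0.0129,-0.0013,0.1405,0],[0.02,0.0129,-0.0013,0.1405,0],[0.02,0.0129,-0.0013,0.1405,0],[0.02,0.0129,-0.0013,0.1405,0],[0.02,0.0129,-0.0013,0.1405,0],[0.02,0.0129,-0.0013,0.1405,0],[0.02,0.0129,-0.0013,0.1405,0]]]' 30
```

```text
t: 27.6
eef_pos: [0.614, -0.3469, 0.0313]
ee_rot: [-3.128, -0.006, -1.399]
force: [-0.6, 0.8, 6.5]
width: 0.0338
```

```bash
python3 - <<'E'
from h import *
print(tool((.5618,.0345,.16)))
E
python3 -m handwheel '[[[0.02,0,0,-0.03,0],[0.02,0,0,-0.07,0],[0.02,0,0,-0.11,7],[0.02,0,0,-0.14,14],[0.02,0,0,-0.14,21],[0.02,0,0,-0.14,28],[0.02,0,0,-0.14,35],[0.02,0,0,-0.14,42],[0.02,0,0,-0.14,49],[0.02,0,0,-0.14,56],[0.02,0,0,-0.14,63],[0.02,0,0,-0.14,70],[0.02,0,0,-0.14,77],[0.02,0,0,-0.14,84],[0.02,0,0,-0.14,89.7],[0.02,0,0,-0.14,89.7],[0.02,0,0,-0.14,89.7]]]' 30
python3 snap.py 23 wrist
python3 - <<'E'
from h import *
print(tool((.5618,.0345,.16)))
E
```

```text
[-0.384  -0.0157 -0.1307]
t: 29.02
eef_pos: [0.6119, -0.3463, 0.1711]
ee_rot: [-3.136, 0.013, -2.961]
force: [-0.8, -0.4, -1.4]
width: 0.0337
29.0167 [ 0.6119 -0.3463  0.1711] [-3.1361  0.0129 -2.9609] [-0.7598 -0.3958 -1.3625] 0.03371888514745022 [-0.2389  0.4307 -0.0065 -0.0003 -1.1196  0.4197]
[-0.0192  0.3837  0.0093]
```

View pics/wrist_23.png

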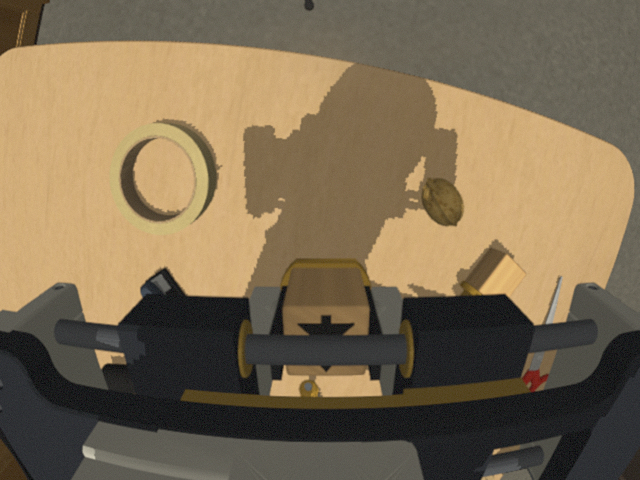

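```bash
python3 -m handwheel '[[[0.02,-0.002,0.04,0,0],[0.02,-0.004,0.08,0,0],[0.02,-0.006,0.12,0,0],[0.02,-0.008,0.16,0,0],[0.02,-0.010,0.2,0,0],[0.02,-0.012,0.24,0,0],[0.02,-0.014,0.28,0,0],[0.02,-0.016,0.32,0,0],[0.02,-0.018,0.35,0,0],[0.02,-0.019,0.375,0,0],[0.02,-0.0192,0.3837,0.005,0],[0.02,-0.0192,0.3837,0.02,0],[0.02,-0.0192,0.3837,0.04,0],[0.02,-0.0192,0.3837,0.06,0],[0.02,-0.0192,0.3837,0.07,0],[0.02,-0.0192,0.3837,0.07,0],[0.02,-0.0192,0.3837,0.07,0]]]' 30
python3 snap.py 24 wrist
python3 - <<'E'
from h import *
print(tool((.5618,.0345,.0413)))
t=cv2.imread("pics/wrist_24.png");crop(t,260,240,390,390,5,"pics/c24.png")
E
```

```text
t: 30.48
eef_pos: [0.5627, 0.0338, 0.0992]
ee_rot: [-3.135, 0.012, -2.96]
force: [0.4, 0.5, -1.0]
width: 0.0335
30.4833 [0.5627 0.0338 0.0992] [-3.1354  0.012  -2.9597] [ 0.4133  0.4933 -1.0097] 0.03354590343102443 [ 0.4134  0.2871 -0.4174  0.0116 -0.8561 -0.2391]
[0.0022 0.0011 0.0587]
```

View pics/wrist_24.png

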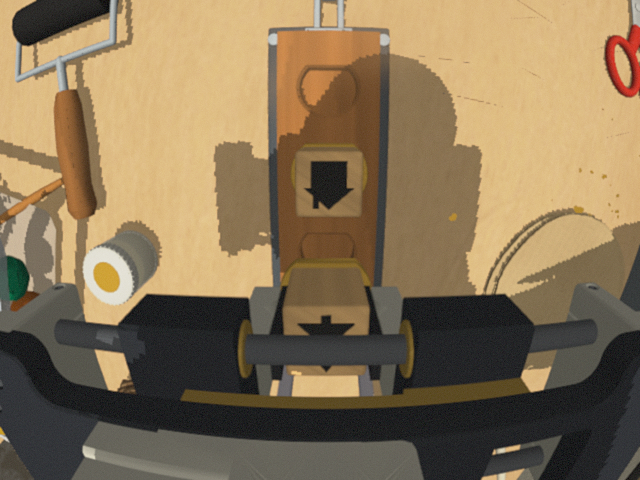

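View pics/c24.png

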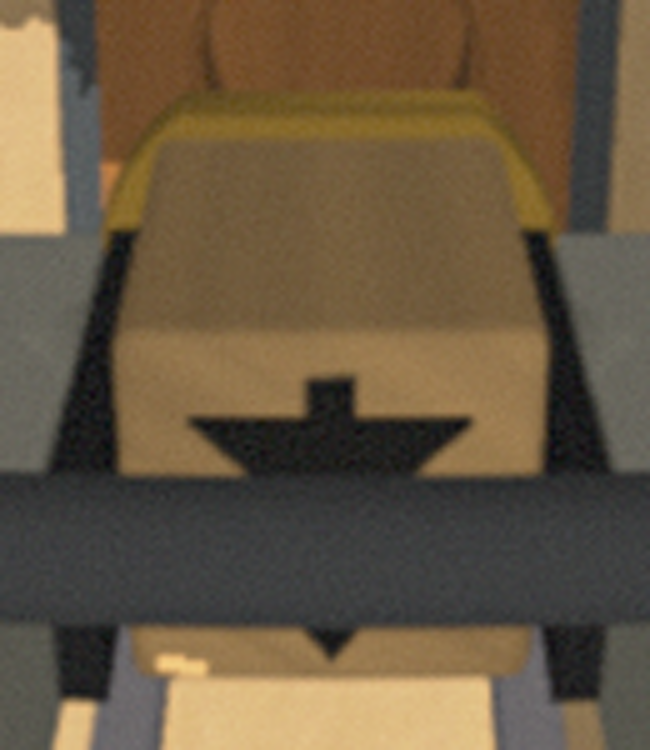

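```bash
python3 - <<'E'
from held import *
f=lambda p:(260+p[0]/5,240+p[1]/5)
z=-.0327
a,b,c=tc(f((113,330)),z),tc(f((549,330)),z),tc(f((330,677)),z)
print("w",b[0]-a[0],"cx",(a+b)[0]/2,"near",a[1],"far",c[1],"cy",(a+c)[1]/2,"base near",tc(f((330,138)),z+.044)[1])
# house in view: face corners
import pickle
st=pickle.load(open("pics/st_24.pkl","rb"))
P=np.array([onz("wrist",p,.074,st)[:2] for p in [(296,152),(362,152),(361,218),(297,216)]]);print(P,P.mean(0))
E
```

```text
w 0.033108318942057686 cx -3.775126786190186e-05 near -0.015880676698167784 far 0.017438916525830656 cy 0.0007791199138314359 base near -0.014069748321143466
[[ 0.5902 -0.0314]
 [ 0.5583 -0.0374]
 [ 0.5521 -0.0045]
 [ 0.5843  0.0005]] [ 0.5712 -0.0182]
```

```bash
python3 - <<'E'
from h import *
st=arm.get_state();R=Rn.from_euler("xyz",st["ee_rot"]).as_matrix()
F=np.array([.5618,.0345,.010]); T=F-R[:,2]*.0313; print(R[:,2],T,tool(T))
E
```

```text
[ 0.0145 -0.0034 -0.9999] [0.5613 0.0346 0.0413] [0.0027 0.0013 0.0587]
```

```bash
python3 -m handwheel '[[[0.02,0.0027,0.001,0.015,0.2],[0.02,0.0027,0.001,0.03,0.2],[0.02,0.0027,0.001,0.038,0.2],[0.02,0.0027,0.001,0.042,0.2],[0.02,0.0027,0.001,0.045,0.2],[0.02,0.0027,0.001,0.048,0.2],[0.02,0.0027,0.001,0.051,0.2],[0.02,0.0027,0.001,0.051,0.2]]]' 12
```

```text
t: 31.2
eef_pos: [0.5625, 0.0339, 0.0507]
ee_rot: [-3.135, 0.016, -2.962]
force: [-0.4, -5.2, 7.8]
width: 0.0339
```

```bash
python3 -m handwheel '[[[0.02,0,-0.0008,0,0],[0.02,0,-0.0008,0.002,0],[0.02,0,-0.0008,0.004,0],[0.02,0,-0.0008,0.006,0],[0.02,0,-0.0008,0.006,0]]]' 12
```

```text
t: 31.62
eef_pos: [0.5626, 0.0329, 0.0442]
ee_rot: [-3.135, 0.015, -2.962]
force: [0.6, -2.0, -0.9]
width: 0.0339
```

Going in freely; finish, release, look.

```bash
python3 -m handwheel '[[[0.02,0,0,0.0015,0],[0.02,0,0,0.003,0],[0.02,0,0,0.003,0],[0.06,0,0,0.003,0],[0.06,0,0,0.003,0],[0.06,0,0,0.003,0],[0.06,0,0,0.003,0],[0.06,0,0,0.003,0],[0.06,0,0,-0.03,0],[0.06,0,0,-0.07,0],[0.06,0,0,-0.11,0],[0.06,0,-0.03,-0.12,0],[0.06,0,-0.06,-0.12,0],[0.06,0,-0.08,-0.12,0],[0.06,0,-0.08,-0.12,0],[0.06,0,-0.08,-0.12,0]]]' 12
python3 snap.py 25 wrist top scene; python3 - <<'E'
from h import *
t=cv2.imread("pics/scene_25.png");crop(t,280,230,490,430,3,"pics/s25.png")
E
```

```text
t: 32.95
eef_pos: [0.5748, -0.0463, 0.1648]
ee_rot: [-3.135, 0.016, -2.964]
force: [-0.9, 0.5, 0.3]
width: 0.0601
32.95 [ 0.5748 -0.0463  0.1648] [-3.1346  0.0156 -2.9643] [-0.8507  0.4961  0.2694] 0.06007866853907841 [ 0.2645  0.2365 -0.3138  0.0098 -1.0056 -0.0925]
```

View pics/wrist_25.png

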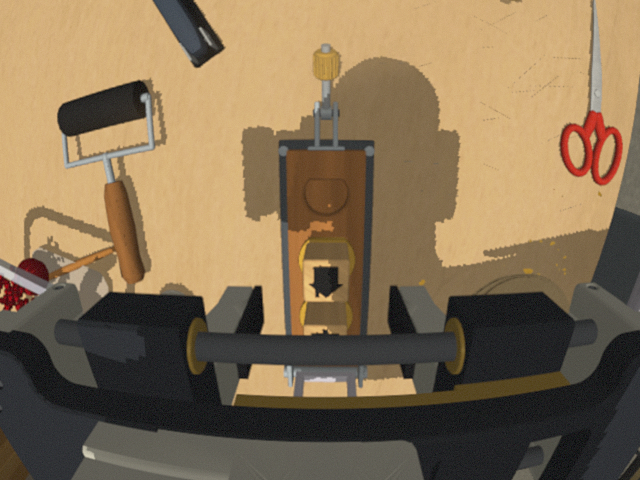

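View pics/s25.png

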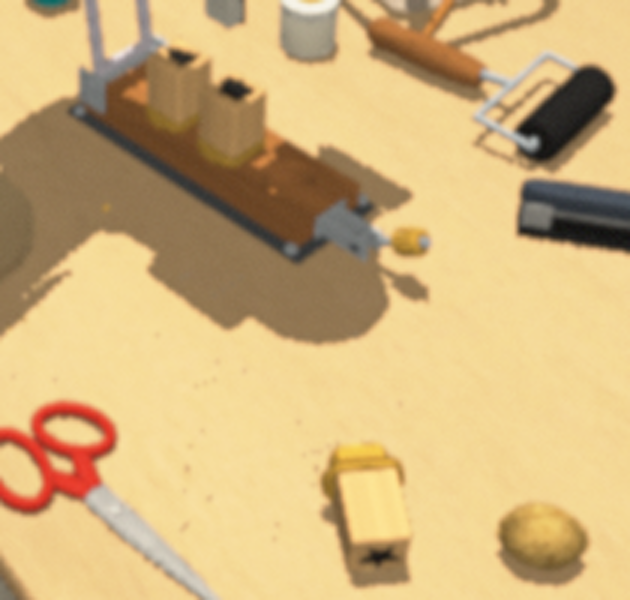

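```bash
python3 - <<'E'
from h import *
print(tool((.432,-.342,.15)),np.degrees(arm.get_state()["ee_rot"]))
E
```

```text
[ 0.1937 -0.2668  0.0136] [-179.5996    0.8731 -169.7099]
```

```bash
python3 -m handwheel '[[[0.08,0.02,-0.03,0,6],[0.08,0.045,-0.065,0,13],[0.08,0.07,-0.1,0,20],[0.08,0.1,-0.135,0,27],[0.08,0.125,-0.17,0,34],[0.08,0.15,-0.205,0.005,37],[0.08,0.175,-0.24,0.01,37],[0.08,0.1937,-0.2668,0.0136,37],[0.08,0.1937,-0.2668,0.0136,37],[0.08,0.1937,-0.2668,0.0136,37],[0.08,0.1937,-0.2668,0.0136,37]]]' 3
python3 snap.py 26 wrist; python3 - <<'E'
from h import *
t=cv2.imread("pics/wrist_26.png");crop(t,250,170,410,310,5,"pics/w26.png")
E
```

```text
t: 34.02
eef_pos: [0.4322, -0.3417, 0.1499]
ee_rot: [3.138, 0.016, 2.675]
force: [-0.6, 1.0, -0.4]
width: 0.0799
34.0167 [ 0.4322 -0.3417  0.1499] [3.138  0.0162 2.6748] [-0.5849  1.0273 -0.3998] 0.07992774909158916 [-0.3143  0.211  -0.3817 -0.0014 -0.9616 -0.1516]
```

View pics/wrist_26.png

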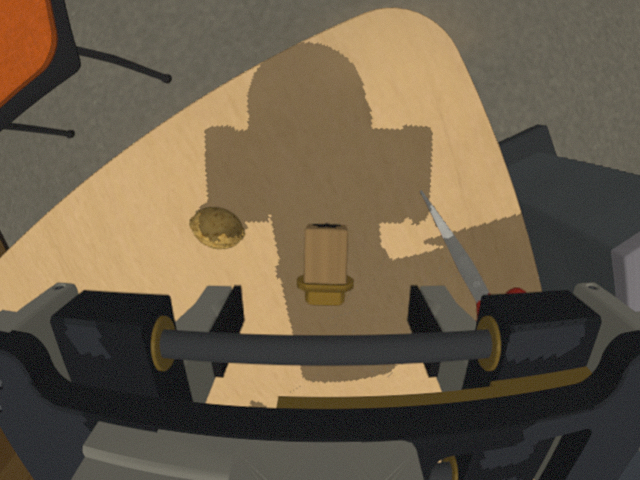

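View pics/w26.png

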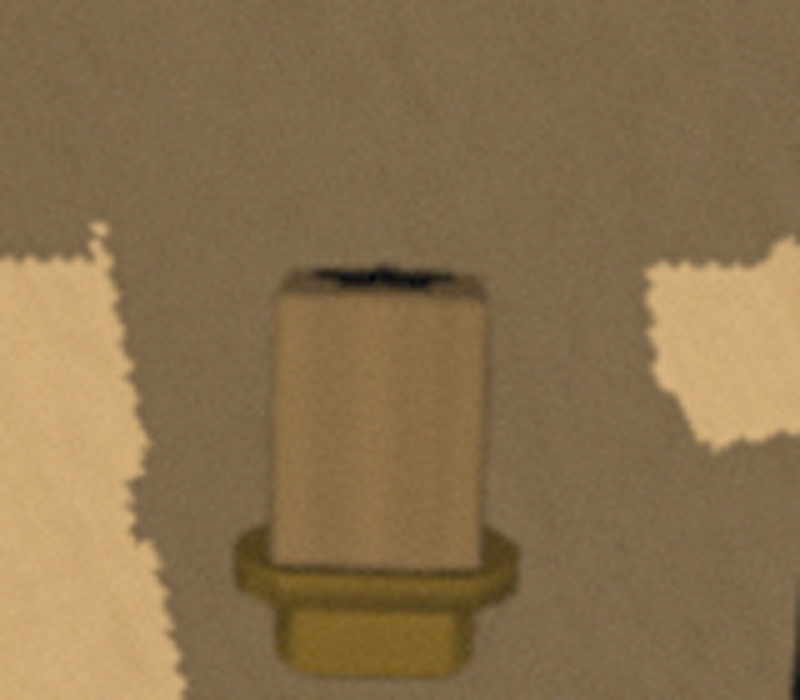

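```bash
python3 - <<'E'
from h import *
import pickle
st=pickle.load(open("pics/st_26.pkl","rb"))
f=lambda p:(250+p[0]/5,170+p[1]/5)
P=np.array([onz("wrist",f(p),z,st)[:2] for p,z in [((272,567),.0405),((275,295),.0336),((486,300),.0336),((480,570),.0405)]])
a=(P[1]+P[2]-P[0]-P[3])/2; ang=np.arctan2(a[1],a[0]); print(P,np.linalg.norm(a),np.linalg.norm(P[1]-P[2]),np.degrees(ang))
d=P[2]-P[1];print("perp",np.degrees(np.arctan2(d[1],d[0])),np.degrees(st["ee_rot"][2]))
fm=(P[1]+P[2])/2; u=a/np.linalg.norm(a); G=fm+.003*u; print(fm,tool((*G,.026)))
E
```

```text
[[ 0.4665 -0.3146]
 [ 0.4467 -0.3523]
 [ 0.418  -0.3372]
 [ 0.4373 -0.2996]] 0.04243720412269595 0.03239480503304662 -117.462276223786
perp 152.19317889115118 153.25732808462686
[ 0.4324 -0.3448] [ 0.0007 -0.0068  0.124 ]
```

```bash
python3 -m handwheel '[[[0.06,0.0007,-0.0068,0.03,0.8],[0.06,0.0007,-0.0068,0.07,0.8],[0.06,0.0007,-0.0068,0.1,0.8],[0.06,0.0007,-0.0068,0.119,0.8],[0.06,0.0007,-0.0068,0.123,0.8],[0.06,0.0007,-0.0068,0.123,0.8],[0.02,0.0007,-0.0068,0.123,0.8],[0.02,0.0007,-0.0068,0.123,0.8],[0.02,0.0007,-0.0068,0.123,0.8],[0.02,0.0007,-0.0068,0.123,0.8],[0.02,0.0007,-0.0068,0.123,0.8],[0.02,0.0007,-0.0068,0.123,0.8],[0.02,0.0007,-0.0063,0.1165,0.8],[0.02,0.0007,-0.0048,0.1085,0.8],[0.02,0.0007,-0.002,0.1005,0.8],[0.02,0.0007,0.001,0.0925,0.8],[0.02,0.0007,0.001,0.0925,0.8]]]' 3
python3 snap.py 27 wrist
```

```text
t: 35.48
eef_pos: [0.4352, -0.3405, 0.0598]
ee_rot: [3.138, 0.019, 2.663]
force: [-1.2, -1.6, 3.3]
width: 0.0339
35.4833 [ 0.4352 -0.3405  0.0598] [3.1377 0.0194 2.6629] [-1.2104 -1.6207  3.3404] 0.03387925020659757 [-0.3099  0.3176 -0.482  -0.0009 -0.7514 -0.1681]
```

View pics/wrist_27.png

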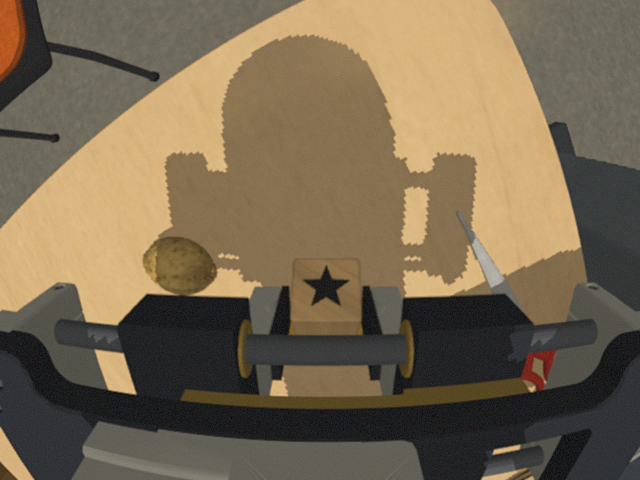

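```bash
python3 -m handwheel '[[[0.02,0,0.004,-0.004,0],[0.02,0,0.010,-0.008,0],[0.02,0,0.016,-0.010,0],[0.02,0,0.022,-0.012,0],[0.02,0,0.022,-0.012,0],[0.02,0,0.025,-0.010,0],[0.02,0,0.028,-0.008,0],[0.02,0,0.032,-0.005,0],[0.02,0,0.036,-0.002,0],[0.02,0,0.036,-0.002,0],[0.02,0,0.036,-0.002,0]]]' 3
python3 snap.py 28 wrist scene;python3 - <<'E'
from h import *
t=cv2.imread("pics/scene_28.png");crop(t,330,280,500,430,4,"pics/s28.png")
E
```

```text
t: 36.45
eef_pos: [0.4519, -0.3086, 0.0612]
ee_rot: [3.138, 0.019, 2.663]
force: [0.7, 0.4, -0.5]
width: 0.0336
36.45 [ 0.4519 -0.3086  0.0612] [3.1378 0.0193 2.6635] [ 0.7258  0.3747 -0.5232] 0.03360940444612582 [-0.2404  0.3079 -0.4939  0.0012 -0.7493 -0.2386]
```

View pics/wrist_28.png

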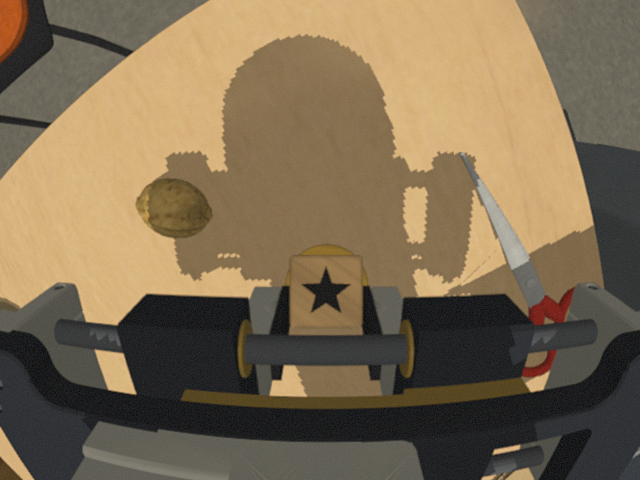

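View pics/s28.png

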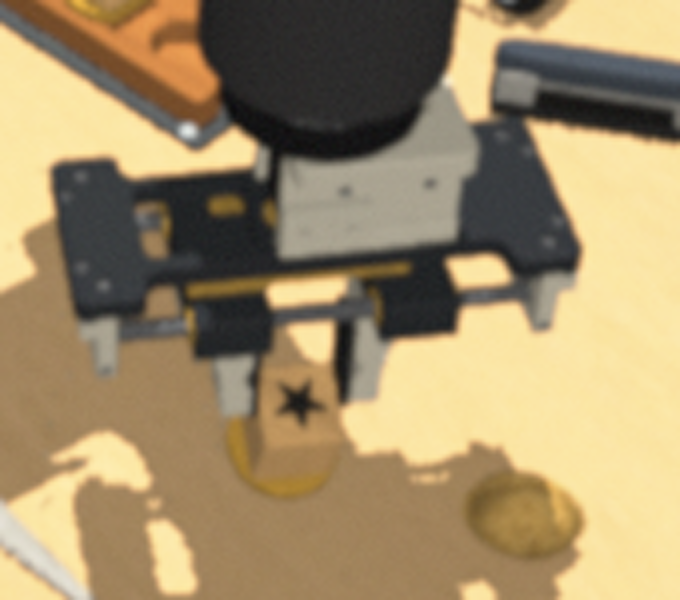

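```bash
python3 -m handwheel '[[[0.055,0,0,0,0],[0.055,0,0,0,0],[0.055,0,0,0,0],[0.055,0,0,0,0],[0.055,0,0,-0.03,0],[0.08,0,0,-0.07,-7],[0.08,0,0,-0.1,-14],[0.08,0,0,-0.11,-21],[0.08,0,0,-0.11,-28],[0.08,0,0,-0.11,-35],[0.08,0,0,-0.11,-42],[0.08,0,0,-0.11,-49],[0.08,0,0,-0.11,-56],[0.08,0,0,-0.11,-63],[0.08,0,0,-0.11,-70],[0.08,0,0,-0.11,-77],[0.08,0,0,-0.11,-84],[0.08,0,0,-0.11,-91],[0.08,0,0,-0.11,-98],[0.08,0,0,-0.11,-105]]]' 3
python3 -m handwheel '[[[0.08,0.0,0,0,-7],[0.08,0.0,0,0,-14],[0.08,0,0,0,-21],[0.08,0,0,0,-28],[0.08,0,0,0,-35],[0.08,0,0,0,-42],[0.08,0,0,0,-49],[0.08,0,0,0,-56],[0.08,0,0,0,-63],[0.08,0,0,0,-70],[0.08,0,0,0,-75],[0.08,0,0,0,-75],[0.08,0,0,0,-75]]]' 3
python3 snap.py 29 wrist;python3 - <<'E'
from h import *
t=cv2.imread("pics/wrist_29.png");crop(t,250,200,400,310,5,"pics/w29.png")
E
```

```text
t: 38.22
eef_pos: [0.4493, -0.3081, 0.1711]
ee_rot: [-3.122, -0.001, -1.782]
force: [0.0, -0.4, 0.2]
width: 0.0801
t: 39.3
eef_pos: [0.4492, -0.3081, 0.1711]
ee_rot: [-3.138, -0.019, -0.476]
force: [0.7, 0.1, 0.3]
width: 0.08
39.3 [ 0.4492 -0.3081  0.1711] [-3.1377 -0.0188 -0.4757] [0.6749 0.1437 0.2563] 0.08004122850463936 [-0.2408  0.1786 -0.3702  0.0007 -1.0027  2.9064]
```

View pics/wrist_29.png

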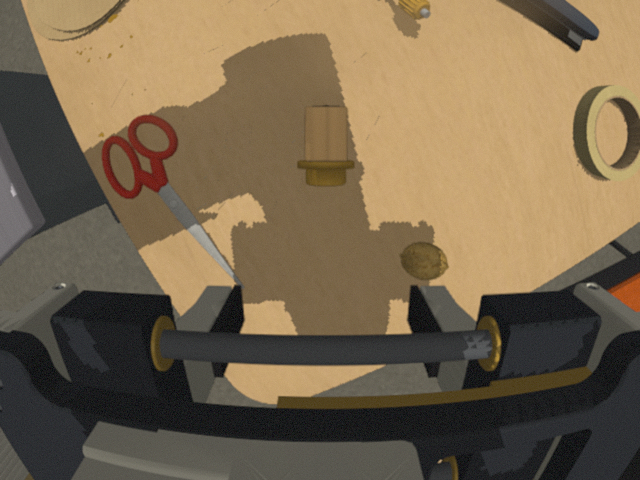

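View pics/w29.png

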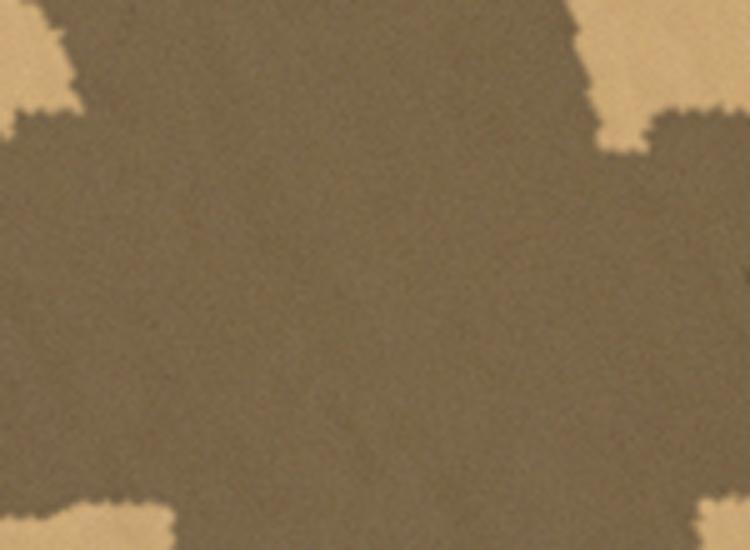

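```bash
python3 - <<'E'
from h import *
import pickle
st=pickle.load(open("pics/st_29.pkl","rb"))
for p,z in [((304,107),.036),((347,107),.036),((347,160),.038),((303,160),.038),((326,185),.02)]: print(onz("wrist",p,z,st)[:2])
t=cv2.imread("pics/wrist_29.png");crop(t,270,80,390,210,5,"pics/w29.png")
E
```

```text
[ 0.482  -0.2143]
[ 0.5116 -0.2295]
[ 0.4926 -0.2667]
[ 0.4621 -0.251 ]
[ 0.468  -0.2796]
```

View pics/w29.png

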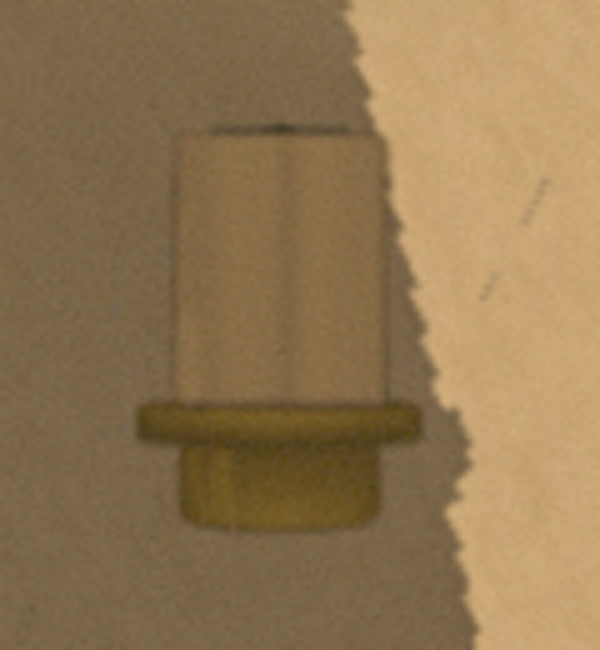

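```bash
python3 - <<'E'
from h import *
import pickle
st=pickle.load(open("pics/st_29.pkl","rb"))
f=lambda p:(270+p[0]/5,80+p[1]/5)
P=np.array([onz("wrist",f(p),z,st)[:2] for p,z in [((177,405),.036),((177,132),.034),((383,132),.034),((384,405),.036)]])
a=(P[1]+P[2]-P[0]-P[3])/2; ang=np.arctan2(a[1],a[0]); print(P,np.linalg.norm(a),np.linalg.norm(P[1]-P[2]),np.degrees(ang))
d=P[2]-P[1];print("perp",np.degrees(np.arctan2(d[1],d[0])),np.degrees(st["ee_rot"][2]))
fm=(P[1]+P[2])/2; u=a/np.linalg.norm(a); G=fm+.003*u; print(fm,tool((*G,.1)),tool((*G,.027)))
E
```

```text
[[ 0.4633 -0.2527]
 [ 0.4832 -0.2143]
 [ 0.5118 -0.2289]
 [ 0.4922 -0.2676]] 0.04330070514160502 0.03210381917361439 62.87171602706979
perp -27.100966904747253 -27.254555913629122
[ 0.4975 -0.2216] [ 0.0019 -0.1017  0.0716] [ 0.0005 -0.1014  0.1446]
```

```bash
python3 -m handwheel '[[[0.06,0.0,-0.04,0,0],[0.06,0.001,-0.08,0.01,0],[0.06,0.001,-0.1017,0.03,0],[0.06,0.001,-0.1017,0.06,0],[0.06,0.001,-0.1017,0.07,0],[0.06,0.001,-0.1017,0.07,0],[0.06,0.001,-0.1017,0.07,0]]]' 3
python3 snap.py 30 wrist;python3 - <<'E'
from h import *
t=cv2.imread("pics/wrist_30.png");crop(t,250,200,410,320,5,"pics/w30.png")
E
```

```text
t: 39.93
eef_pos: [0.4977, -0.219, 0.1017]
ee_rot: [-3.139, -0.018, -0.477]
force: [-0.7, -0.5, 0.3]
width: 0.06
39.9333 [ 0.4977 -0.219   0.1017] [-3.1387 -0.0178 -0.4773] [-0.6639 -0.4553  0.2537] 0.05998797332406949 [-0.0506  0.2515 -0.4601  0.0063 -0.8419  2.7108]
```

View pics/w30.png

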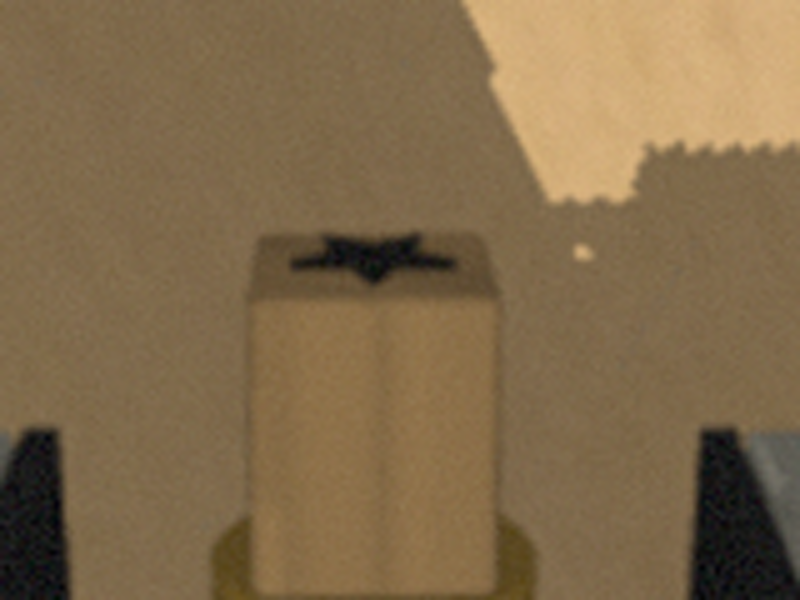

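```bash
python3 - <<'E'
from h import *
import pickle
st=pickle.load(open("pics/st_30.pkl","rb"))
f=lambda p:(250+p[0]/5,200+p[1]/5)
F=onz("wrist",f((375,298)),.034,st); a=np.array([np.cos(np.radians(62.8)),np.sin(np.radians(62.8)),0])
print(F,tool([*(F+.003*a)[:2],.027]))
E
```

```text
[ 0.498  -0.2212  0.034 ] [-0.0009 -0.0009  0.0755]
```

```bash
python3 -m handwheel '[[[0.06,-0.0009,-0.0009,0.03,0],[0.06,-0.0009,-0.0009,0.06,0],[0.06,-0.0009,-0.0009,0.0745,0],[0.06,-0.0009,-0.0009,0.0745,0],[0.02,-0.0009,-0.0009,0.0745,0],[0.02,-0.0009,-0.0009,0.0745,0],[0.02,-0.0009,-0.0009,0.0745,0],[0.02,-0.0009,-0.0009,0.0745,0],[0.02,-0.0009,-0.0009,0.0745,0],[0.02,-0.0009,-0.0009,0.0745,0],[0.02,-0.0009,0,0.068,0],[0.02,-0.0009,0.001,0.06,0],[0.02,-0.0009,0.004,0.052,0],[0.02,-0.0009,0.007,0.044,0],[0.02,-0.0009,0.013,0.036,0],[0.02,-0.0009,0.02,0.03,0],[0.02,-0.0009,0.026,0.024,0],[0.02,-0.0009,0.026,0.017,0],[0.02,-0.0009,0.026,0.017,0]]]' 3
python3 snap.py 31 wrist scene;python3 - <<'E'
from h import *
t=cv2.imread("pics/scene_31.png");crop(t,330,260,500,410,4,"pics/s31.png")
E
```

```text
t: 41.57
eef_pos: [0.4864, -0.2427, 0.087]
ee_rot: [-3.137, -0.022, -0.478]
force: [0.6, 0.2, -2.4]
width: 0.0336
41.5667 [ 0.4864 -0.2427  0.087 ] [-3.1375 -0.0216 -0.4781] [ 0.6498  0.1859 -2.4253] 0.03361594631642509 [-0.0992  0.2674 -0.4795  0.0058 -0.8024  2.7588]
```

View pics/wrist_31.png

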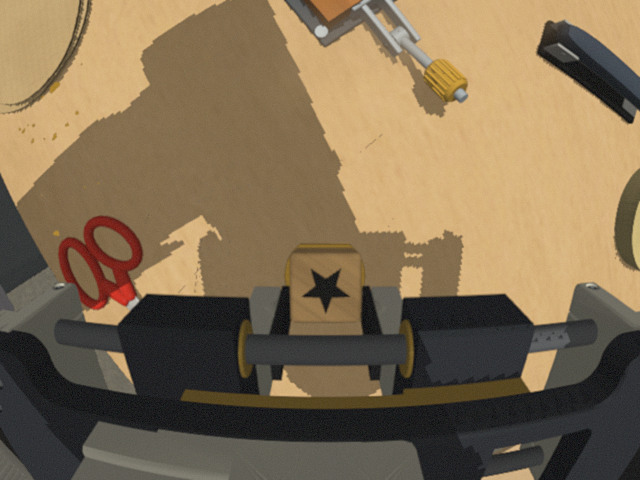

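View pics/s31.png

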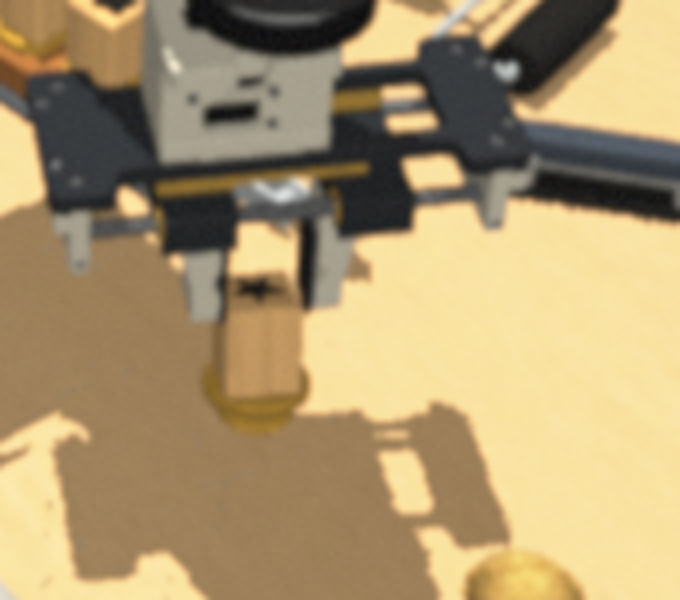

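```bash
python3 -m handwheel '[[[0.02,0,0,0.006,0],[0.02,0,0,0.012,0],[0.02,0,0,0.018,0],[0.02,0,0,0.022,0],[0.02,0,0,0.026,0],[0.02,0,0,0.026,0],[0.02,0,0,0.026,0]]]' 3
python3 snap.py 32 wrist scene;python3 - <<'E'
from h import *
t=cv2.imread("pics/scene_32.png");crop(t,330,260,500,410,4,"pics/s32.png")
E
```

```text
t: 42.25
eef_pos: [0.4862, -0.2421, 0.0591]
ee_rot: [-3.138, -0.019, -0.478]
force: [0.1, -0.3, -1.7]
width: 0.0339
42.25 [ 0.4862 -0.2421  0.0591] [-3.1379 -0.0191 -0.4778] [ 0.0642 -0.2586 -1.6749] 0.03393628678875397 [-0.0985  0.3049 -0.5067  0.0054 -0.7401  2.7584]
```

View pics/wrist_32.png

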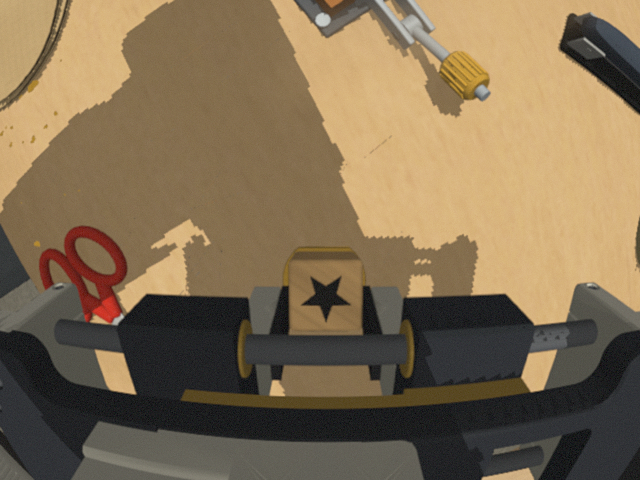

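View pics/s32.png

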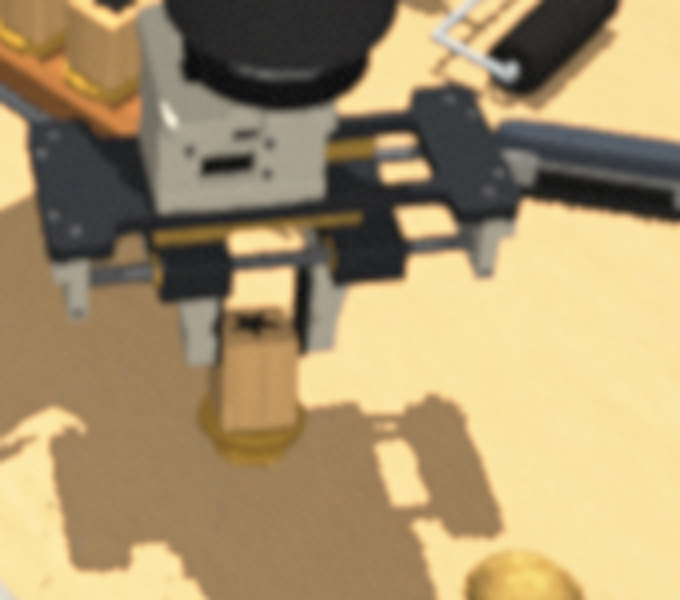

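```bash
python3 -m handwheel '[[[0.02,0,0,0.001,0],[0.02,0,0,0.002,0],[0.02,0,0,0.003,0],[0.02,0,0,0.003,0]]]' 3; python3 -m handwheel '[[[0.02,0,0,0.001,0],[0.02,0,0,0.002,0],[0.02,0,0,0.003,0],[0.02,0,0,0.003,0]]]' 3;  python3 snap.py 33 wrist; python3 - <<'E'
from h import *
for n in (31,32,33):
  t=cv2.imread(f"pics/wrist_{n}.png");crop(t,260,230,390,350,5,f"pics/c{n}.png")
E
```

```text
t: 42.68
eef_pos: [0.4866, -0.2423, 0.0567]
ee_rot: [-3.138, -0.02, -0.478]
force: [-1.4, -0.1, 4.8]
width: 0.0339
t: 43.02
eef_pos: [0.4865, -0.2423, 0.0535]
ee_rot: [-3.138, -0.02, -0.478]
force: [-0.7, -0.3, 3.3]
width: 0.0341
43.0167 [ 0.4865 -0.2423  0.0535] [-3.1377 -0.0198 -0.4778] [-0.6551 -0.2901  3.2872] 0.03413496975169272 [-0.0986  0.3127 -0.5122  0.0056 -0.7261  2.7583]
```

View pics/c31.png

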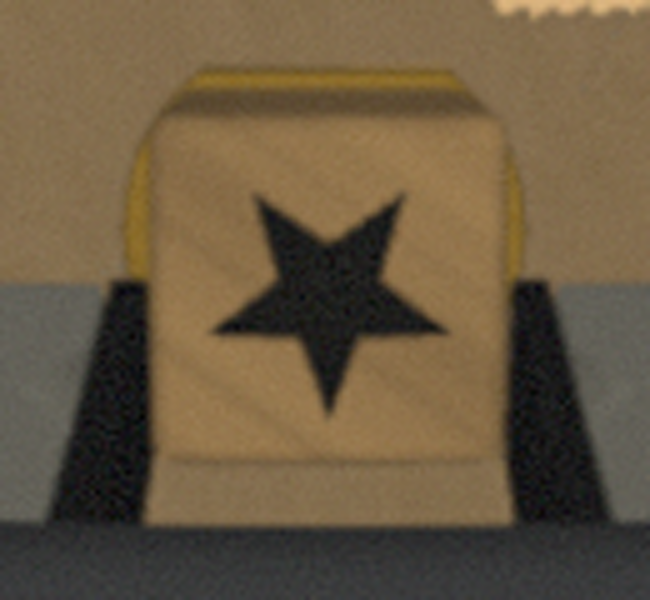

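View pics/c33.png

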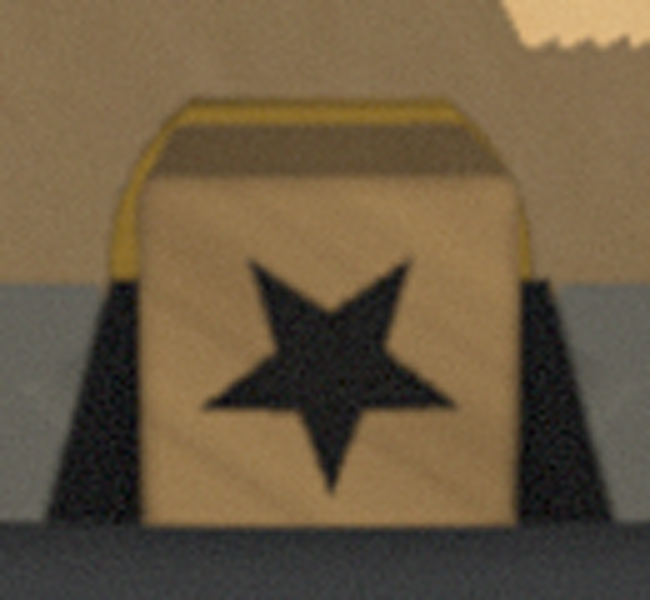

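```bash
python3 -m handwheel '[[[0.02,0,0,0.002,0],[0.02,0,0,0.004,0],[0.02,0,0,0.006,0],[0.02,0,0,0.008,0],[0.02,0,0,0.01,0],[0.02,0,0,0.01,0]]]' 3;  python3 snap.py 34 wrist scene; python3 - <<'E'
from h import *
for n in (34,):
  t=cv2.imread(f"pics/wrist_{n}.png");crop(t,260,230,390,350,5,f"pics/c{n}.png")
E
```

```text
t: 43.57
eef_pos: [0.4862, -0.2422, 0.0429]
ee_rot: [-3.138, -0.019, -0.478]
force: [0.5, 0.2, 1.6]
width: 0.0344
43.5667 [ 0.4862 -0.2422  0.0429] [-3.1379 -0.0188 -0.478 ] [0.5114 0.166  1.6421] 0.03439890364840476 [-0.0987  0.3278 -0.5218  0.0054 -0.7023  2.7582]
```

View pics/c34.png

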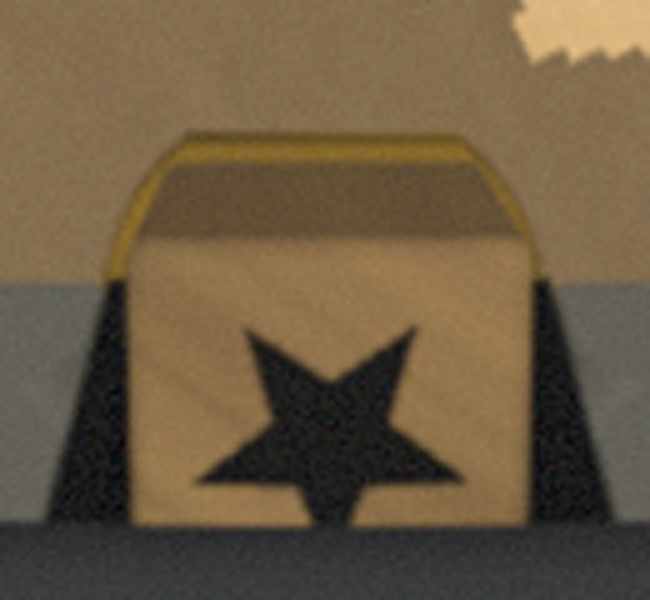

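```bash
python3 -m handwheel '[[[0.02,0,0,0.003,0],[0.02,0,0,0.006,0],[0.02,0,0,0.009,0],[0.02,0,0,0.012,0],[0.02,0,0,0.012,0],[0.06,0,0,0.012,0],[0.06,0,0,0.012,0],[0.06,0,0,0.012,0],[0.06,0,0,0.012,0],[0.06,0,0,0.012,0]]]' 3;  python3 snap.py 35 wrist scene; python3 - <<'E'
from h import *
t=cv2.imread(f"pics/wrist_35.png");crop(t,250,240,400,360,5,f"pics/c35.png")
t=cv2.imread("pics/scene_35.png");crop(t,330,260,500,410,4,"pics/s35.png")
E
```

```text
t: 44.5
eef_pos: [0.4866, -0.2422, 0.031]
ee_rot: [-3.138, -0.019, -0.478]
force: [0.2, 0.3, 0.2]
width: 0.0585
44.5 [ 0.4866 -0.2422  0.031 ] [-3.1377 -0.0191 -0.478 ] [0.1901 0.3016 0.2026] 0.05853275675319724 [-0.0987  0.3455 -0.5318  0.0055 -0.6742  2.7581]
```

View pics/c35.png

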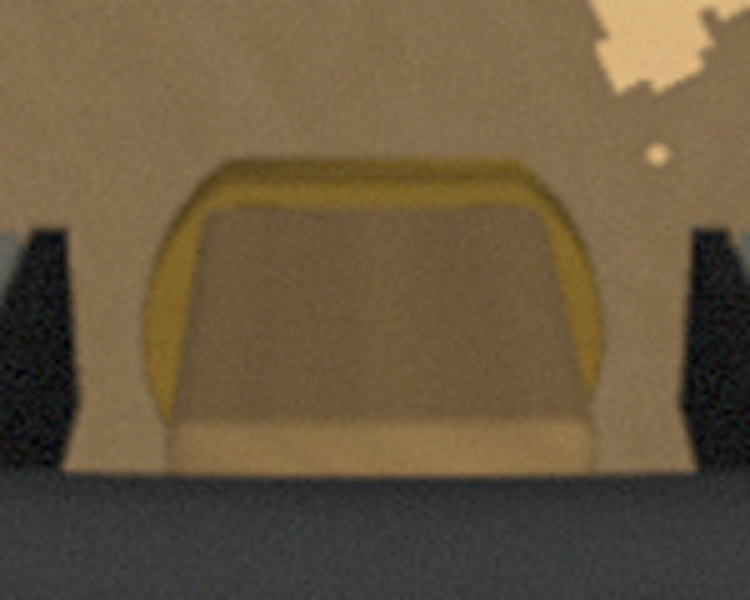

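View pics/s35.png

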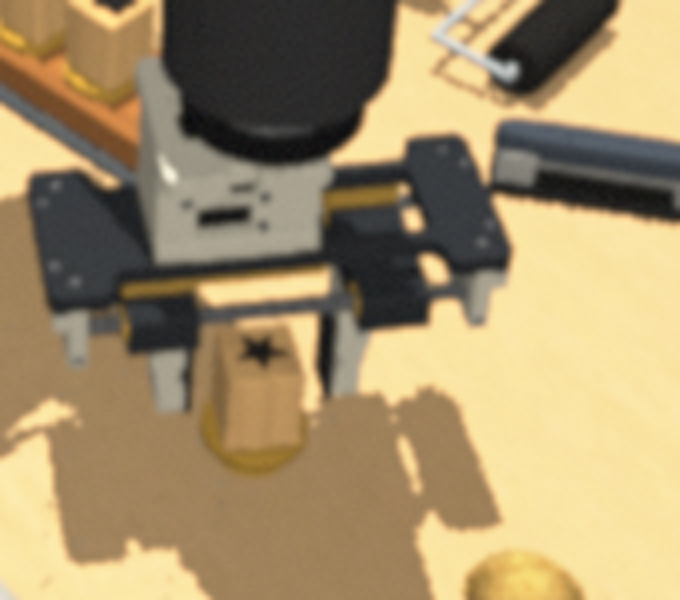

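```bash
python3 - <<'E'
from held import *
f=lambda p:(250+p[0]/5,240+p[1]/5)
print(tc(f((170,420)),-.033),tc(f((592,420)),-.033), tc(f((205,208)),.011),tc(f((540,208)),.011),tc(f((373,180)),.011))
E
```

```text
[-0.0158 -0.0089 -0.033 ] [ 0.0169 -0.0089 -0.033 ] [-0.0168 -0.0075  0.011 ] [ 0.0164 -0.0075  0.011 ] [-0.0001 -0.0106  0.011 ]
```

```bash
python3 -m handwheel '[[[0.06,0.0003,0.003,0,0],[0.06,0.0003,0.0072,0,0],[0.06,0.0003,0.0072,0,0],[0.02,0.0003,0.0072,0,0],[0.02,0.0003,0.0072,0,0],[0.02,0.0003,0.0072,0,0],[0.02,0.0003,0.0072,0,0],[0.02,0.0003,0.0072,0,0],[0.02,0.0003,0.0072,0,0],[0.02,0.0003,0.0072,0,0],[0.02,0.0003,0.0072,0,0]]]' 25;  python3 snap.py 36 wrist
```

```text
t: 45.52
eef_pos: [0.4835, -0.2487, 0.0311]
ee_rot: [-3.138, -0.019, -0.478]
force: [-1.2, 1.2, 1.2]
width: 0.034
45.5167 [ 0.4835 -0.2487  0.0311] [-3.1377 -0.0189 -0.478 ] [-1.1785  1.2324  1.2071] 0.034030360428197876 [-0.1122  0.3457 -0.5312  0.0051 -0.6749  2.7719]
```

```bash
python3 -m handwheel '[[[0.02,0,0,-0.03,0],[0.02,0,0,-0.07,7],[0.02,0,0,-0.11,14],[0.02,0,0,-0.12,21],[0.02,0,0,-0.12,28],[0.02,0,0,-0.12,35],[0.02,0,0,-0.12,42],[0.02,0,0,-0.12,49],[0.02,0,0,-0.12,56],[0.02,0,0,-0.12,63],[0.02,0,0,-0.12,70],[0.02,0,0,-0.12,77],[0.02,0,0,-0.12,84],[0.02,0,0,-0.12,91],[0.02,0,0,-0.12,98],[0.02,0,0,-0.12,105],[0.02,0,0,-0.12,112],[0.02,0,0,-0.12,119],[0.02,0,0,-0.12,119]]]' 25
python3 - <<'E'
from h import *
st=arm.get_state();print(tool((.5805,-.071,.13)),np.degrees(st["ee_rot"]))
E
```

```text
t: 47.15
eef_pos: [0.481, -0.248, 0.1507]
ee_rot: [-3.127, 0.012, -2.561]
force: [-0.7, 0.7, -1.3]
width: 0.0338
[-0.18    0.0937  0.0216] [-179.1862    0.7124 -146.7133]
```

```bash
python3 -m handwheel '[[[0.02,-0.036,0.019,0,6],[0.02,-0.072,0.037,0,12],[0.02,-0.108,0.056,0,18],[0.02,-0.144,0.075,0,23],[0.02,-0.17,0.088,0,23],[0.02,-0.18,0.0937,0.005,23],[0.02,-0.18,0.0937,0.02,23],[0.02,-0.18,0.0937,0.04,23],[0.02,-0.18,0.0937,0.055,23],[0.02,-0.18,0.0937,0.055,23],[0.02,-0.18,0.0937,0.055,23]]]' 25
python3 snap.py 37 wrist
python3 - <<'E'
from h import *
t=cv2.imread(f"pics/wrist_37.png");crop(t,260,240,390,390,5,f"pics/c37.png")
st=arm.get_state();R=Rn.from_euler("xyz",st["ee_rot"]).as_matrix()
F=np.array([.5805,-.071,.010]); T=F-R[:,2]*.0311; print(R[:,2],T,tool(T),np.degrees(st["ee_rot"]))
E
```

```text
t: 48.07
eef_pos: [0.5804, -0.0715, 0.0959]
ee_rot: [-3.133, 0.015, -2.959]
force: [0.5, 0.1, -0.5]
width: 0.034
48.0667 [ 0.5804 -0.0715  0.0959] [-3.1331  0.0148 -2.9594] [ 0.4614  0.0546 -0.506 ] 0.03402078573626934 [ 0.2177  0.3196 -0.3778  0.0119 -0.859  -0.0433]
[ 0.018  -0.0055 -0.9998] [ 0.5799 -0.0708  0.0411] [0.0021 0.0013 0.0558] [-179.5058    0.9596 -169.5933]
```

View pics/wrist_37.png

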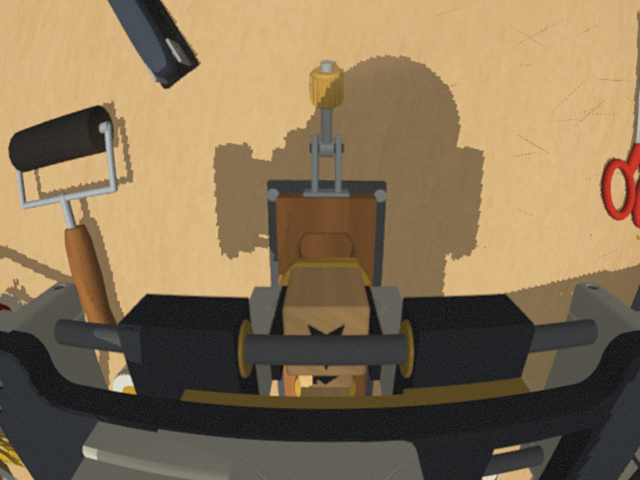

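View pics/c37.png

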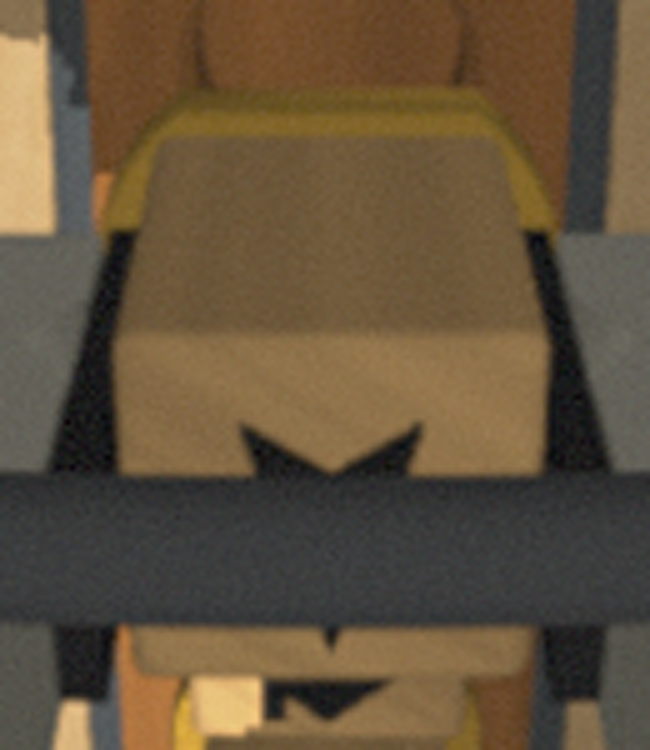

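```bash
python3 -m handwheel '[[[0.02,0.0003,-0.0006,0.015,0.2],[0.02,0.0003,-0.0006,0.028,0.2],[0.02,0.0003,-0.0006,0.035,0.2],[0.02,0.0003,-0.0006,0.039,0.2],[0.02,0.0003,-0.0006,0.042,0.2],[0.02,0.0003,-0.0006,0.044,0.2],[0.02,0.0003,-0.0006,0.046,0.2],[0.02,0.0003,-0.0006,0.048,0.2],[0.02,0.0003,-0.0006,0.048,0.2]]]' 12
```

```text
t: 48.87
eef_pos: [0.5818, -0.0725, 0.0491]
ee_rot: [-3.133, 0.017, -2.963]
force: [-0.2, -1.5, -0.7]
width: 0.0338
```

No resistance. Finish, release, lift and look.

```bash
python3 -m handwheel '[[[0.02,0.0003,0,0.003,0],[0.02,0.0003,0,0.006,0],[0.02,0.0003,0,0.0075,0],[0.02,0.0003,0,0.0075,0],[0.06,0.0003,0,0.0075,0],[0.06,0,0,0.0075,0],[0.06,0,0,0.0075,0],[0.06,0,0,0.0075,0],[0.06,0,0,0.0075,0],[0.06,0,0,-0.03,0],[0.06,0,0,-0.07,0],[0.06,0,0.01,-0.11,0],[0.06,0,0.03,-0.13,0],[0.06,0,0.05,-0.13,0],[0.06,0,0.05,-0.13,0],[0.06,0,0.05,-0.13,0]]]' 12
python3 snap.py 38 wrist scene top; python3 - <<'E'
from h import *
t=cv2.imread("pics/scene_38.png");crop(t,280,230,450,350,4,"pics/s38.png")
t=cv2.imread("pics/wrist_38.png");crop(t,250,130,400,310,4,"pics/w38.png")
E
```

```text
t: 50.2
eef_pos: [0.5705, -0.0218, 0.1791]
ee_rot: [-3.133, 0.018, -2.962]
force: [0.5, 0.4, -1.2]
width: 0.0601
50.2 [ 0.5705 -0.0218  0.1791] [-3.1334  0.0179 -2.9619] [ 0.49    0.3541 -1.2302] 0.060088729618450104 [ 0.3118  0.2133 -0.3101  0.0123 -1.0308 -0.1385]
```

View pics/wrist_38.png

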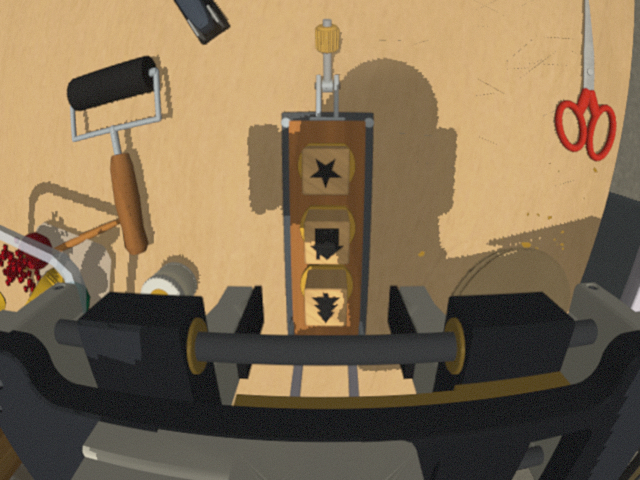

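View pics/s38.png

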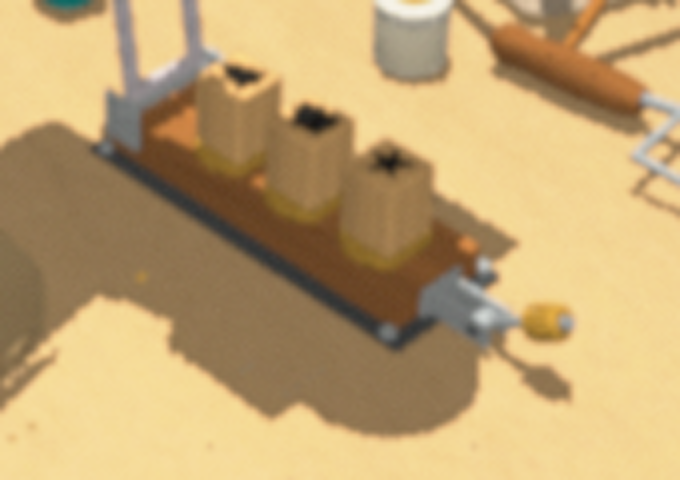

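View pics/w38.png

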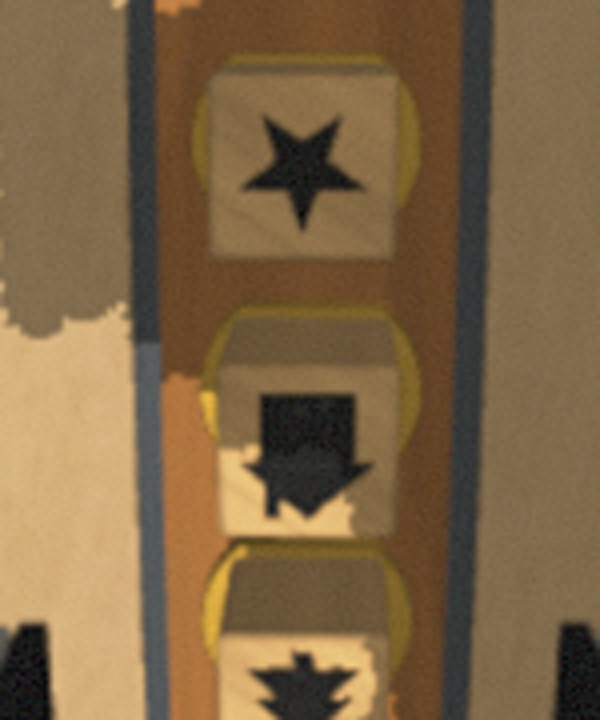

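```bash
python3 - <<'E'
from h import *
import pickle
st=pickle.load(open("pics/st_38.pkl","rb"))
f=lambda p:(250+p[0]/4,130+p[1]/4)
for nm,q in [("star",[(210,73),(397,75),(393,258),(212,258)]),("house",[(218,362),(400,362),(393,537),(220,537)])]:
    P=np.array([onz("wrist",f(p),.074,st)[:2] for p in q]);d=P[0]-P[1]
    print(nm,P.mean(0),np.linalg.norm(P[0]-P[1]),np.linalg.norm(P[2]-P[3]),np.linalg.norm(P[0]-P[3]),"ang",np.degrees(np.arctan2(d[1],d[0])))
F=onz("wrist",f((303,640)),.074,st);print("tree near edge",F)
print("rel tree widths",[np.linalg.norm(onz("wrist",f((218,635)),.074,st)-onz("wrist",f((388,635)),.074,st))])
# scene-side check of tops and flanges: triangulate? knob now
print(proj("wrist",[.5408,.156,.2355],st))
E
```

```text
star [ 0.5817 -0.0707] 0.03289515516174936 0.032541984966841395 0.03333848826210098 ang 9.810416171320037
house [ 0.5713 -0.0187] 0.03328137258259894 0.0328244269508494 0.03421840340716889 ang 10.648755191862934
tree near edge [0.5652 0.0194 0.074 ]
rel tree widths [np.float64(0.03309148594348835)]
[320.1628 574.1005]
```

```bash
python3 - <<'E'
from h import *
for n in ("top","scene"):
    print(n,proj(n,[.5408,.156,.2355]))
t=cv2.imread("pics/top_38.png");crop(t,240,180,340,260,6,"pics/t38.png")
t=cv2.imread("pics/scene_38.png");crop(t,260,110,360,200,6,"pics/s38b.png")
E
```

```text
top [273.7044 223.6409]
scene [299.3137 161.8181]
```

View pics/t38.png

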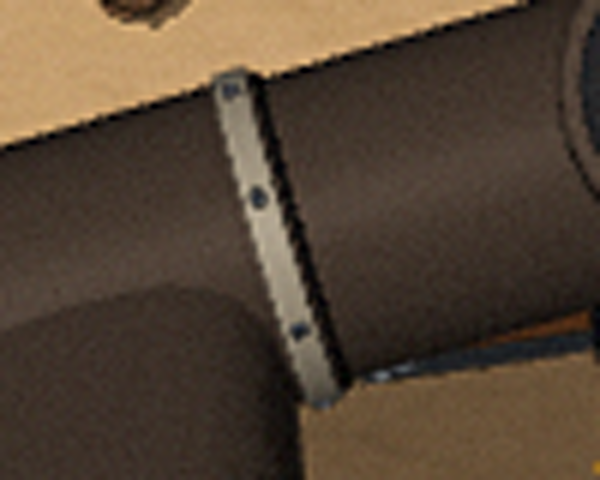

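View pics/s38b.png

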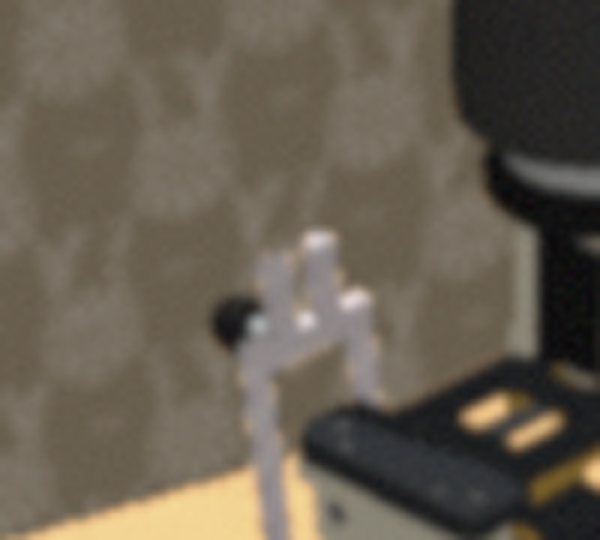

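```bash
python3 - <<'E'
from h import *
t=cv2.imread("pics/top_5.png"); r=t[205:240,262:292].astype(int); m=(r.max(2)<45); ys,xs=np.nonzero(m); print(xs.mean()+262,ys.mean()+205,m.sum())
k,e=tri(ray("top",(xs.mean()+262,ys.mean()+205)),ray("scene",(299.2,163.7)));print(k,e)
st=arm.get_state();print(tool((k[0],k[1],.32)),tool((k[0],k[1],k[2]-.019)))
E
```

```text
276.7910447761194 222.55223880597015 67
[0.5409 0.1507 0.2336] 0.006357037806831213
[-0.004   0.175  -0.1435] [-0.0023  0.1759 -0.0381]
```

```bash
python3 -m handwheel '[[[0.06,0,0,-0.04,0],[0.06,0,0,-0.08,0],[0.06,0,0,-0.12,0],[0.06,0,0.03,-0.143,0],[0.06,0,0.07,-0.143,0],[0.06,0,0.11,-0.143,0],[0.06,-0.003,0.15,-0.143,0],[0.06,-0.004,0.177,-0.143,0],[0.06,-0.004,0.177,-0.13,0],[0.06,-0.004,0.177,-0.1,0],[0.06,-0.004,0.177,-0.09,0],[0.06,-0.004,0.177,-0.09,0],[0.06,-0.004,0.177,-0.09,0]]]' 12
python3 snap.py 39 wrist
```

```text
t: 51.43
eef_pos: [0.5417, 0.1515, 0.2663]
ee_rot: [-3.131, 0.014, -2.964]
force: [0.5, 0.1, 0.5]
width: 0.0604
51.4333 [0.5417 0.1515 0.2663] [-3.1314  0.0141 -2.9644] [0.4528 0.0801 0.4887] 0.06041965273044351 [ 0.6317  0.1416 -0.195   0.0163 -1.2261 -0.46  ]
```

View pics/wrist_39.png

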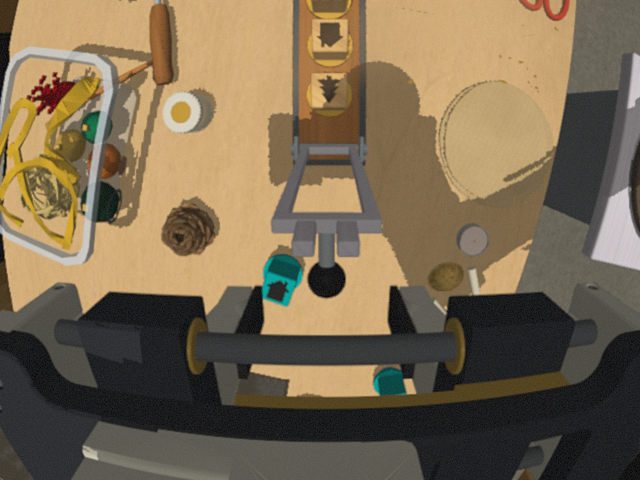

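```bash
python3 - <<'E'
from h import *
import pickle
st=pickle.load(open("pics/st_39.pkl","rb"))
for z in (.228,.234,.238): 
    p=onz("wrist",(326,281),z,st); print(p,tool((p[0],p[1],z-.019)))
print(tri(ray("wrist",(326,281),st),ray("scene",(299.2,163.7))))
E
```

```text
[0.5414 0.1562 0.228 ] [0.0009 0.005  0.0582]
[0.5418 0.1537 0.234 ] [0.0009 0.0024 0.0523]
[0.5421 0.152  0.238 ] [0.0009 0.0006 0.0483]
(array([0.541 , 0.1556, 0.2309]), np.float64(0.001667023955679723))
```

```bash
python3 -m handwheel '[[[0.06,0.0009,0.0038,0.015,0],[0.06,0.0009,0.0038,0.035,0],[0.06,0.0009,0.0038,0.0535,0],[0.06,0.0009,0.0038,0.0535,0],[0.06,0.0009,0.0038,0.0535,0],[0.01,0.0009,0.0038,0.0535,0],[0.01,0.0009,0.0038,0.0535,0],[0.01,0.0009,0.0038,0.0535,0],[0.01,0.0009,0.0038,0.0535,0],[0.01,0.0009,0.0038,0.0535,0],[0.01,0.0009,0.0038,0.0535,0],[0.01,0.0009,0.0038,0.0535,0],[0.01,0.0009,0.0038,0.0535,0],[0.01,0.0009,0.0038,0.0535,0]]]' 20
cat > arc.py <<'E'
from h import *
st=arm.get_state(); G0=st["eef_pos"].copy(); yb=np.array([-.177,.984,0]); hy=.1125
K=np.array([.5713,-.0181,0])
y=yb@(G0-K)*1.0-hy; z=G0[2]+.019-.036
r=np.hypot(y,z); th=np.arctan2(z,-y)-np.arctan2(36,202); print("r",r,"theta",th,"force",st["force"],st["width"])
H=lambda t:.202*np.cos(t)-.036*np.sin(t); Z=lambda t:.202*np.sin(t)+.036*np.cos(t)
x0=G0-yb*(yb@G0); x0[2]=0
for t in list(np.arange(np.floor(th/.1)*.1,-.01,-.1)):
    X=G0+yb*(-(H(t)-H(th)))+[0,0,Z(t)-Z(th)]
    print(round(t,2),np.round(tool(X,st),4))
E
python3 arc.py
```

```text
t: 52.65
eef_pos: [0.5415, 0.1551, 0.2139]
ee_rot: [-3.132, 0.016, -2.964]
force: [-2.6, 0.1, 2.4]
width: 0.0204
r 0.20681272519305602 theta 1.7048604701684797 force [-2.5818  0.0983  2.4428] 0.020368561283825994
1.7 [-0.     -0.001  -0.0003]
1.6 [-0.0001 -0.0208 -0.0053]
1.5 [-0.0002 -0.0411 -0.0083]
1.4 [-0.0002 -0.0616 -0.0092]
1.3 [-0.0002 -0.0821 -0.0081]
1.2 [-0.0002 -0.1023 -0.005 ]
1.1 [-0.0001 -0.1222  0.0002]
1.0 [-0.     -0.1414  0.0073]
0.9 [ 0.0001 -0.1599  0.0163]
0.8 [ 0.0003 -0.1773  0.0271]
0.7 [ 0.0005 -0.1936  0.0395]
0.6 [ 0.0007 -0.2085  0.0536]
0.5 [ 0.0009 -0.222   0.069 ]
0.4 [ 0.0012 -0.2339  0.0858]
0.3 [ 0.0014 -0.244   0.1036]
0.2 [ 0.0017 -0.2523  0.1223]
0.1 [ 0.0021 -0.2587  0.1418]
-0.0 [ 0.0024 -0.2631  0.1618]
```

```bash
python3 -m handwheel '[[[0.01,0,-0.010,-0.003,0],[0.01,0,-0.0208,-0.0053,0],[0.01,0,-0.0411,-0.0083,0],[0.01,0,-0.0616,-0.0092,0],[0.01,0,-0.0821,-0.0081,0],[0.01,0,-0.1023,-0.005,0],[0.01,0,-0.1222,0.0002,0],[0.01,0,-0.1414,0.0073,0],[0.01,0,-0.1599,0.0163,0],[0.01,0,-0.1773,0.0271,0],[0.01,0,-0.1936,0.0395,0],[0.01,0.0006,-0.2085,0.0536,0],[0.01,0.0009,-0.222,0.069,0],[0.01,0.0012,-0.2339,0.0858,0],[0.01,0.0012,-0.2339,0.0858,0],[0.01,0.0012,-0.2339,0.0858,0]]]' 20
python3 arc.py; python3 snap.py 40 wrist scene
```

```text
t: 53.98
eef_pos: [0.5829, -0.0779, 0.1296]
ee_rot: [-3.131, 0.015, -2.966]
force: [0.4, -4.6, -0.6]
width: 0.0204
r 0.20676297975218114 theta 0.399427518813935 force [ 0.418  -4.5832 -0.5647] 0.0203989188909706
0.3 [ 0.0002 -0.0101  0.0177]
0.2 [ 0.0005 -0.0183  0.0365]
0.1 [ 0.0008 -0.0247  0.056 ]
0.0 [ 0.001  -0.0291  0.076 ]
53.9833 [ 0.5829 -0.0779  0.1296] [-3.1312  0.0147 -2.9658] [ 0.418  -4.5832 -0.5647] 0.0203989188909706 [ 0.2067  0.2879 -0.3342  0.0135 -0.9343 -0.039 ]
```

View pics/wrist_40.png

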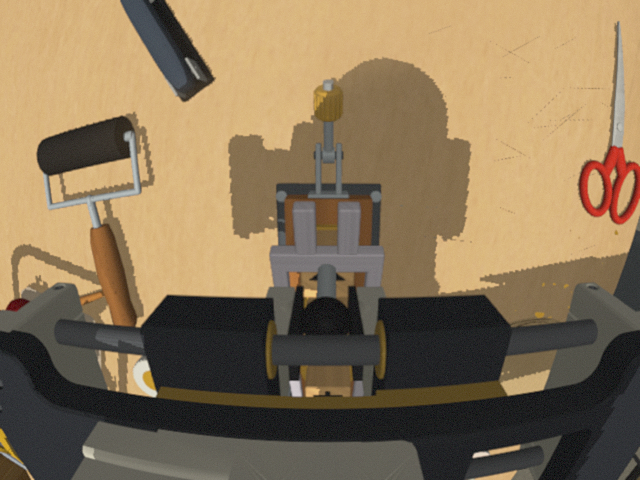

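View pics/scene_40.png

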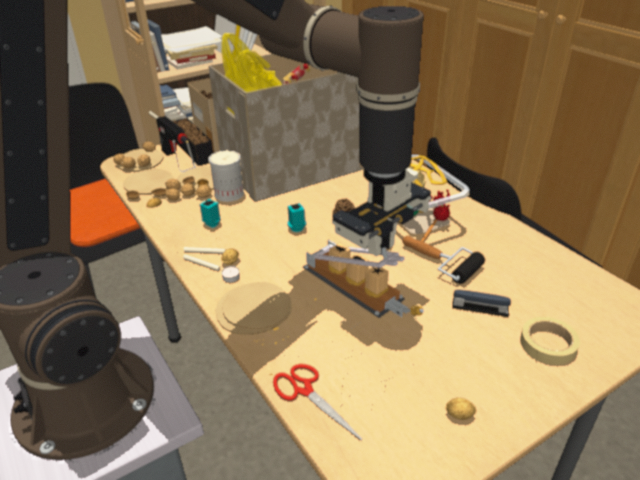

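```bash
python3 -m handwheel '[[[0.01,0,-0.0052,0.0085,0],[0.01,0.0002,-0.0101,0.0177,0],[0.01,0.0003,-0.0143,0.027,0],[0.01,0.0005,-0.0183,0.0365,0],[0.01,0.0006,-0.0217,0.046,0],[0.01,0.0008,-0.0247,0.056,0],[0.01,0.0009,-0.027,0.066,0],[0.01,0.001,-0.0285,0.072,0],[0.01,0.001,-0.0291,0.076,0],[0.01,0.001,-0.0291,0.077,0],[0.01,0.001,-0.0291,0.077,0]]]' 20
python3 arc.py; python3 snap.py 41 wrist scene
```

```text
t: 55.0
eef_pos: [0.5882, -0.1068, 0.054]
ee_rot: [-3.131, 0.015, -2.965]
force: [-3.0, -3.7, 3.5]
width: 0.0206
r 0.20614457514353407 theta 0.004315374595657034 force [-2.9775 -3.7386  3.5131] 0.020563151988371674
0.0 [ 0.     -0.0001  0.0009]
55.0 [ 0.5882 -0.1068  0.054 ] [-3.1307  0.0147 -2.9645] [-2.9775 -3.7386  3.5131] 0.020563151988371674 [ 0.154   0.3875 -0.3918  0.015  -0.7765  0.0124]
```

View pics/wrist_41.png

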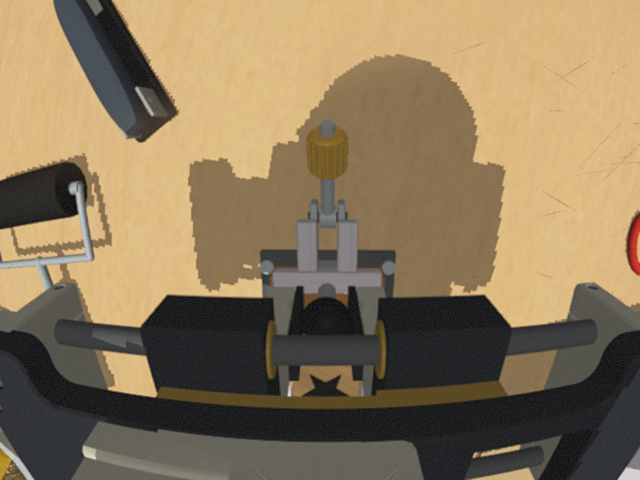

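```bash
python3 -m handwheel '[[[0.01,0,0,0.002,0],[0.01,0,0,0.004,0],[0.01,0,0,0.004,0],[0.01,0,0,0.004,0]]]' 20
```

```text
t: 55.43
eef_pos: [0.5885, -0.1072, 0.0523]
ee_rot: [-3.13, 0.016, -2.964]
force: [-7.9, -1.4, 21.1]
width: 0.0201
```

```bash
python3 -m handwheel '[[[0.06,0,0,-0.001,0],[0.06,0,0,-0.001,0],[0.06,0,0,-0.001,0],[0.06,0,0,-0.001,0],[0.06,0,0,-0.001,0],[0.06,0,0,-0.001,0],[0.06,0,0,-0.03,0],[0.06,0,0,-0.07,0],[0.0,0,-0.02,-0.11,0],[0.0,0,-0.05,-0.12,0],[0.0,0,-0.08,-0.12,0],[0.0,0,-0.08,-0.12,0],[0.0,0,-0.08,-0.12,0],[0.0,0,-0.08,-0.12,0]]]' 20
python3 snap.py 42 wrist scene top; python3 - <<'E'
from h import *
t=cv2.imread("pics/scene_42.png");crop(t,290,220,450,340,4,"pics/s42.png")
E
```

```text
t: 56.6
eef_pos: [0.6, -0.1848, 0.1725]
ee_rot: [-3.13, 0.015, -2.964]
force: [-0.2, -0.1, 0.3]
width: 0.0254
56.6 [ 0.6    -0.1848  0.1725] [-3.1303  0.015  -2.9645] [-0.2123 -0.0651  0.2874] 0.02537731533554688 [ 0.0172  0.3093 -0.1927  0.0101 -1.0522  0.1549]
```

View pics/wrist_42.png

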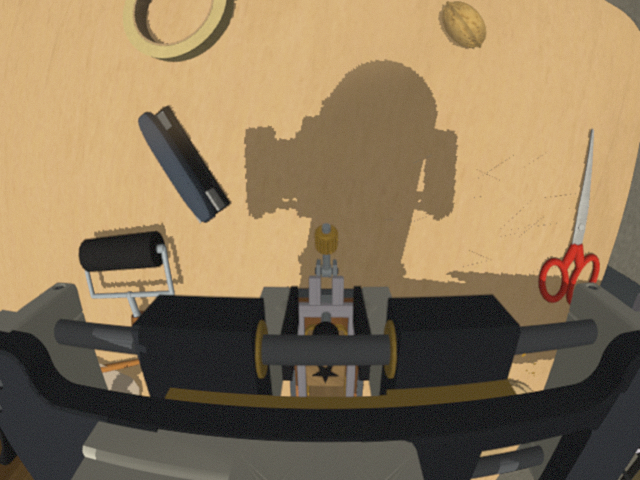

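View pics/s42.png

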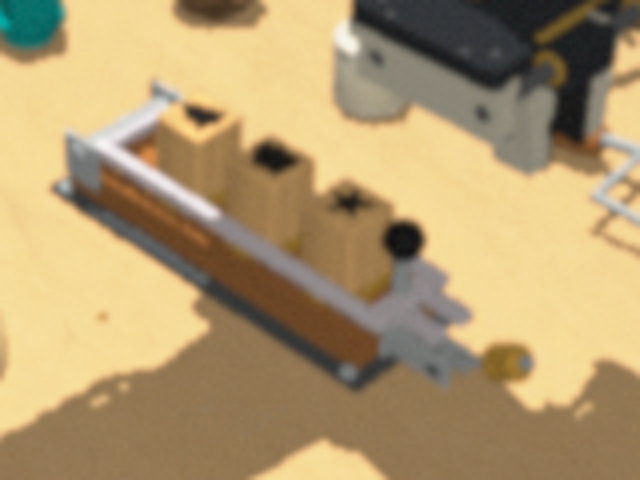

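View pics/top_42.png

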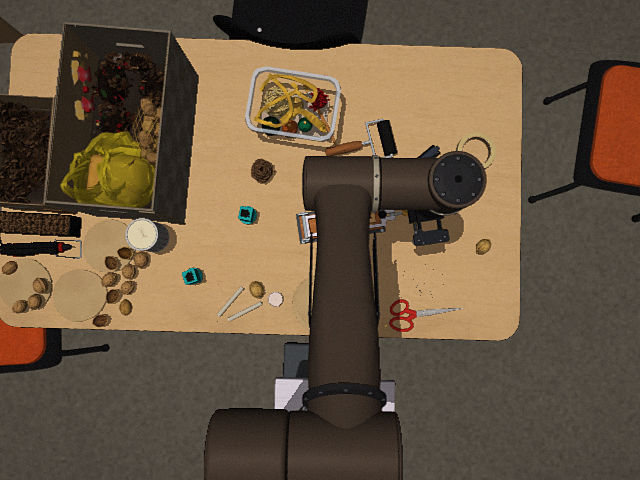

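```bash
python3 - <<'E'
from h import *
import pickle
st=pickle.load(open("pics/st_42.pkl","rb"))
K=np.array([.5713,-.0181,0]); xb=np.array([.984,.177,0]); yb=np.array([-.177,.984,0])
for p in [(390.75,280),(416.75,310.5)]:
    o,d=ray("scene",p); s=xb@(K-o)/(xb@d); X=o+s*d; print("plane",X,"yb",yb@(X-K))
n,e=tri(ray("scene",(416.75,310.5)),ray("wrist",(326,238),st)); print("nut",n,e,yb@(n-K),xb@(n-K))
print("pivot",[ (z,yb@(onz("wrist",(326,268),z,st)-K)) for z in (.012,.02)])
n=K+yb*(-.165);print(tool((n[0],n[1],.06),st))
E
```

```text
plane [ 0.5871 -0.1057  0.0708] yb -0.08895088551230446
plane [ 0.5994 -0.1743  0.0344] yb -0.15865632625126488
nut [ 0.6001 -0.1749  0.0339] 0.0019141362993335188 -0.15935319220160588 0.00056409897276831
pivot [(0.012, np.float64(-0.1249529591198619)), (0.02, np.float64(-0.12806792799497851))]
[0.0004 0.0055 0.1124]
```

```bash
python3 - <<'E'
from h import *
st=arm.get_state()
K=np.array([.5713,-.0181,0]); yb=np.array([-.177,.984,0])
for y,z in [(-.194,.08),(-.194,.024),(-.18,.024),(-.165,.03),(-.15,.038),(-.1395,.046),(-.136,.046)]:
    print(y,z,tool(K+yb*y+[0,0,z],st))
E
```

```text
-0.194 0.08 [ 0.0005 -0.0245  0.093 ]
-0.194 0.024 [ 0.0014 -0.0238  0.149 ]
-0.18 0.024 [ 0.0013 -0.0098  0.1489]
-0.165 0.03 [0.0012 0.0051 0.1427]
-0.15 0.038 [0.0011 0.02   0.1345]
-0.1395 0.046 [0.001  0.0304 0.1264]
-0.136 0.046 [0.001  0.0339 0.1264]
```

```bash
python3 -m handwheel '[[[0,0,-0.01,0.01,0],[0,0,-0.0245,0.03,0],[0,0,-0.0245,0.06,0],[0,0.001,-0.0245,0.093,0],[0,0.001,-0.0245,0.12,0],[0,0.001,-0.0245,0.14,0],[0,0.001,-0.0245,0.148,0],[0,0.001,-0.0245,0.148,0],[0,0.001,-0.02,0.148,0],[0,0.001,-0.0098,0.148,0],[0,0.001,-0.002,0.146,0],[0,0.001,0.0051,0.1427,0],[0,0.001,0.012,0.139,0],[0,0.001,0.018,0.135,0],[0,0.001,0.023,0.131,0],[0,0.001,0.023,0.131,0],[0,0.001,0.023,0.131,0]]]' 20
python3 snap.py 43 wrist scene;  python3 - <<'E'
from h import *
t=cv2.imread("pics/scene_43.png");crop(t,330,220,490,340,4,"pics/s43.png")
E
```

```text
t: 58.17
eef_pos: [0.5977, -0.1618, 0.0424]
ee_rot: [-3.13, 0.017, -2.962]
force: [0.4, -0.7, -1.2]
width: 0.0002
58.1667 [ 0.5977 -0.1618  0.0424] [-3.1301  0.0167 -2.9617] [ 0.4463 -0.7101 -1.1822] 0.00022068293988976155 [ 0.0565  0.4296 -0.3539  0.0135 -0.7694  0.1137]
```

View pics/s43.png

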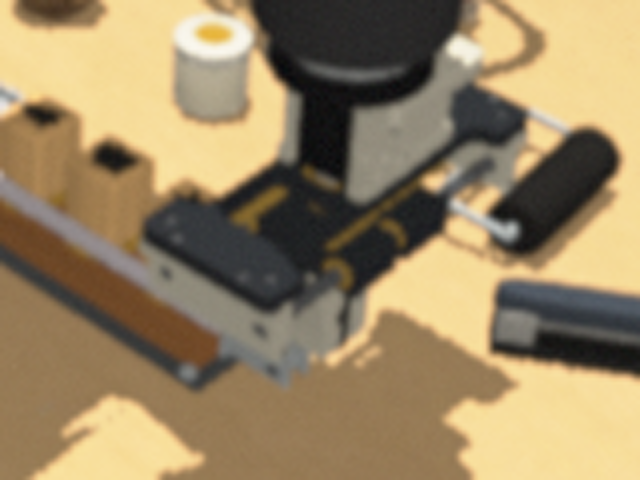

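View pics/wrist_43.png

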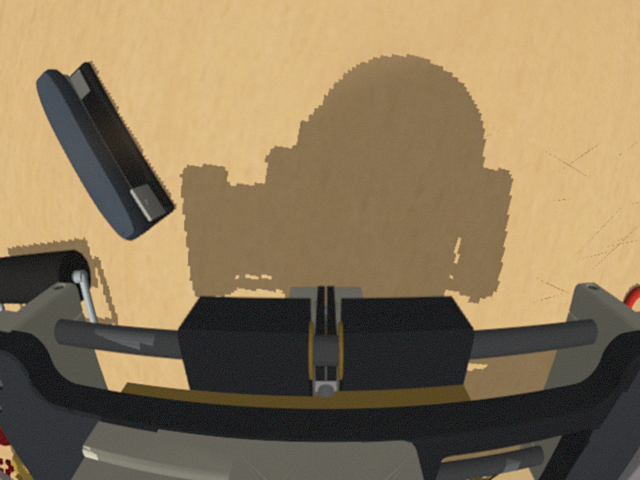

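```bash
python3 -m handwheel '[[[0,0,0.002,-0.003,0],[0,0,0.004,-0.005,0],[0,0,0.006,-0.005,0],[0,0,0.007,-0.005,0],[0,0,0.007,-0.005,0]]]' 20; python3 -m handwheel '[[[0,0,0.001,0,0],[0,0,0.002,0,0],[0,0,0.0025,0,0],[0,0,0.0025,0,0]]]' 20
```

```text
t: 58.68
eef_pos: [0.5963, -0.1571, 0.0465]
ee_rot: [-3.128, 0.015, -2.962]
force: [2.1, -12.3, -2.5]
width: 0.0005
t: 59.02
eef_pos: [0.5962, -0.1569, 0.0465]
ee_rot: [-3.125, 0.014, -2.962]
force: [2.9, -14.8, -2.8]
width: 0.0005
```

```bash
python3 -m handwheel '[[[0,0,-0.01,0,0],[0,0,-0.03,-0.01,0],[0,0,-0.04,-0.04,0],[0,0,-0.04,-0.08,0],[0,0,-0.04,-0.1,0],[0,0.04,-0.07,-0.1,0],[0,0.08,-0.1,-0.1,0],[0,0.08,-0.1,-0.1,0],[0,0.08,-0.1,-0.1,0]]]' 20
python3 snap.py 44 wrist scene top;  python3 - <<'E'
from h import *
t=cv2.imread("pics/scene_44.png");crop(t,290,220,450,340,5,"pics/s44.png")
t=cv2.imread("pics/top_44.png");crop(t,290,190,430,250,5,"pics/t44.png")
E
```

```text
t: 59.77
eef_pos: [0.5309, -0.2704, 0.1471]
ee_rot: [-3.126, 0.014, -2.965]
force: [0.1, 0.0, 0.4]
width: 0.0002
59.7667 [ 0.5309 -0.2704  0.1471] [-3.1261  0.0139 -2.965 ] [0.1431 0.0208 0.396 ] 0.00015006873129225494 [-0.1364  0.2806 -0.2988  0.0126 -0.9734  0.3058]
```

View pics/s44.png

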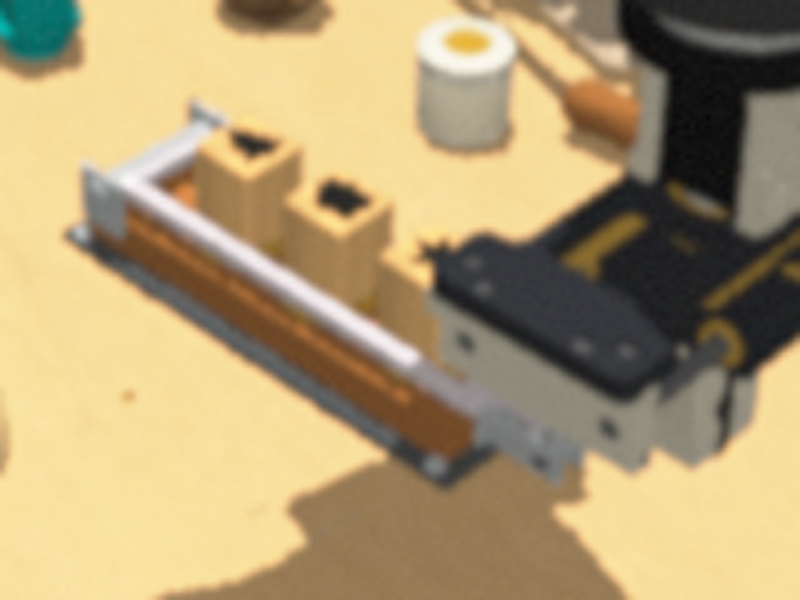

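View pics/t44.png

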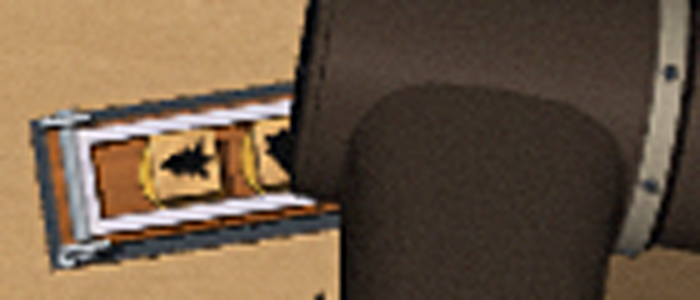

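View pics/wrist_44.png

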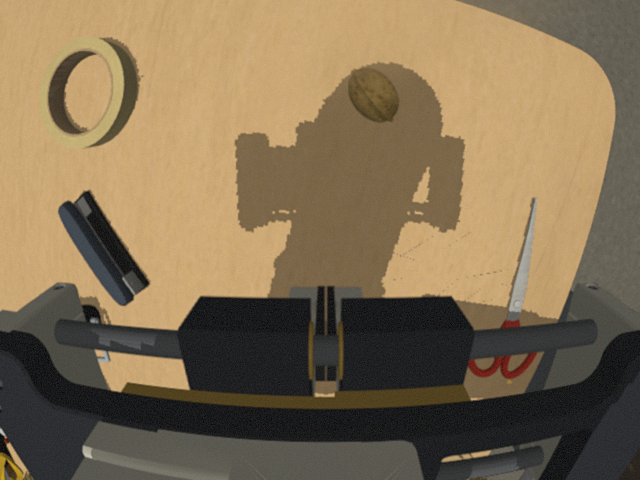

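```bash
python3 - <<'E'
from h import *
print(tool((.565,-.05,.25)))
E
python3 -m handwheel '[[[0,0,0,-0.04,0],[0,0,0,-0.08,0],[0,-0.01,0.03,-0.1,0],[0,-0.02,0.07,-0.1,0],[0,-0.04,0.11,-0.1,0],[0,-0.06,0.15,-0.1,0],[0,-0.07,0.19,-0.1,0],[0,-0.07,0.21,-0.1,0],[0,-0.07,0.21,-0.1,0],[0,-0.07,0.21,-0.1,0]]]' 20
python3 snap.py 45 wrist scene;  python3 - <<'E'
from h import *
t=cv2.imread("pics/scene_45.png");crop(t,290,220,450,340,5,"pics/s45.png")
t=cv2.imread("pics/wrist_45.png");crop(t,270,80,390,230,4,"pics/w45.png")
E
```

```text
[-0.071   0.2077 -0.1053]
t: 60.75
eef_pos: [0.5642, -0.0456, 0.2445]
ee_rot: [-3.125, 0.015, -2.958]
force: [-0.4, -0.3, -0.2]
width: 0.0007
60.75 [ 0.5642 -0.0456  0.2445] [-3.1255  0.0146 -2.9583] [-0.4358 -0.2593 -0.1737] 0.0007414540941800482 [ 0.2775  0.157  -0.2275  0.0189 -1.1733 -0.1014]
```

View pics/s45.png

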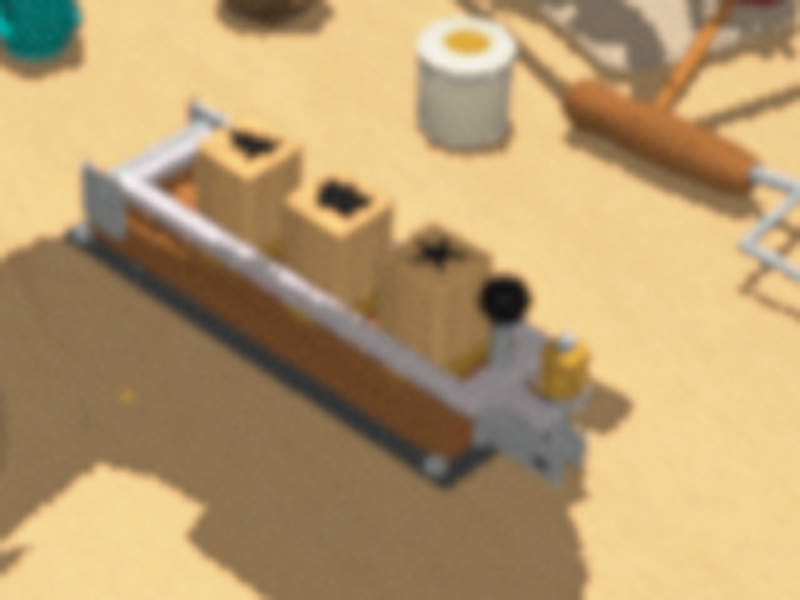

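View pics/wrist_45.png

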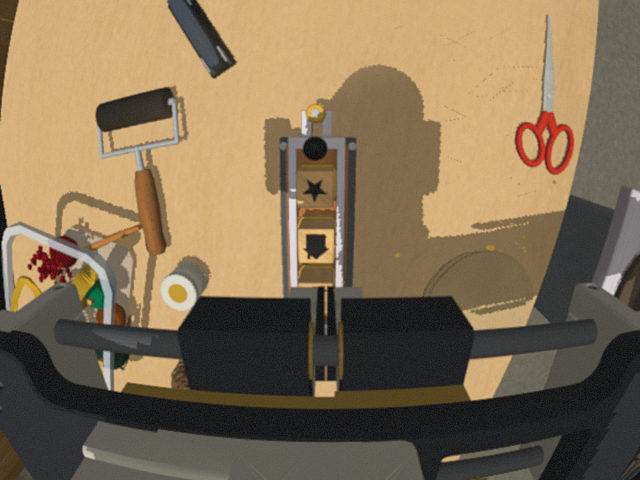

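```bash
python3 - <<'E'
from h import *
import pickle
st=pickle.load(open("pics/st_45.pkl","rb"))
K=np.array([.5713,-.0181,0]); xb=np.array([.984,.177,0]); yb=np.array([-.177,.984,0])
for nm,p in [("nut",(403,294)),("knob",(390.8,280))]:
    o,d=ray("scene",p); s=xb@(K-o)/(xb@d); X=o+s*d; print(nm,X,"yb",yb@(X-K))
print("nut wrist",[(z,yb@(onz("wrist",(315,112),z,st)-K)) for z in (.056,.068)])
print("knob wrist",yb@(onz("wrist",(315,148),.072,st)-K))
E
```

```text
nut [ 0.5929 -0.1382  0.0544] yb -0.12201410890488643
knob [ 0.5871 -0.1058  0.0709] yb -0.08907593427729991
nut wrist [(0.056, np.float64(-0.12345755296202568)), (0.068, np.float64(-0.12282058014505957))]
knob wrist -0.0904657589774962
```

```bash
python3 - <<'E'
from h import *
K=np.array([.5713,-.0181,0]); yb=np.array([-.177,.984,0])
for lean in (0,.1,.2):
    for L in (.035,.055,.060):
        X=K+yb*(-.121-L*np.sin(lean))+[0,0,.012+L*np.cos(lean)]
        p=proj("scene",X); print(lean,L,(p-[290,220])*5)
t=cv2.imread("pics/scene_45.png");crop(t,380,275,425,315,14,"pics/s45b.png")
E
```

```text
0 0.035 [561.5639 382.8609]
0 0.055 [565.2463 344.3625]
0 0.06 [566.1794 334.6071]
0.1 0.035 [568.3544 387.3417]
0.1 0.055 [576.0543 351.3793]
0.1 0.06 [578.008  342.2545]
0.2 0.035 [575.0342 392.4599]
0.2 0.055 [586.7051 359.4357]
0.2 0.06 [589.6698 351.0468]
```

View pics/s45b.png

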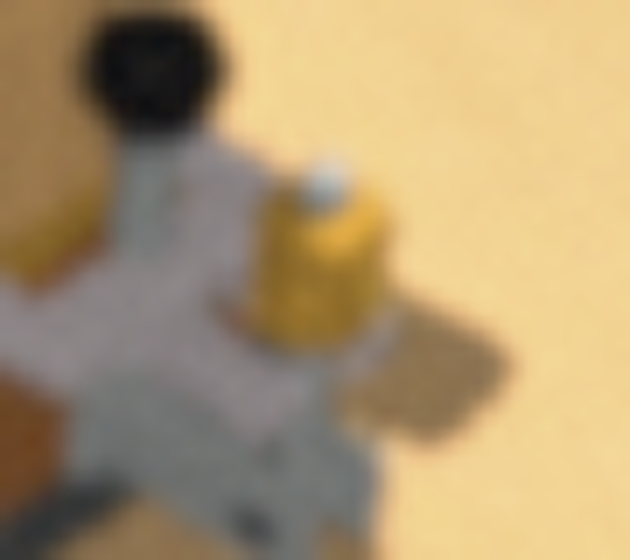

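```bash
python3 -c "
from station import arm
print(arm.job_done()); print(arm.get_state()['t'])"
```

```text
the job is handed in; nothing more can be done
None
the job is handed in; nothing more can be done
```

The printing bed is loaded and locked, and I handed the job in at about 61 s of the 210 s allowed. No verdict came back.

**What I did:**
- Swung the keeper up to about 1.7 rad.
- Put the house, which was already standing, into socket 2.
- Stood the toppled tree and star up, turned them, and put them in sockets 1 and 3.
- Swung the keeper down onto its stop and pushed the bolt upright into the fork.

**What went wrong and was mended:**
- The house first pressed on the rim of its socket with about 38 N, because I typed a shift with the wrong sign. It also slipped a few millimetres in the grip. I lifted it, corrected and put it in.
- At 12 N the tree would not turn in the grip, and at 3 N gravity alone did not turn it. Gripping just the edge of the block at 3 N did.
- The star stood up once and then fell the other way, so I stood it up again.

**Last checks:**
- **Stamps:** after release, the measured face centres of star and house were within about 1.5 mm of their sockets and square to the bed within about 1°. For the tree I checked only the near edge of its face, about 1.6 mm off. All three faces measured at the height of a home stamp. I did not measure the stamps again after lowering the keeper; the final pictures only show them still in place.
- **Keeper:** the knob is about 71 mm above the table (72 mm when fully down), and pressing with 21 N moved the tool only 1.7 mm more, so the frame is at its stop.
- **Bolt:** it took about 15 N against its stop and leans about 0.01 rad in the scene picture. My nut and pivot positions give about 0.03 rad instead; both are under the 0.1 limit.

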